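# Pack the camera repairer's service case

### The job

Pack the service case for a job away from the bench: throw the hasp off the catch and right over to the front, open the lid fully, take every loupe off the hook rack into the blue-lined bay and every oil bottle from the sorting tray into the yellow-lined bay. Then shut the lid, swing the hasp back flat over the catch and let go. Never lift the lid while the hasp is still over the catch, and leave the camera, the tape and the swab cup where they stand.

Things in the scene. Friction and masses are not known exactly. Their poses are not given: they have to be found in the camera images.
- case: black service case, fixed: outside 170 mm (its x) by 260 mm (its y), rim 73 mm above the bench, walls and floor 5 mm. Origin: centre of its underside; -x is its front (towards the robot), +x the lid's hinge side. A 5 mm divider, 45 mm above the floor, parts a blue-lined bay (+y half) from a yellow-lined bay (-y half), each 160 mm (x) by 121 mm (y) by 68 mm deep.
- bay_blue (a point): centre of the blue-lined bay's floor, 5 mm above the bench; axes as the case's. For the loupes.
- bay_yellow (a point): centre of the yellow-lined bay's floor, 5 mm above the bench; axes as the case's. For the oil bottles.
- lid (a joint): lid angle, rad: 0 shut on the rim, grows as its front edge is raised, stop at 1.75 (leaning slightly back). Flat black lid 170 x 260 x 8 mm, 0.3 kg, top at 82 mm when shut; stiff hinge, it stays at any angle; about 5 N at the knob moves it.
- lid_knob (a point): point on the axis of the lid's red knob, 22 mm above the lid's top face. The knob: cylinder dia 22 mm, 30 mm tall, 18 mm behind the lid's front edge, 60 mm to the case's +y side; 152 mm from the hinge line along the lid, this point 30 mm above it when shut. Pinched across the case's y it turns between the fingers as the lid swings.
- lid_hinge (a point): point on the lid's hinge line (along the case's y), at the middle of the case's back rim, 73.5 mm above the bench.
- hasp (a joint): hasp angle, rad: 0 when flat on the lid over the catch (a brass staple 12 mm wide, 12 mm proud of the lid, 30 mm behind the hasp's hinge, that comes up through the strap's slot); grows as it swings up and over towards the case's front, 1.57 upright, stop at 2.3. Stays where it is left; under 2 N moves it.
- hasp_tab (a point): grip point on the hasp's turned-up thumb tab, 22 mm above the strap's mid-plane (24 mm above the lid when shut), 9 mm below the tab's free edge. Strap 26 mm wide (case's y), 3 mm thick; tab as wide, 5 mm thick, 50 mm along the strap from its hinge. Pinched by its side edges (across the case's y) it turns between the fingers as the hasp swings.
- hasp_hinge (a point): middle of the hasp's hinge line (along the case's y), just in front of the case's front rim, 83.5 mm above the bench, 60 mm to the case's -y side.
- rack: bench-top hook rack, fixed: wooden foot 130 x 250 x 12 mm, two posts 230 mm apart along its y carrying a steel rail dia 10 mm, top 182 mm above the bench; three brass hooks (wire dia 5 mm, 85 mm apart) reach from the rail towards the rack's -x and turn up at the tip. Origin: on the bench below the rail's middle.
- hook0 (a point): seat (wire centre) of the +y hook, 165 mm above the bench, 53.5 mm in front (-x) of the rail; the upturned tip is 16 mm further towards -x and 10 mm higher. A hung loupe must rise 10 mm to clear the tip; after 17 mm its barrel meets the hook from below. Then it comes away towards the rack's -x by 40 mm or more.
- hook1 (a point): seat (wire centre) of the middle hook, 165 mm above the bench, 53.5 mm in front (-x) of the rail; the upturned tip is 16 mm further towards -x and 10 mm higher. A hung loupe must rise 10 mm to clear the tip; after 17 mm its barrel meets the hook from below. Then it comes away towards the rack's -x by 40 mm or more.
- hook2 (a point): seat (wire centre) of the -y hook, 165 mm above the bench, 53.5 mm in front (-x) of the rail; the upturned tip is 16 mm further towards -x and 10 mm higher. A hung loupe must rise 10 mm to clear the tip; after 17 mm its barrel meets the hook from below. Then it comes away towards the rack's -x by 40 mm or more.
- tray: square aluminium sorting tray, fixed: 165 x 165 mm, floor 3 mm thick, walls and cross dividers 3 mm thick and 12 mm high over the bench, four compartments about 78 mm square. Origin: centre of its underside.
- loupe_a: black viewing loupe with a red band, 50 to 80 g: square skirt 34 x 34 mm, 22 mm tall; round barrel dia 30 mm up to 36 mm; on top an upright wire loop (wire dia 3.5 mm, 22 mm wide, in the loupe's yz plane), top bar's centre at 60 mm, whole height 62 mm. Origin: centre of the underside, z up through the loop. Hangs by the loop on a rack hook, its x along the rack's x. None if absent.
- loupe_b: black viewing loupe with a green band, 50 to 80 g: square skirt 34 x 34 mm, 22 mm tall; round barrel dia 30 mm up to 36 mm; on top an upright wire loop (wire dia 3.5 mm, 22 mm wide, in the loupe's yz plane), top bar's centre at 60 mm, whole height 62 mm. Origin: centre of the underside, z up through the loop. Hangs by the loop on a rack hook, its x along the rack's x. None if absent.
- loupe_c: black viewing loupe with a white band, 50 to 80 g: square skirt 34 x 34 mm, 22 mm tall; round barrel dia 30 mm up to 36 mm; on top an upright wire loop (wire dia 3.5 mm, 22 mm wide, in the loupe's yz plane), top bar's centre at 60 mm, whole height 62 mm. Origin: centre of the underside, z up through the loop. Hangs by the loop on a rack hook, its x along the rack's x. None if absent.
- oil_a: square white lubricant bottle with band and round cap in orange: body 30 x 30 x 38 mm, cap dia 22 mm to 52 mm height, 35 to 60 g. Origin: centre of the underside, z up through the cap; x and y normal to its flat sides. Stands in one compartment of the sorting tray. None if absent from this job.
- oil_b: square white lubricant bottle with band and round cap in blue: body 30 x 30 x 38 mm, cap dia 22 mm to 52 mm height, 35 to 60 g. Origin: centre of the underside, z up through the cap; x and y normal to its flat sides. Stands in one compartment of the sorting tray. None if absent from this job.
- oil_c: square white lubricant bottle with band and round cap in green: body 30 x 30 x 38 mm, cap dia 22 mm to 52 mm height, 35 to 60 g. Origin: centre of the underside, z up through the cap; x and y normal to its flat sides. Stands in one compartment of the sorting tray. None if absent from this job.
- oil_d: square white lubricant bottle with band and round cap in yellow: body 30 x 30 x 38 mm, cap dia 22 mm to 52 mm height, 35 to 60 g. Origin: centre of the underside, z up through the cap; x and y normal to its flat sides. Stands in one compartment of the sorting tray. None if absent from this job.
- camera: bystander: film camera with lens, 130 mm wide, 86 mm tall, standing on the bench near the robot; not to be disturbed. Origin: centre of its underside.
- tape: bystander: two stacked tape rolls, dia 90 mm, 48 mm tall; not to be disturbed. Origin: centre of the underside.
- swab_cup: bystander: metal cup of cotton swabs, dia 72 mm, 140 mm tall with the swabs; not to be disturbed. Origin: centre of the underside.
There are look-alikes about, which are no part of the job. Leave any purple look-alike of the oil_a alone.

How it is judged:
On the way, in this order (a step that is already met when the one before it is completed fails the run):
1. the hasp is swung off the catch to beyond upright, the lid still shut (value of joint hasp above 1.6 rad and value of joint lid below 0.1 rad), for 0.2 s.
2. the lid is open to about upright or further (value of joint lid above 1.4 rad), for 0.2 s.
3. every loupe present is in the blue-lined bay and every oil bottle present in the yellow-lined bay (x of loupe_a in the frame of bay_blue between -0.082 and 0.082 m and y of loupe_a in the frame of bay_blue between -0.063 and 0.063 m and z of loupe_a in the frame of bay_blue between -0.01 and 0.06 m and x of loupe_b in the frame of bay_blue between -0.082 and 0.082 m and y of loupe_b in the frame of bay_blue between -0.063 and 0.063 m and z of loupe_b in the frame of bay_blue between -0.01 and 0.06 m and x of loupe_c in the frame of bay_blue between -0.082 and 0.082 m and y of loupe_c in the frame of bay_blue between -0.063 and 0.063 m and z of loupe_c in the frame of bay_blue between -0.01 and 0.06 m and x of oil_a in the frame of bay_yellow between -0.082 and 0.082 m and y of oil_a in the frame of bay_yellow between -0.063 and 0.063 m and z of oil_a in the frame of bay_yellow between -0.01 and 0.06 m and x of oil_b in the frame of bay_yellow between -0.082 and 0.082 m and y of oil_b in the frame of bay_yellow between -0.063 and 0.063 m and z of oil_b in the frame of bay_yellow between -0.01 and 0.06 m and x of oil_c in the frame of bay_yellow between -0.082 and 0.082 m and y of oil_c in the frame of bay_yellow between -0.063 and 0.063 m and z of oil_c in the frame of bay_yellow between -0.01 and 0.06 m and x of oil_d in the frame of bay_yellow between -0.082 and 0.082 m and y of oil_d in the frame of bay_yellow between -0.063 and 0.063 m and z of oil_d in the frame of bay_yellow between -0.01 and 0.06 m), for 0.3 s.
4. the lid is shut, the hasp still off (value of joint lid below 0.05 rad and value of joint hasp above 0.5 rad), for 0.2 s.
At the end, for the whole second after the job is handed in: Lid shut (below 0.05 rad) with the hasp down over the catch (below 0.12 rad); every loupe present inside the blue-lined bay and every oil bottle present inside the yellow-lined bay, at rest (underside centre within the bay's walls, less than 60 mm above its floor) (all of step 3 and value of joint lid below 0.05 rad and value of joint hasp below 0.12 rad and linear speed of each of loupe_a, loupe_b, loupe_c, oil_a, oil_b, oil_c, oil_d below 0.03 m/s); the robot touches nothing.
It fails at once if the lid is lifted while the hasp is over the catch (value of joint hasp below 0.8 rad and value of joint lid above 0.15 rad).
It fails at once if the camera is shifted by more than 30 mm (distance of camera from where it was at the start of the episode above 0.03 m).
It fails at once if the tape is shifted by more than 30 mm (distance of tape from where it was at the start of the episode above 0.03 m).
It fails at once if the swab cup is shifted by more than 30 mm (distance of swab_cup from where it was at the start of the episode above 0.03 m).
Of loupe_a, loupe_b, loupe_c only 1 to 2 are there at a start; the rules pass over those that are not, and their reading is None.
Of oil_a, oil_b, oil_c, oil_d only 2 to 3 are there at a start; the rules pass over those that are not, and their reading is None.
At some moment in a run one of oil_a, oil_b, oil_c, oil_d may be knocked a few centimetres aside while the robot is not near it.
Once in a run the grip may slacken for a moment while it holds something.
It also fails if it takes over 210 s, if anything falls off the work surface, if the arm or the gripper's body presses on something with over 40 N, if the wrist force passes 120 N, or if a joint passes its speed limit or range.

### The arm

A 6-joint arm with a two-finger parallel gripper is mounted at the origin on the work surface. World frame = base frame: x ahead of the robot, y to its left, z up, the work surface at z = 0. Lengths are in m, angles in rad, forces in N, time in s.
With the tool pointing down it reaches from about 0.3 to 0.75 m from the base axis. Payload 8.5 kg.
Tool frame: the origin (TCP) lies at the very end of the fingers, on their centre line; the grasp point (between the pads) lies 19 mm behind it; y points along the fingers, x is the direction in which the jaws open and shut, and the axes are right-handed (so a half turn about y gives the same grasp; the last joint's range is limited). The gripper opens to 85 mm and grips with 20 to 120 N. Pads are 22 mm wide; open, the fingers measure 114 mm over their backs; the gripper's body (76 mm by 85 mm) begins 54 mm behind the grasp point. The pads swing forward as they close: fully open they stand 13 mm farther back than shut.
Start: joints at [1.079, 0.381, 1.297, -0, 1.464, -0.215], TCP at [0.15, 0.529, 0.231] pointing down, gripper open.
Joint ranges: [-3.11, 3.11], [-0.89, 2.33], [0.22, 2.48], [-1.42, 4.56], [0.17, 2.85], [-2.88, 2.88]. Speed limits (rad/s): [2.39, 2.39, 3.14, 3.14, 3.14, 3.14].

### API

Orientations are given as a unit quaternion [w, x, y, z].
In Python, from workcell import * gives the robot as it stands.
- The arm moves only by the tool step_arm, never from a script. Its argument "series" is a list of rows, each a list of 7 numbers: the shift along the tool's x, y, z scaled (see below), then the turn, a rotation vector about the tool's x, y, z scaled (see below), then the opening, from 0 (shut) to 1 (fully open). A call has 1 to 12 rows; each row shifts and turns the commanded pose from where the row before left it, along the tool's axes as they then stand; what a row does not reach is not made up. The controller multiplies each number of a shift by 30 cm and each number of a turn by pi/4 rad. A row lasts 1/12 s, in which the tool goes at most 41.7 mm and 7.16 degrees, less where a joint would pass 70% of its speed; a pose out of reach is approached as far as the arm can. A call with a number of a shift or a turn outside -1 to 1 is refused whole. A call with a gripper value outside its range is refused whole. The fingers move at their own pace and stop on an object; "force" is the grip in N (left out, the last holds). Time passes only in rows, so rows that do not move let the fingers close. It gives the time, the measured TCP pose, the force and the opening at its end, in the units of the state.
- sense(): the state, without advancing time (a new reading comes with each control period).
- get_image(name): name is "scene" or "side" or "wrist"; returns the picture (384x512x3 uint8, red, green, blue); there is no depth.
- get_calibration(name): a dict with "fx", "fy", "cx", "cy" (pixels), "k1" (the pictures are not rectified: a ray, as slopes to the right and down, at radius r is drawn at 1 + k1 r^2 times it, then the intrinsics apply), "world_to_cam" (4x4, takes a point from world to camera coordinates); the wrist camera has in their place "tool_from_camera" (4x4, takes a point from camera to tool coordinates, whose origin is the TCP and whose axes are the tool frame's). Camera axes: x right, y down, z forward; pixel columns grow to the right and rows downward; lengths in m; the calibration is good to about 2 mm. A picture is of the moment at which its call begins: read the wrist's pose just before it. get_calibration takes no time and is no camera call.
- close_job(): hands the job in, once; it reports no verdict.
The state is a dict: "time_s": time; "qpos": joint angles; "joint_vel": joint speeds; "joint_efforts": joint torques, N m; "ee_pos": TCP position; "tcp_rot": TCP orientation; "force": force on the tool from outside, world axes, zero at the start; "moment": the same for the moment, N m; "gripper_width": finger opening in m.
Only numpy, scipy, OpenCV 4.12 (cv2) and the standard library are available. Lean on these libraries where they do the work, as an engineer would, in place of code of your own. Each camera call takes 0.05 s, during which the arm holds its last target.

## Working session

There is one attempt and no reset: what is moved stays moved. The work goes in short steps, Python scripts to look and compute and a tool call to move; the robot and the scene stay as the last step left them, time stands still between calls to the robot, and variables do not carry over. Pictures are saved under pics/ and viewed, and the job is handed in when it is done.

Besides the shell and the picture viewer there is one more tool, called after ">>>" as name([rows], argument=value, ...), one row to a line, values as JSON. step_arm: Moves the arm, as the interface text tells. Shifts and turns lie within -1 to 1; 1 stands for 30 cm of shift or pi/4 rad of turn. Its arguments: {"type":"object","properties":{"series":{"type":"array","items":{"type":"array","items":{"type":"number"}}},"force":{"type":"number"}},"required":["series"]}

```bash
ls; mkdir -p pics
python3 - <<'E'
from workcell import *
import cv2
s=sense();print(s)
for n in("scene","side","wrist"):
    im=get_image(n);cv2.imwrite(f"pics/{n}0.png",cv2.cvtColor(im,cv2.COLOR_RGB2BGR));print(n,get_calibration(n))
E
```

```text
pics
{'time_s': 0.0, 'qpos': array([ 1.07871263e+00,  3.81212171e-01,  1.29826765e+00, -1.94179114e-05,
        1.46358367e+00, -2.15306408e-01]), 'joint_vel': array([ 0.00321281,  0.00055767, -0.00031952, -0.00016883, -0.00047882,
        0.00032936]), 'joint_efforts': array([ 1.62660632e-03, -4.48466957e+01, -2.31283540e+01, -9.08480024e-05,
        4.78230664e-03, -2.76858259e-05]), 'ee_pos': array([0.15016089, 0.52880156, 0.23070077]), 'tcp_rot': array([-0.56396907,  0.56441664,  0.42577713, -0.42671604]), 'force': array([ 0.34164528, -1.39929556,  0.25415748]), 'moment': array([0.02472178, 0.00508578, 0.03801872]), 'gripper_width': 0.085049553341185}
scene {'fx': 398.49681620133185, 'fy': 398.49681620133185, 'cx': 256.24731408123665, 'cy': 188.90292700279778, 'k1': -0.10706170346179654, 'world_to_cam': array([[-0.43879415,  0.8985119 , -0.01166478,  0.24679072],
       [ 0.65654044,  0.31170862, -0.68687145, -0.27413869],
       [-0.61352616, -0.30905357, -0.72668531,  1.48911059],
       [ 0.        ,  0.        ,  0.        ,  1.        ]])}
side {'fx': 423.1235803479038, 'fy'
[... 161 characters left out ...]
8, -0.56462436],
       [-0.12754531, -0.76555074, -0.63060627,  0.15868205],
       [ 0.10894084,  0.62113895, -0.77609168,  1.4363469 ],
       [ 0.        ,  0.        ,  0.        ,  1.        ]])}
wrist {'fx': 268.63213742775014, 'fy': 268.63213742775014, 'cx': 251.833319407159, 'cy': 194.17730502494163, 'k1': -0.05687481123749888, 'tool_from_camera': array([[ 9.99999833e-01, -1.20938370e-04,  5.65947514e-04,
         3.72053969e-04],
       [-5.76165888e-04, -2.99914772e-01,  9.53965826e-01,
        -1.42696820e-01],
       [ 5.43649472e-05, -9.53965993e-01, -2.99914791e-01,
         7.61856764e-02],
       [ 0.00000000e+00,  0.00000000e+00,  0.00000000e+00,
         1.00000000e+00]])}
```

View pics/scene0.png

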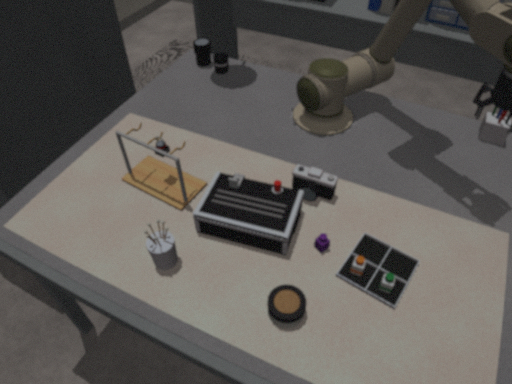

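View pics/side0.png

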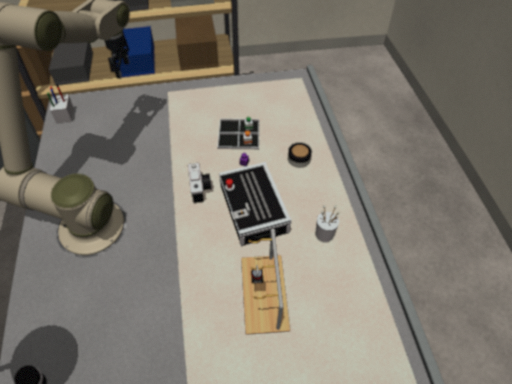

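View pics/wrist0.png

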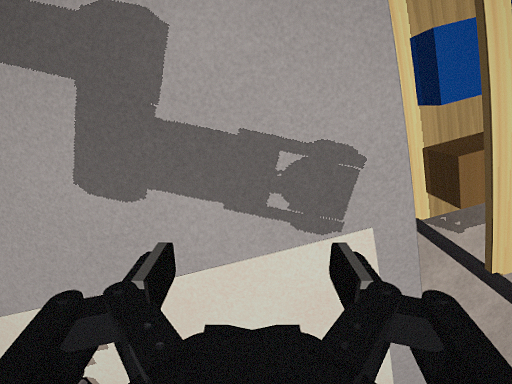

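Scene camera: the rack is at about (165,170), with one loupe at (162,146). The case is at (250,210), with the red knob at (278,187) and the hasp at (236,182). The tray is at (378,268) with an orange-capped bottle at (359,264) and a green-capped one at (389,281). The purple look-alike stands outside the tray at (322,243). Next I'll look at crops.

```bash
cat > h.py <<'E'
from workcell import *
import numpy as np, cv2
from scipy.spatial.transform import Rotation as R
from scipy.optimize import least_squares
def q2R(q): return R.from_quat([q[1],q[2],q[3],q[0]]).as_matrix()
def cam(n,s=None):
    c=get_calibration(n)
    if n=='wrist':
        T=np.eye(4);T[:3,:3]=q2R(s['tcp_rot']);T[:3,3]=s['ee_pos']
        W=np.linalg.inv(T@c['tool_from_camera'])
    else: W=c['world_to_cam']
    return c,W
def proj(P,n,s=None):
    c,W=cam(n,s);P=np.atleast_2d(P)
    p=P@W[:3,:3].T+W[:3,3];x=p[:,:2]/p[:,2:]
    f=1+c['k1']*(x**2).sum(1,keepdims=True)
    x=x*f
    return x*[c['fx'],c['fy']]+[c['cx'],c['cy']]
def ray(uv,n,s=None):
    c,W=cam(n,s);d=(np.array(uv,float)-[c['cx'],c['cy']])/[c['fx'],c['fy']]
    x=d.copy()
    for _ in range(20): x=d/(1+c['k1']*(x@x))
    Ri=W[:3,:3].T
    return -Ri@W[:3,3], Ri@np.array([x[0],x[1],1])
def atz(uv,z,n,s=None):
    o,d=ray(uv,n,s);return o+d*(z-o[2])/d[2]
def tri(obs):
    A=np.zeros((3,3));b=np.zeros(3)
    for o,d in obs:
        d=d/np.linalg.norm(d);M=np.eye(3)-np.outer(d,d);A+=M;b+=M@o
    return np.linalg.solve(A,b)
def save(im,name,box=None,k=1):
    if box: im=im[box[1]:box[3],box[0]:box[2]]
    if k!=1: im=cv2.resize(im,None,fx=k,fy=k,interpolation=cv2.INTER_CUBIC)
    cv2.imwrite('pics/'+name,cv2.cvtColor(im,cv2.COLOR_RGB2BGR))
def rd(n): return cv2.cvtColor(cv2.imread('pics/'+n),cv2.COLOR_BGR2RGB)
E
python3 - <<'E'
from h import *
a=rd('scene0.png');b=rd('side0.png')
save(a,'c1.png',(110,110,310,260),4)
save(a,'c2.png',(290,210,440,310),5)
save(b,'c3.png',(210,100,330,190),6)
save(b,'c4.png',(180,150,340,345),3)
E
```

```text
(no output)
```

View pics/c1.png

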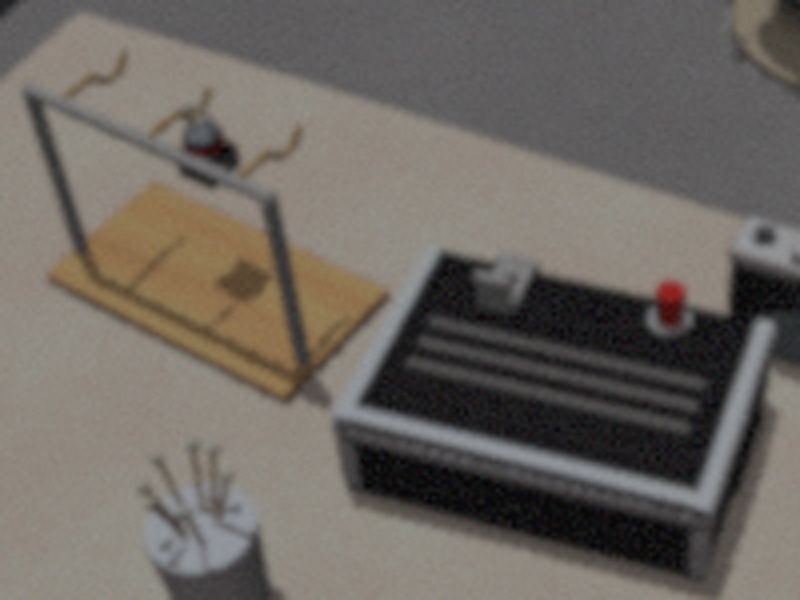

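View pics/c2.png

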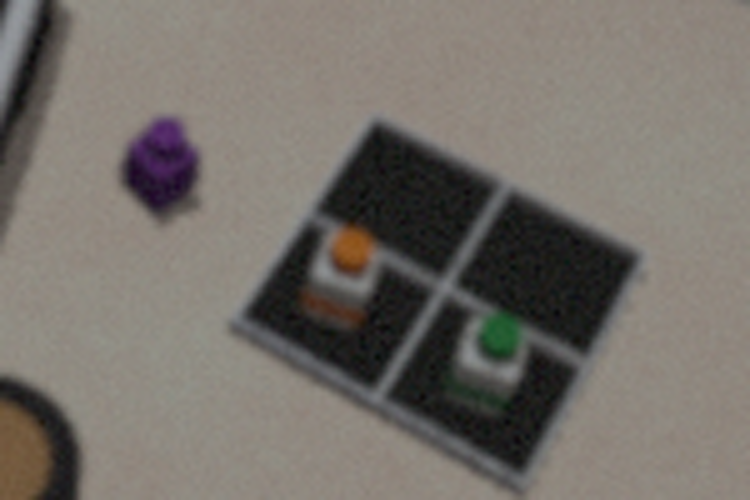

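View pics/c3.png

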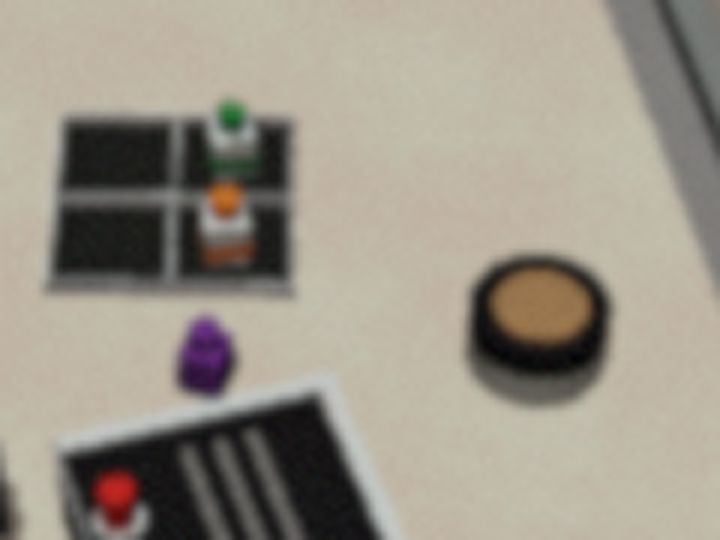

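View pics/c4.png

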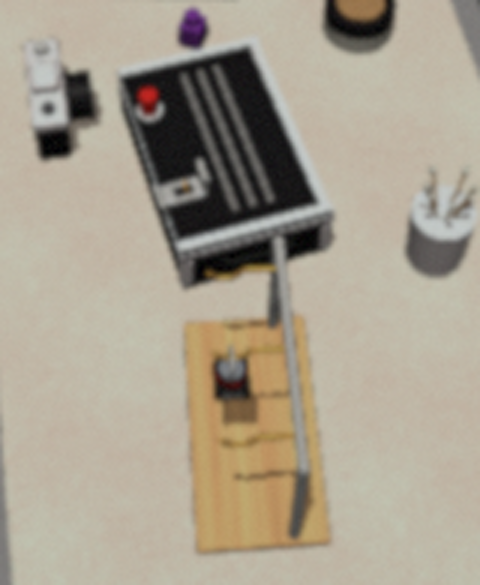

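```bash
cat > fit1.py <<'E'
from h import *
def fit(obs,x0):
    # obs: list (cam, local xyz, uv)
    def pts(p):
        c,s=np.cos(p[2]),np.sin(p[2]);return lambda l:np.array([p[0]+c*l[0]-s*l[1],p[1]+s*l[0]+c*l[1],l[2]])
    def f(p):
        g=pts(p);return np.concatenate([proj(g(l),n)[0]-uv for n,l,uv in obs])
    r=least_squares(f,x0,loss='soft_l1');return r.x,np.round(f(r.x).reshape(-1,2),1),pts(r.x)
X,Y,Z=.085,.13,.082
case=[('scene',(-X,-Y,Z),(220,172.5)),('scene',(X,-Y,Z),(195,213)),('scene',(X,Y,Z),(286,235)),('scene',(-X,Y,Z),(301,191)),('scene',(-.067,.06,.112),(277.8,182)),
('side',(-X,Y,Z),(220.7,174)),('side',(X,Y,Z),(265,165)),('side',(X,-Y,Z),(289,221.7)),('side',(-X,-Y,Z),(241.7,231.7)),('side',(-.067,.06,.112),(229.7,181))]
print('case',*fit(case,[.55,0,0])[:2])
t=.0825
tray=[('scene',(-t,-t,.012),(365,234.4)),('scene',(-t,t,.012),(418,261.6)),('scene',(t,t,.012),(394.4,307)),('scene',(t,-t,.012),(337,275)),
('side',(-t,t,.012),(220.8,120)),('side',(t,t,.012),(258.5,120)),('side',(t,-t,.012),(258.5,147)),('side',(-t,-t,.012),(219,147))]
print('tray',*fit(tray,[.55,.35,0])[:2])
# bottles cap tops z=.055
for nm,a,b in (('orange',(290+352/5,210+245/5),(210+226/6,100+194/6)),('green',(290+501/5,210+332/5),(210+231/6,100+112/6)),('purple',(290+168/5,210+132/5),(210+207/6,100+325/6))):
    print(nm,atz(a,.055,'scene'),atz(b,.055,'side'),tri([ray(a,'scene'),ray(b,'side')]))
# rack rail ends z=.182 ; tops
for nm,a,b in (('rail-y',(110+30/4,110+92/4),(180+303/3,150+468/3)),('rail+y',(110+270/4,110+198/4),(180+278/3,150+238/3)),('loopeband',(110+205/4,110+145/4),(180+232/3,150+380/3))):
    print(nm,atz(a,.182,'scene'),atz(b,.182,'side'),tri([ray(a,'scene'),ray(b,'side')]))
for uv in ((190,322),(302,316),(330,542),(197,550)): print('foot',atz((180+uv[0]/3,150+uv[1]/3),.012,'side'))
for nm,a in (('camera',(194,195)),('tape',(300,158)),('cup',(326,234))): print(nm,atz(a,0,'side'))
E
python3 fit1.py
```

```text
case [ 0.56514583 -0.01977096  0.12707977] [[-3.  -1.8]
 [-2.4 -0.3]
 [ 0.3  2.4]
 [ 1.9 -0.3]
 [-0.5  0. ]
 [-1.2 -1.2]
 [ 0.6 -2.7]
 [ 1.4 -1.4]
 [-2.2  1.6]
 [-0.5  0.1]]
tray [ 0.57191658  0.35769188 -0.17796815] [[-1.2 -2. ]
 [ 1.7 -0.6]
 [ 0.5  1.3]
 [-1.7 -0.5]
 [-0.3 -1.7]
 [ 1.4 -1.4]
 [ 1.4  0.3]
 [-1.1 -0.1]]
orange [0.59651916 0.30791268 0.055     ] [0.59779984 0.30873594 0.055     ] [0.59751327 0.30782379 0.05610615]
green [0.61463478 0.38880965 0.055     ] [0.61344322 0.38563587 0.055     ] [0.61353582 0.38868019 0.0526935 ]
purple [0.56933214 0.20023941 0.055     ] [0.56790868 0.19620152 0.055     ] [0.56784949 0.19947717 0.05212282]
rail-y [ 0.57046233 -0.44406823  0.182     ] [ 0.56316421 -0.45608066  0.182     ] [ 0.56390621 -0.45270982  0.17413614]
rail+y [ 0.59158227 -0.21793149  0.182     ] [ 0.58693827 -0.22419156  0.182     ] [ 0.58768053 -0.22137954  0.17744537]
loopeband [ 0.56513982 -0.29030084  0.182     ] [ 0.5175746  -0.36438872  0.182     ] [ 0.52050163 -0.33692789  0.12899006]
foot [ 0.50091613 -0.20760077  0.012     ]
foot [ 0.62057898 -0.22038379  0.012     ]
foot [ 0.59693921 -0.46711141  0.012     ]
foot [ 0.46976707 -0.4533034   0.012     ]
camera [0.36430438 0.07869465 0.        ]
tape [0.78437176 0.19130482 0.        ]
cup [ 0.79048287 -0.16008888  0.        ]
```

```bash
cat > pl.py <<'E'
from h import *
import json
CASE=[.5651,-.0198,.1271]; 
def case(l,P=None):
    P=P or CASE;c,s=np.cos(P[2]),np.sin(P[2]);return np.array([P[0]+c*l[0]-s*l[1],P[1]+s*l[0]+c*l[1],l[2]])
def ori(jaw_yaw,pitch=0,app_yaw=None):
    """jaw axis (tool x) horizontal at jaw_yaw; tool y = approach: pitch 0 = down, pitch>0 tips forward toward az=jaw_yaw-90deg"""
    x=np.array([np.cos(jaw_yaw),np.sin(jaw_yaw),0]); f=np.array([np.sin(jaw_yaw),-np.cos(jaw_yaw),0])
    y=-np.cos(pitch)*np.array([0,0,1.])+np.sin(pitch)*f
    return np.column_stack([x,y,np.cross(x,y)])
def plan(pos,Rt,g=1.0,n=None,s=None,start=None):
    s=s or sense()
    p,Rc=(s['ee_pos'].copy(),q2R(s['tcp_rot'])) if start is None else start
    d=pos-p; rv=R.from_matrix(Rc.T@Rt).as_rotvec(); ang=np.linalg.norm(rv)
    m=int(np.ceil(max(np.linalg.norm(d)/.040,ang/np.radians(7.0),1)))
    n=max(n or 1,m)
    rows=[]
    for i in range(n):
        Rn=Rc@R.from_rotvec(rv/n).as_matrix() if i<n-1 else Rt
        tgt=p+(pos-p)/(n-i)
        sh=Rc.T@(tgt-p)/.3; tu=R.from_matrix(Rc.T@Rn).as_rotvec()/(np.pi/4)
        row=[round(float(v),3)+0.0 for v in (*sh,*tu)]+[g]
        rows.append(row)
        p=p+Rc@np.array(row[:3])*.3; Rc=Rc@R.from_rotvec(np.array(row[3:6])*np.pi/4).as_matrix()
    print('n',n,'dist %.4f ang %.1f end'%(np.linalg.norm(d),np.degrees(ang)),np.round(p,4));
    for i in range(0,n,12): print(json.dumps(rows[i:i+12]))
    return p,Rc
def st():
    s=sense();Rm=q2R(s['tcp_rot'])
    print('t %.2f'%s['time_s'],'pos',np.round(s['ee_pos'],4),'x',np.round(Rm[:,0],3),'y',np.round(Rm[:,1],3),'F',np.round(s['force'],1),'w %.4f'%s['gripper_width'],'q',np.round(s['qpos'],3))
    with open('log.txt','a') as f: f.write(json.dumps([list(map(float,s['qpos'])),list(map(float,s['ee_pos'])),list(map(float,s['tcp_rot']))])+'\n')
    return s
E
python3 - <<'E'
from pl import *
s=st()
th=case((-.037,-.06,.106));print(th,case((-.067,.06,.104)))
for yaw in (CASE[2]+np.pi/2,CASE[2]-np.pi/2):
    plan(case((-.037,-.06,.26)),ori(yaw),s=s)
E
```

```text
t 0.15 pos [0.1502 0.5289 0.2309] x [ 0.273  0.962 -0.001] y [-0.001 -0.001 -1.   ] F [-0.6 -0.3 -0.2] w 0.0854 q [ 1.079  0.381  1.298  0.     1.464 -0.215]
[ 0.53600394 -0.08400607  0.106     ] [0.49103496 0.03122323 0.104     ]
n 19 dist 0.7248 ang 23.1 end [ 0.536 -0.084  0.26 ]
[[-0.085, -0.005, -0.094, 0.0, -0.027, 0.0, 1.0], [-0.087, -0.005, -0.093, 0.0, -0.027, 0.0, 1.0], [-0.089, -0.005, -0.091, 0.0, -0.027, 0.0, 1.0], [-0.091, -0.005, -0.089, 0.0, -0.027, 0.0, 1.0], [-0.093, -0.005, -0.087, 0.0, -0.027, 0.0, 1.0], [-0.094, -0.005, -0.085, 0.0, -0.027, 0.0, 1.0], [-0.096, -0.005, -0.083, 0.0, -0.027, 0.0, 1.0], [-0.098, -0.005, -0.081, 0.0, -0.027, 0.0, 1.0], [-0.1, -0.005, -0.079, 0.0, -0.027, 0.0, 1.0], [-0.101, -0.005, -0.077, 0.0, -0.027, 0.0, 1.0], [-0.103, -0.005, -0.074, 0.0, -0.027, 0.0, 1.0], [-0.104, -0.005, -0.072, 0.0, -0.027, 0.0, 1.0]]
[[-0.106, -0.005, -0.07, 0.0, -0.027, 0.0, 1.0], [-0.107, -0.005, -0.068, 0.0, -0.027, 0.0, 1.0], [-0.109, -0.005, -0.065, 0.0, -0.027, 0.0, 1.0], [-0.11, -0.005, -0.063, 0.0, -0.027, 0.0, 1.0], [-0.112, -0.005, -0.061, 0.0, -0.0
[... 558 characters left out ...]
23, -0.004, -0.102, 0.0, 0.152, 0.0, 1.0], [0.035, -0.004, -0.099, 0.0, 0.152, 0.0, 1.0], [0.047, -0.004, -0.094, 0.0, 0.152, 0.0, 1.0], [0.058, -0.004, -0.088, 0.0, 0.152, 0.0, 1.0]]
[[0.068, -0.004, -0.08, 0.0, 0.152, 0.0, 1.0], [0.077, -0.004, -0.072, 0.0, 0.152, 0.0, 1.0], [0.085, -0.004, -0.062, 0.0, 0.152, 0.0, 1.0], [0.091, -0.004, -0.052, 0.0, 0.152, 0.0, 1.0], [0.097, -0.005, -0.04, 0.0, 0.152, 0.0, 1.0], [0.101, -0.004, -0.029, 0.0, 0.152, 0.0, 1.0], [0.104, -0.005, -0.016, 0.0, 0.152, 0.0, 1.0], [0.105, -0.004, -0.004, 0.0, 0.152, 0.0, 1.0], [0.104, -0.005, 0.009, 0.0, 0.152, 0.0, 1.0], [0.103, -0.004, 0.021, 0.0, 0.152, 0.0, 1.0], [0.099, -0.005, 0.033, 0.001, 0.142, 0.001, 1.0]]
```

Run:
```python
from pl import *
plan(case((-.10,0,.28)),ori(CASE[2]+np.pi/2))
```

```text
n 17 dist 0.6459 ang 23.1 end [ 0.4659 -0.0326  0.2801]
[[-0.089, -0.01, -0.09, 0.0, -0.03, 0.0, 1.0], [-0.091, -0.01, -0.087, 0.0, -0.03, 0.0, 1.0], [-0.093, -0.01, -0.085, 0.0, -0.03, 0.0, 1.0], [-0.095, -0.009, -0.083, 0.0, -0.03, 0.0, 1.0], [-0.097, -0.01, -0.081, 0.0, -0.03, 0.0, 1.0], [-0.099, -0.009, -0.079, 0.0, -0.03, 0.0, 1.0], [-0.101, -0.01, -0.076, 0.0, -0.03, 0.0, 1.0], [-0.102, -0.009, -0.074, 0.0, -0.03, 0.0, 1.0], [-0.104, -0.01, -0.071, 0.0, -0.03, 0.0, 1.0], [-0.106, -0.009, -0.069, 0.0, -0.03, 0.0, 1.0], [-0.107, -0.01, -0.066, 0.0, -0.03, 0.0, 1.0], [-0.109, -0.009, -0.064, 0.0, -0.03, 0.0, 1.0]]
[[-0.111, -0.01, -0.061, 0.0, -0.03, 0.0, 1.0], [-0.112, -0.009, -0.059, 0.0, -0.03, 0.0, 1.0], [-0.113, -0.01, -0.056, 0.0, -0.03, 0.0, 1.0], [-0.115, -0.009, -0.053, 0.0, -0.03, 0.0, 1.0], [-0.116, -0.01, -0.051, -0.001, -0.034, -0.001, 1.0]]
```

>>> step_arm([
  [-0.089, -0.01, -0.09, 0, -0.03, 0, 1],
  [-0.091, -0.01, -0.087, 0, -0.03, 0, 1],
  [-0.093, -0.01, -0.085, 0, -0.03, 0, 1],
  [-0.095, -0.01, -0.083, 0, -0.03, 0, 1],
  [-0.097, -0.01, -0.081, 0, -0.03, 0, 1],
  [-0.099, -0.01, -0.079, 0, -0.03, 0, 1],
  [-0.101, -0.01, -0.076, 0, -0.03, 0, 1],
  [-0.102, -0.01, -0.074, 0, -0.03, 0, 1],
  [-0.104, -0.01, -0.071, 0, -0.03, 0, 1],
  [-0.106, -0.01, -0.069, 0, -0.03, 0, 1],
  [-0.107, -0.01, -0.066, 0, -0.03, 0, 1],
  [-0.109, -0.01, -0.064, 0, -0.03, 0, 1],
])

```text
time_s: 1.15
ee_pos: [0.3734, 0.1312, 0.2675]
tcp_rot: [-0.498, 0.498, 0.502, -0.502]
force: [0.5, 0.6, 0.1]
gripper_width: 0.0855
```

>>> step_arm([
  [-0.111, -0.01, -0.061, 0, -0.03, 0, 1],
  [-0.112, -0.01, -0.059, 0, -0.03, 0, 1],
  [-0.113, -0.01, -0.056, 0, -0.03, 0, 1],
  [-0.115, -0.01, -0.053, 0, -0.03, 0, 1],
  [-0.116, -0.01, -0.051, 0, -0.034, 0, 1],
  [0, 0, 0, 0, 0, 0, 1],
])

```text
time_s: 1.65
ee_pos: [0.4685, -0.0374, 0.2819]
tcp_rot: [0.468, -0.469, -0.53, 0.53]
force: [-0.9, -0.8, -0.9]
gripper_width: 0.0853
```

Run:
```python
from pl import *
s=st()
im=get_image('wrist');save(im,'w1.png');import pickle;pickle.dump(s,open('w1.pkl','wb'))
```

```text
t 1.65 pos [ 0.4685 -0.0374  0.2819] x [-0.123  0.992 -0.001] y [ 0.    -0.001 -1.   ] F [-0.9 -0.8 -0.9] w 0.0853 q [-3.320e-01  2.030e-01  1.407e+00 -1.000e-03  1.531e+00 -2.026e+00]
```

View pics/w1.png

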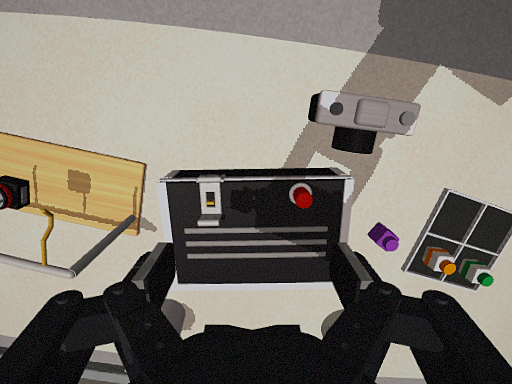

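Run:
```python
from h import *
a=rd('w1.png')
save(a,'w1a.png',(150,155,370,305),3.5)
save(a,'w1b.png',(365,180,512,300),5)
save(a,'w1c.png',(0,120,160,290),4)
```

```text
(no output)
```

View pics/w1a.png

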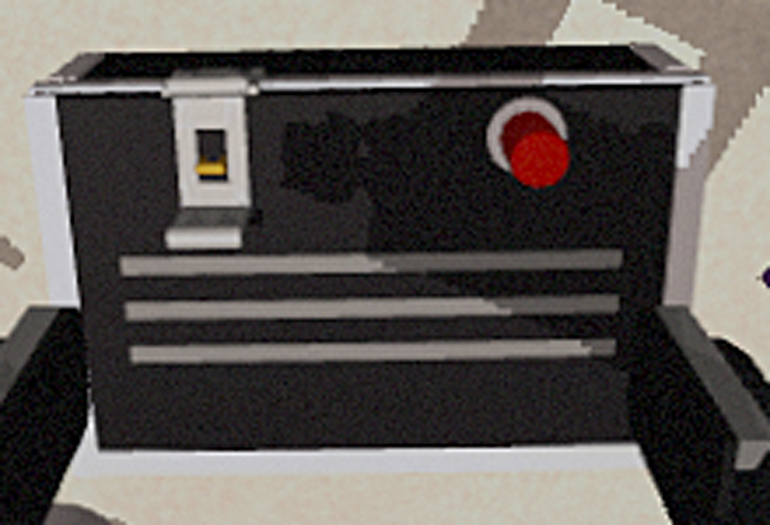

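View pics/w1b.png

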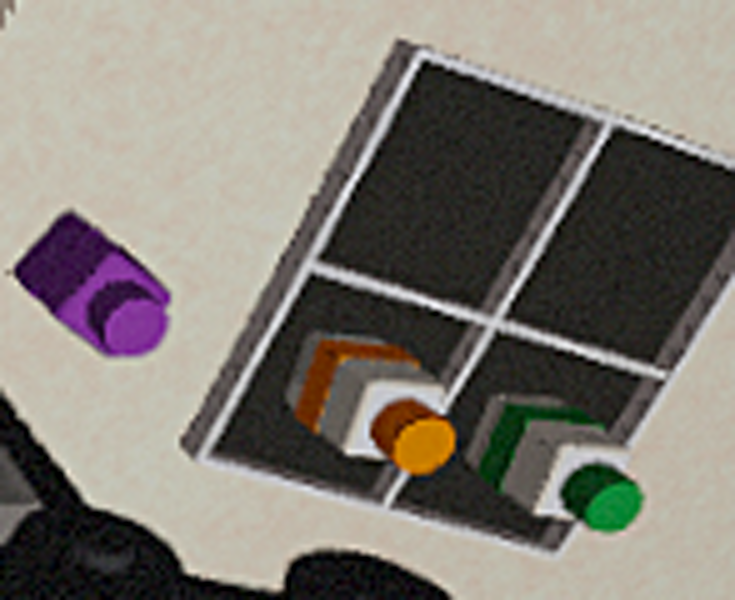

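View pics/w1c.png

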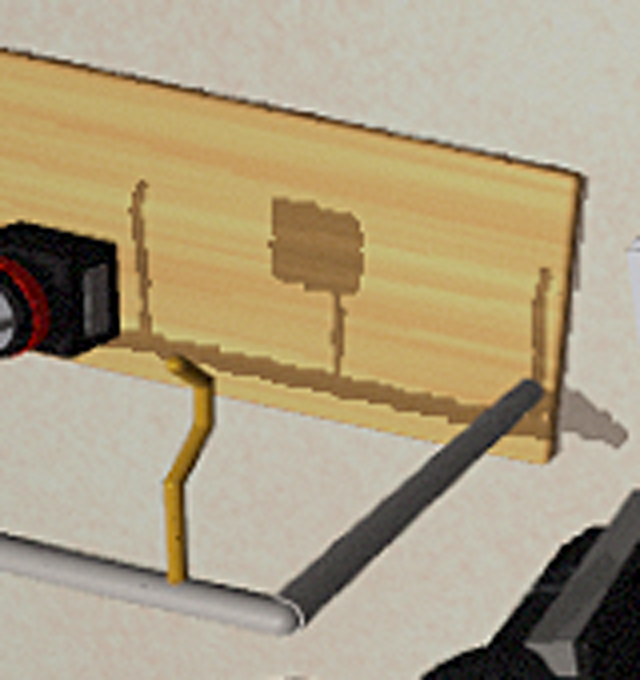

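The wrist view shows the hasp strap around x=210, rows 180 to 223, with its tab edge at (208,222). The knob top is at (304,201). The orange cap is at about (448,268) and the green one at (485,280), both in the tray; the purple bottle at (385,237) stands outside it. The loupe, with a red band, is on the middle hook.

Run:
```python
from pl import *
import pickle
s=pickle.load(open('w1.pkl','rb'))
f=lambda u,v,k,o:(o[0]+u/k,o[1]+v/k)
o=(150,155)
K=atz(f(540,160,3.5,o),.112,'wrist',s);Kb=atz(f(527,137,3.5,o),.0835,'wrist',s)
T=atz(f(203,238,3.5,o),.115,'wrist',s);H=atz(f(213,87,3.5,o),.0845,'wrist',s)
Tb=atz(f(207,213,3.5,o),.0875,'wrist',s)
print('pred knob',case((-.067,.06,.1)),K,Kb);print('pred tab',case((-.037,-.06,.1)),T,Tb);print('pred hinge',case((-.087,-.06,.08)),H)
v=K-T; print('yaw from knob-tab', np.arctan2(v[1],v[0])-np.arctan2(.12,-.03), np.hypot(*v[:2]), np.hypot(.12,.03))
v=K-H; print('yaw from knob-hinge', np.arctan2(v[1],v[0])-np.arctan2(.12,.02), np.hypot(*v[:2]), np.hypot(.12,.02))
o=(365,180)
for n,u,v in (('or',417,443),('gr',605,503),('pu',135,327)): print(n,atz(f(u,v,5,o),.055 if n!='pu' else .052,'wrist',s))
for u,v in ((422,50),(735,163),(555,550),(205,458),(490,322)): print('tray',atz(f(u,v,5,o),.012,'wrist',s))
o=(0,120)
for u,v,z in ((580,178,.012),(545,460,.012),(290,620,.177),(200,400,.165),(180,362,.175),(178,580,.177)): print('rack',atz(f(u,v,4,o),z,'wrist',s))
# film camera extents
for u,v in ((332,152),(374,154),(310,120),(418,130)): print('cam',atz((u,v),.03,'wrist',s),atz((u,v),.086,'wrist',s))
```

```text
pred knob [0.49103496 0.03122323 0.1       ] [0.49098967 0.03054183 0.112     ] [0.49142601 0.03094301 0.0835    ]
pred tab [ 0.53600394 -0.08400607  0.1       ] [ 0.53403128 -0.08458389  0.115     ] [ 0.53589181 -0.08719889  0.0875    ]
pred hinge [ 0.48640726 -0.09034397  0.08      ] [ 0.48632799 -0.08915672  0.0845    ]
yaw from knob-tab 0.11279758154448571 0.12290855655009228 0.12369316876852982
yaw from knob-hinge 0.12622316863921612 0.11978928846793555 0.1216552506059644
or [0.59592198 0.30456499 0.055     ]
gr [0.61255429 0.38342307 0.055     ]
pu [0.56606639 0.19737562 0.052     ]
tray [0.47425634 0.29279631 0.012     ]
tray [0.49911136 0.42586308 0.012     ]
tray [0.66045668 0.42122691 0.012     ]
tray [0.63372725 0.26564055 0.012     ]
tray [0.56857616 0.35497352 0.012     ]
rack [ 0.49406352 -0.2034803   0.012     ]
rack [ 0.61910226 -0.2183544   0.012     ]
rack [ 0.58799782 -0.22269083  0.177     ]
rack [ 0.53021654 -0.25025942  0.165     ]
rack [ 0.51481055 -0.24670421  0.175     ]
rack [ 0.57991935 -0.2541515   0.177     ]
cam [0.43682821 0.07787594 0.03      ] [0.43059331 0.06023306 0.086     ]
cam [0.43150831 0.14127572 0.03      ] [0.42602843 0.1146349  0.086     ]
cam [0.3959452  0.03712085 0.03      ] [0.39551258 0.0252621  0.086     ]
cam [0.38812979 0.19827405 0.03      ] [0.38880636 0.1635438  0.086     ]
```

```bash
sed -i 's/^CASE=.*/CASE=[.5651,-.0200,.125]/' pl.py
python3 - <<'E'
from pl import *
O=ori(CASE[2]+np.pi/2)
s1=plan(case((-.037,-.06,.15)),O,g=.55)
s2=plan(case((-.037,-.06,.088)),O,g=.55,start=s1,n=4)
E
```

```text
n 4 dist 0.1565 ang 0.1 end [ 0.5359 -0.0841  0.1499]
[[-0.048, 0.11, -0.052, 0.0, -0.001, 0.0, 0.55], [-0.048, 0.11, -0.052, 0.0, -0.001, 0.0, 0.55], [-0.048, 0.109, -0.052, 0.0, -0.001, 0.0, 0.55], [-0.047, 0.11, -0.052, -0.001, 0.001, 0.0, 0.55]]
n 4 dist 0.0619 ang 0.0 end [ 0.5359 -0.0841  0.0881]
[[0.0, 0.052, 0.0, 0.0, 0.0, 0.0, 0.55], [0.0, 0.051, 0.0, 0.0, 0.0, 0.0, 0.55], [0.0, 0.052, 0.0, 0.0, 0.0, 0.0, 0.55], [0.0, 0.051, 0.0, 0.0, 0.0, 0.0, 0.55]]
```

>>> step_arm([
  [-0.048, 0.11, -0.052, 0, 0, 0, 0.55],
  [-0.048, 0.11, -0.052, 0, 0, 0, 0.55],
  [-0.048, 0.11, -0.052, 0, 0, 0, 0.55],
  [-0.047, 0.11, -0.052, 0, 0, 0, 0.55],
  [0, 0, 0, 0, 0, 0, 0.55],
  [0, 0, 0, 0, 0, 0, 0.55],
  [0, 0, 0, 0, 0, 0, 0.55],
], force=25)

```text
time_s: 2.28
ee_pos: [0.5349, -0.0806, 0.1515]
tcp_rot: [-0.467, 0.467, 0.531, -0.531]
force: [-0.1, -0.1, 1.4]
gripper_width: 0.0469
```

Run:
```python
from pl import *
s=st()
im=get_image('wrist');save(im,'w2.png')
print(proj([case((-.037,-.073,.106)),case((-.037,-.047,.106)),case((-.037,-.06,.115))],'wrist',s))
O=ori(CASE[2]+np.pi/2)
plan(case((-.037,-.06,.088)),O,g=.55,n=4)
```

```text
t 2.28 pos [ 0.5349 -0.0806  0.1515] x [-0.127  0.992 -0.   ] y [ 0.001 -0.    -1.   ] F [-0.1 -0.1  1.4] w 0.0469 q [-0.369  0.436  1.453  0.     1.251 -2.067]
[[229.42653448 216.00019435]
 [263.89808727 216.08890224]
 [246.43283787 220.76397083]]
n 4 dist 0.0642 ang 0.2 end [ 0.5359 -0.0842  0.0879]
[[-0.003, 0.053, 0.0, 0.001, 0.001, 0.0, 0.55], [-0.003, 0.054, 0.0, 0.001, 0.001, 0.0, 0.55], [-0.003, 0.053, 0.0, 0.001, 0.001, 0.0, 0.55], [-0.003, 0.054, -0.001, 0.0, 0.0, -0.001, 0.55]]
```

View pics/w2.png

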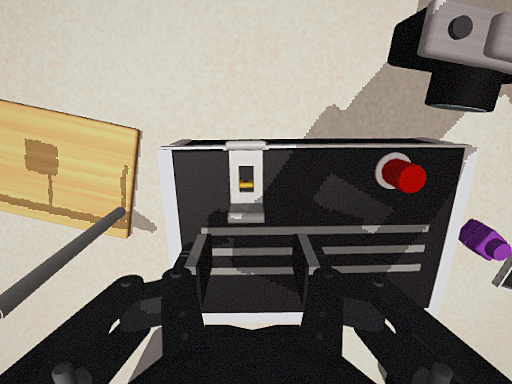

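The tab at (246,214) matches the prediction (246,217), so I'll descend and pinch it.

>>> step_arm([
  [-0.003, 0.053, 0, 0, 0, 0, 0.55],
  [-0.003, 0.053, 0, 0, 0, 0, 0.55],
  [-0.003, 0.053, 0, 0, 0, 0, 0.55],
  [-0.003, 0.053, 0, 0, 0, 0, 0.55],
  [0, 0, 0, 0, 0, 0, 0.55],
  [0, 0, 0, 0, 0, 0, 0.25],
  [0, 0, 0, 0, 0, 0, 0.2],
  [0, 0, 0, 0, 0, 0, 0.2],
  [0, 0, 0, 0, 0, 0, 0.2],
  [0, 0, 0, 0, 0, 0, 0.2],
], force=25)

```text
time_s: 3.17
ee_pos: [0.5364, -0.085, 0.0881]
tcp_rot: [-0.466, 0.468, 0.531, -0.53]
force: [0.7, 1.5, 9.0]
gripper_width: 0.0253
```

Run:
```python
from pl import *
s=st()
O=q2R(s['tcp_rot'])
O=ori(CASE[2]+np.pi/2)
stt=(s['ee_pos'],q2R(s['tcp_rot']))
# actual offset from nominal
off=s['ee_pos']-case((-.037,-.06,.087));print('off',off)
hx,hz=-.087,.0835;r=np.hypot(.05,.0225);a0=np.arctan2(.0225,.05)
rows=[]
for th in np.linspace(0,2.1,22)[1:]:
    p=case((hx+r*np.cos(a0+th),-.06,hz+r*np.sin(a0+th)-.019))+off
    stt=plan(p,O,g=.2,start=stt)
```

```text
t 3.17 pos [ 0.5364 -0.085   0.0881] x [-0.127  0.992 -0.001] y [ 0.003 -0.001 -1.   ] F [0.7 1.5 9. ] w 0.0253 q [-0.375  0.515  1.531  0.     1.093 -2.073]
off [ 0.0004985  -0.00085857  0.00111691]
n 1 dist 0.0055 ang 0.2 end [ 0.534  -0.0853  0.0929]
[[0.0, -0.016, 0.008, 0.004, 0.003, -0.001, 0.2]]
n 1 dist 0.0056 ang 0.0 end [ 0.531  -0.0857  0.0977]
[[0.0, -0.016, 0.01, 0.0, 0.0, 0.0, 0.2]]
n 1 dist 0.0054 ang 0.0 end [ 0.5274 -0.0861  0.1019]
[[0.0, -0.014, 0.012, 0.0, 0.0, 0.0, 0.2]]
n 1 dist 0.0054 ang 0.0 end [ 0.5239 -0.0866  0.1058]
[[0.0, -0.013, 0.012, 0.0, 0.0, 0.0, 0.2]]
n 1 dist 0.0056 ang 0.0 end [ 0.5197 -0.0871  0.1094]
[[0.0, -0.012, 0.014, 0.0, 0.0, 0.0, 0.2]]
n 1 dist 0.0055 ang 0.0 end [ 0.5152 -0.0876  0.1124]
[[0.0, -0.01, 0.015, 0.0, 0.0, 0.0, 0.2]]
n 1 dist 0.0056 ang 0.0 end [ 0.5105 -0.0882  0.1151]
[[0.0, -0.009, 0.016, 0.0, 0.0, 0.0, 0.2]]
n 1 dist 0.0056 ang 0.0 end [ 0.5054 -0.0889  0.1172]
[[0.0, -0.007, 0.017, 0.0, 0.0, 0.0, 0.2]]
n 1 dist 0.0056 ang 0.0 end [ 0.5    -0.0895  0.1187]
[[0.0, -0.005, 0.018, 0.0, 0.0, 0.0, 0.2]]
n 1 dist 0.0054 ang 0.
[... 431 characters left out ...]
 0.018, 0.0, 0.0, 0.0, 0.2]]
n 1 dist 0.0056 ang 0.0 end [ 0.4679 -0.0936  0.1169]
[[0.0, 0.006, 0.018, 0.0, 0.0, 0.0, 0.2]]
n 1 dist 0.0053 ang 0.0 end [ 0.4631 -0.0942  0.1148]
[[0.0, 0.007, 0.016, 0.0, 0.0, 0.0, 0.2]]
n 1 dist 0.0056 ang 0.0 end [ 0.4584 -0.0948  0.1124]
[[0.0, 0.008, 0.016, 0.0, 0.0, 0.0, 0.2]]
n 1 dist 0.0057 ang 0.0 end [ 0.4536 -0.0954  0.1091]
[[0.0, 0.011, 0.016, 0.0, 0.0, 0.0, 0.2]]
n 1 dist 0.0053 ang 0.0 end [ 0.4497 -0.0959  0.1055]
[[0.0, 0.012, 0.013, 0.0, 0.0, 0.0, 0.2]]
n 1 dist 0.0055 ang 0.0 end [ 0.4459 -0.0963  0.1016]
[[0.0, 0.013, 0.013, 0.0, 0.0, 0.0, 0.2]]
n 1 dist 0.0055 ang 0.0 end [ 0.4423 -0.0968  0.0974]
[[0.0, 0.014, 0.012, 0.0, 0.0, 0.0, 0.2]]
```

>>> step_arm([
  [0, -0.016, 0.008, 0, 0, 0, 0.2],
  [0, -0.016, 0.01, 0, 0, 0, 0.2],
  [0, -0.014, 0.012, 0, 0, 0, 0.2],
  [0, -0.013, 0.012, 0, 0, 0, 0.2],
  [0, -0.012, 0.014, 0, 0, 0, 0.2],
  [0, -0.01, 0.015, 0, 0, 0, 0.2],
  [0, -0.009, 0.016, 0, 0, 0, 0.2],
  [0, 0, 0, 0, 0, 0, 0.2],
])

```text
time_s: 3.83
ee_pos: [0.5092, -0.0887, 0.1145]
tcp_rot: [0.467, -0.468, -0.531, 0.531]
force: [2.5, -0.4, 0.8]
gripper_width: 0.0253
```

Run:
```python
from pl import *
s=st();print(s['moment'])
```

```text
t 3.83 pos [ 0.5092 -0.0887  0.1145] x [-0.126  0.992 -0.001] y [ 0.001 -0.001 -1.   ] F [ 2.5 -0.4  0.8] w 0.0253 q [-0.402  0.443  1.57  -0.     1.127 -2.099]
[-0.00454156 -0.65526692  0.04830494]
```

>>> step_arm([
  [0, -0.007, 0.017, 0, 0, 0, 0.2],
  [0, -0.005, 0.018, 0, 0, 0, 0.2],
  [0, -0.004, 0.018, 0, 0, 0, 0.2],
  [0, -0.002, 0.018, 0, 0, 0, 0.2],
  [0, 0, 0.018, 0, 0, 0, 0.2],
  [0, 0.002, 0.018, 0, 0, 0, 0.2],
  [0, 0.004, 0.018, 0, 0, 0, 0.2],
  [0, 0.006, 0.018, 0, 0, 0, 0.2],
  [0, 0.007, 0.016, 0, 0, 0, 0.2],
  [0, 0.008, 0.016, 0, 0, 0, 0.2],
  [0, 0.011, 0.016, 0, 0, 0, 0.2],
  [0, 0.012, 0.013, 0, 0, 0, 0.2],
])

```text
time_s: 4.83
ee_pos: [0.4484, -0.0971, 0.1048]
tcp_rot: [0.467, -0.468, -0.53, 0.531]
force: [-0.2, -6.9, 8.8]
gripper_width: 0.0254
```

>>> step_arm([
  [0, 0.013, 0.013, 0, 0, 0, 0.2],
  [0, 0.014, 0.012, 0, 0, 0, 0.2],
  [0, 0, 0, 0, 0, 0, 0.2],
  [0, 0, 0, 0, 0, 0, 0.2],
  [0, 0, 0, 0, 0, 0, 0.2],
])

```text
time_s: 5.25
ee_pos: [0.4408, -0.0981, 0.0963]
tcp_rot: [0.467, -0.467, -0.53, 0.532]
force: [-1.7, -8.1, 5.3]
gripper_width: 0.025
```

Run:
```python
from pl import *
s=st();
im=get_image('wrist');save(im,'w3.png')
im=get_image('side');save(im,'s3.png',(180,140,320,260),5)
```

```text
t 5.25 pos [ 0.4408 -0.0981  0.0963] x [-0.127  0.992 -0.002] y [-0.001 -0.002 -1.   ] F [-1.7 -8.1  5.3] w 0.0250 q [-0.481  0.375  1.766 -0.003  1.    -2.177]
```

View pics/w3.png

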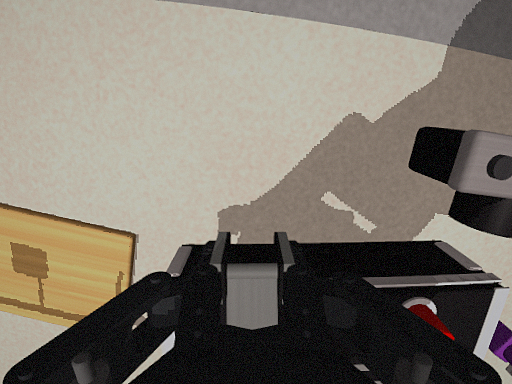

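View pics/s3.png

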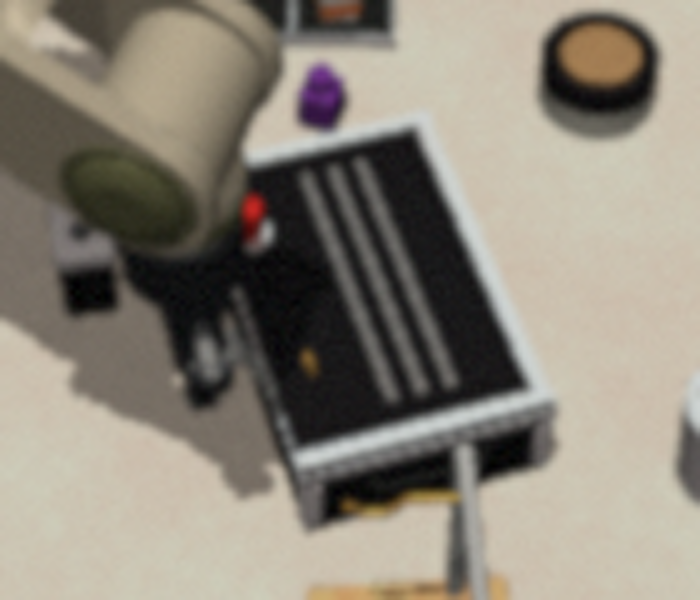

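The hasp is thrown to the front, the brass catch is bare at (310,360) in the side crop, and the lid is still shut. I'll release it and go to the knob.

Run:
```python
from pl import *
s=st()
O=ori(CASE[2]+np.pi/2)
stt=(s['ee_pos'],q2R(s['tcp_rot']))
stt=plan(s['ee_pos']+[0,0,.075],O,g=.5,start=stt)
stt=plan(case((-.067,.06,.16)),O,g=.5,start=stt)
stt=plan(case((-.067,.06,.086)),O,g=.5,start=stt,n=4)
```

```text
t 5.35 pos [ 0.4409 -0.0981  0.0963] x [-0.127  0.992 -0.002] y [-0.001 -0.002 -1.   ] F [-2.4 -8.   4.5] w 0.0254 q [-0.481  0.375  1.766 -0.003  1.001 -2.177]
n 2 dist 0.0750 ang 0.2 end [ 0.4409 -0.098   0.1713]
[[0.0, -0.125, 0.0, -0.001, 0.001, -0.001, 0.5], [0.0, -0.125, 0.0, -0.001, 0.002, -0.002, 0.5]]
n 4 dist 0.1391 ang 0.0 end [0.4913 0.0311 0.1599]
[[0.102, 0.009, -0.055, 0.0, 0.0, 0.0, 0.5], [0.101, 0.01, -0.055, 0.0, 0.0, 0.0, 0.5], [0.102, 0.009, -0.055, 0.0, 0.0, 0.0, 0.5], [0.101, 0.01, -0.055, 0.0, 0.0, 0.0, 0.5]]
n 4 dist 0.0739 ang 0.0 end [0.4913 0.0311 0.0861]
[[0.0, 0.062, 0.0, 0.0, 0.0, 0.0, 0.5], [0.0, 0.061, 0.0, 0.0, 0.0, 0.0, 0.5], [0.0, 0.062, 0.0, 0.0, 0.0, 0.0, 0.5], [0.0, 0.061, 0.0, 0.0, 0.0, 0.0, 0.5]]
```

>>> step_arm([
  [0, 0, 0, 0, 0, 0, 0.5],
  [0, 0, 0, 0, 0, 0, 0.5],
  [0, 0, 0, 0, 0, 0, 0.5],
  [0, -0.08, 0, 0, 0, 0, 0.5],
  [0, -0.085, 0, 0, 0, 0, 0.5],
  [0, -0.085, 0, 0, 0, 0, 0.5],
  [0.102, 0.01, -0.055, 0, 0, 0, 0.5],
  [0.102, 0.01, -0.055, 0, 0, 0, 0.5],
  [0.102, 0.01, -0.055, 0, 0, 0, 0.5],
  [0.102, 0.01, -0.055, 0, 0, 0, 0.5],
  [0, 0, 0, 0, 0, 0, 0.5],
])

```text
time_s: 6.27
ee_pos: [0.4917, 0.0374, 0.1582]
tcp_rot: [-0.467, 0.465, 0.532, -0.532]
force: [-0.2, 0.3, 0.1]
gripper_width: 0.0427
```

Run:
```python
from pl import *
s=st()
im=get_image('wrist');save(im,'w4.png')
K=case((-.067,.06,.112));print(proj([K,case((-.067,.06,.084))],'wrist',s))
O=ori(CASE[2]+np.pi/2)
stt=plan(case((-.067,.06,.086)),O,g=.5,n=4)
```

```text
t 6.27 pos [0.4917 0.0374 0.1582] x [-0.131  0.991  0.002] y [-0.002  0.002 -1.   ] F [-0.2  0.3  0.1] w 0.0427 q [-1.650e-01  3.540e-01  1.571e+00  1.000e-03  1.219e+00 -1.868e+00]
[[243.30791242 213.52960038]
 [244.22535216 201.48067512]]
n 4 dist 0.0724 ang 0.4 end [0.4911 0.0311 0.086 ]
[[-0.003, 0.06, 0.0, -0.001, 0.002, 0.0, 0.5], [-0.004, 0.06, 0.001, -0.001, 0.002, 0.0, 0.5], [-0.003, 0.061, 0.0, -0.001, 0.002, 0.0, 0.5], [-0.004, 0.06, 0.001, 0.001, 0.002, 0.001, 0.5]]
```

View pics/w4.png

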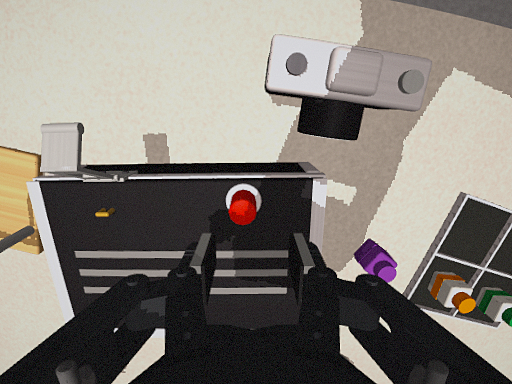

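>>> step_arm([
  [-0.004, 0.06, 0, 0, 0, 0, 0.5],
  [-0.004, 0.06, 0, 0, 0, 0, 0.5],
  [-0.004, 0.06, 0, 0, 0, 0, 0.5],
  [-0.004, 0.06, 0, 0, 0, 0, 0.5],
  [0, 0, 0, 0, 0, 0, 0.5],
  [0, 0, 0, 0, 0, 0, 0.15],
  [0, 0, 0, 0, 0, 0, 0.15],
  [0, 0, 0, 0, 0, 0, 0.15],
  [0, 0, 0, 0, 0, 0, 0.15],
  [0, 0, 0, 0, 0, 0, 0.15],
], force=35)

```text
time_s: 7.15
ee_pos: [0.4916, 0.0298, 0.0878]
tcp_rot: [-0.468, 0.467, 0.531, -0.53]
force: [-0.1, 13.4, -2.5]
gripper_width: 0.0205
```

```bash
cat > arc.py <<'E'
from pl import *
import sys
a,b,n,g=float(sys.argv[1]),float(sys.argv[2]),int(sys.argv[3]),float(sys.argv[4])
s=st();stt=(s['ee_pos'],q2R(s['tcp_rot']))
O=ori(CASE[2]+np.pi/2)
r=np.hypot(.152,.0305);a0=np.arctan2(.0305,.152)
P=lambda th:case((.085-r*np.cos(a0+th),.06,.0735+r*np.sin(a0+th)-.019))
off=s['ee_pos']-P(a);print('off',off)
out=[]
for th in np.linspace(a,b,n+1)[1:]:
    d=O.T@(P(th)+off-stt[0])/.3; row=[round(float(v),3)+0. for v in d]+[0,0,0,g]; out.append(row)
    stt=(stt[0]+O@np.array(row[:3])*.3,O)
for i in range(0,n,12): print(json.dumps(out[i:i+12]))
E
python3 arc.py 0 1.72 24 .15
```

```text
t 7.15 pos [0.4916 0.0298 0.0878] x [-0.126  0.992  0.004] y [-0.     0.004 -1.   ] F [-0.1 13.4 -2.5] w 0.0205 q [-0.182  0.445  1.669  0.004  1.028 -1.882]
off [ 0.00042968 -0.00141322  0.00284925]
[[0.0, -0.036, -0.009, 0, 0, 0, 0.15], [0.0, -0.035, -0.011, 0, 0, 0, 0.15], [0.0, -0.035, -0.013, 0, 0, 0, 0.15], [0.0, -0.033, -0.016, 0, 0, 0, 0.15], [0.0, -0.032, -0.019, 0, 0, 0, 0.15], [0.0, -0.031, -0.021, 0, 0, 0, 0.15], [0.0, -0.029, -0.022, 0, 0, 0, 0.15], [0.0, -0.028, -0.025, 0, 0, 0, 0.15], [0.0, -0.025, -0.027, 0, 0, 0, 0.15], [0.0, -0.024, -0.028, 0, 0, 0, 0.15], [0.0, -0.021, -0.031, 0, 0, 0, 0.15], [0.0, -0.02, -0.031, 0, 0, 0, 0.15]]
[[0.0, -0.017, -0.033, 0, 0, 0, 0.15], [0.0, -0.014, -0.034, 0, 0, 0, 0.15], [0.0, -0.012, -0.035, 0, 0, 0, 0.15], [0.0, -0.01, -0.036, 0, 0, 0, 0.15], [0.0, -0.007, -0.036, 0, 0, 0, 0.15], [0.0, -0.004, -0.037, 0, 0, 0, 0.15], [0.0, -0.002, -0.037, 0, 0, 0, 0.15], [0.0, 0.001, -0.037, 0, 0, 0, 0.15], [0.0, 0.003, -0.037, 0, 0, 0, 0.15], [0.0, 0.007, -0.036, 0, 0, 0, 0.15], [0.0, 0.008, -0.036, 0, 0, 0, 0.15], [0.0, 0.012, -0.036, 0, 0, 0, 0.15]]
```

>>> step_arm([
  [0.004, -0.036, -0.009, 0, 0, 0, 0.15],
  [0, -0.035, -0.011, 0, 0, 0, 0.15],
  [0, -0.035, -0.013, 0, 0, 0, 0.15],
  [0, -0.033, -0.016, 0, 0, 0, 0.15],
  [0, -0.032, -0.019, 0, 0, 0, 0.15],
  [0, -0.031, -0.021, 0, 0, 0, 0.15],
  [0, -0.029, -0.022, 0, 0, 0, 0.15],
  [0, -0.028, -0.025, 0, 0, 0, 0.15],
])

```text
time_s: 7.82
ee_pos: [0.5315, 0.0355, 0.1654]
tcp_rot: [-0.468, 0.466, 0.531, -0.531]
force: [0.4, 6.1, -9.1]
gripper_width: 0.0204
```

Run:
```python
from pl import *
s=st()
im=get_image('side');save(im,'s5.png',(180,130,320,250),4)
```

```text
t 7.82 pos [0.5315 0.0355 0.1654] x [-0.127  0.992  0.003] y [-0.002  0.002 -1.   ] F [ 0.4  6.1 -9.1] w 0.0204 q [-0.157  0.41   1.454  0.002  1.281 -1.855]
```

View pics/s5.png

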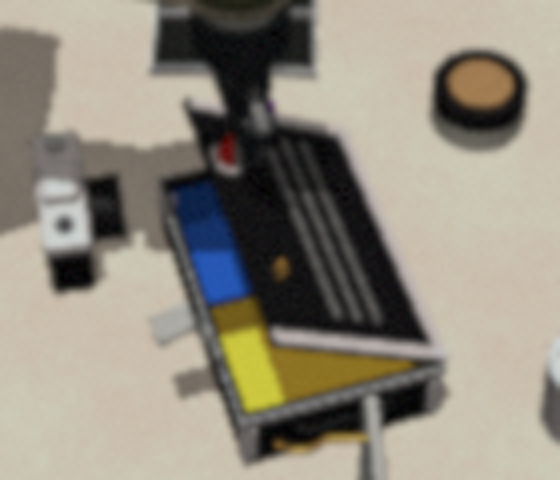

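The lid is rising at the knob and the blue and yellow bays are showing, so I'll carry on.

>>> step_arm([
  [0, -0.025, -0.027, 0, 0, 0, 0.15],
  [0, -0.024, -0.028, 0, 0, 0, 0.15],
  [0, -0.021, -0.031, 0, 0, 0, 0.15],
  [0, -0.02, -0.031, 0, 0, 0, 0.15],
  [0, -0.017, -0.033, 0, 0, 0, 0.15],
  [0, -0.014, -0.034, 0, 0, 0, 0.15],
  [0, -0.012, -0.035, 0, 0, 0, 0.15],
  [0, -0.01, -0.036, 0, 0, 0, 0.15],
  [0, -0.007, -0.036, 0, 0, 0, 0.15],
  [0, -0.004, -0.037, 0, 0, 0, 0.15],
  [0, 0, 0, 0, 0, 0, 0.15],
])

```text
time_s: 8.78
ee_pos: [0.6304, 0.0493, 0.2123]
tcp_rot: [-0.468, 0.466, 0.532, -0.53]
force: [0.1, 11.4, 0.4]
gripper_width: 0.0203
```

```bash
python3 arc.py 1.29 1.72 6 .15
```

```text
t 8.78 pos [0.6304 0.0493 0.2123] x [-0.129  0.992  0.004] y [ 0.     0.004 -1.   ] F [ 0.1 11.4  0.4] w 0.0203 q [-0.111  0.54   1.082  0.004  1.519 -1.811]
off [0.00118851 0.00081724 0.0033192 ]
[[0.0, -0.002, -0.037, 0, 0, 0, 0.15], [0.0, 0.001, -0.037, 0, 0, 0, 0.15], [0.0, 0.004, -0.037, 0, 0, 0, 0.15], [0.0, 0.006, -0.036, 0, 0, 0, 0.15], [0.0, 0.009, -0.036, 0, 0, 0, 0.15], [0.0, 0.011, -0.036, 0, 0, 0, 0.15]]
```

>>> step_arm([
  [0.003, -0.002, -0.037, 0, 0, 0, 0.15],
  [0, 0.001, -0.037, 0, 0, 0, 0.15],
  [0, 0.004, -0.037, 0, 0, 0, 0.15],
  [0, 0.006, -0.036, 0, 0, 0, 0.15],
  [0, 0.009, -0.036, 0, 0, 0, 0.15],
  [0, 0.011, -0.036, 0, 0, 0, 0.15],
  [0, 0, 0, 0, 0, 0, 0.15],
  [0, 0, 0, 0, 0, 0, 0.15],
  [0, 0, 0, 0, 0, 0, 0.15],
])

```text
time_s: 9.53
ee_pos: [0.6953, 0.0585, 0.2045]
tcp_rot: [-0.467, 0.467, 0.533, -0.529]
force: [1.7, 9.8, 2.0]
gripper_width: 0.0197
```

Run:
```python
from pl import *
s=st()
im=get_image('side');save(im,'s6.png',(180,130,320,250),4)
```

```text
t 9.53 pos [0.6953 0.0585 0.2045] x [-0.129  0.992  0.003] y [ 0.003  0.004 -1.   ] F [1.7 9.8 2. ] w 0.0197 q [-0.087  0.668  0.866  0.004  1.605 -1.787]
```

View pics/s6.png

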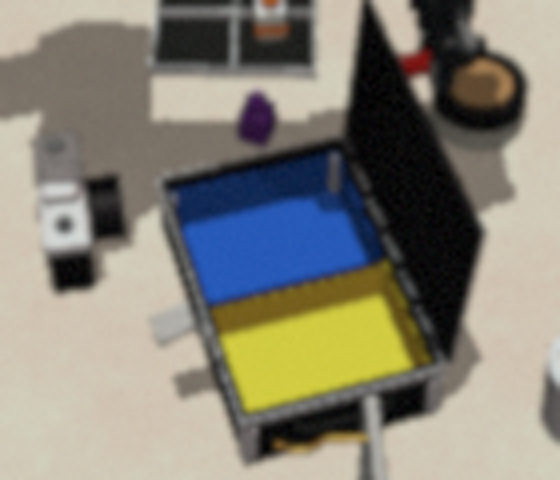

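The lid stands about upright, leaning slightly back, with the knob on its far side. I'll release it, rise and go to look at the tray.

Run:
```python
from pl import *
s=st()
O=ori(CASE[2]+np.pi/2)
stt=(s['ee_pos'],q2R(s['tcp_rot']))
stt=plan(s['ee_pos']+[0,0,.10],O,g=1,start=stt)
stt=plan(np.array([.60,.345,.18]),ori(-.178+np.pi/2),g=1,start=stt)
```

```text
t 9.58 pos [0.6953 0.0585 0.2045] x [-0.129  0.992  0.003] y [ 0.003  0.004 -1.   ] F [ 1.7 10.4  3.3] w 0.0197 q [-0.087  0.668  0.866  0.004  1.605 -1.787]
n 3 dist 0.1000 ang 0.4 end [0.6954 0.0586 0.3044]
[[0.0, -0.111, 0.0, 0.002, 0.002, 0.001, 1], [0.0, -0.111, 0.0, 0.002, 0.002, 0.001, 1], [0.001, -0.111, -0.001, 0.001, 0.001, 0.002, 1]]
n 9 dist 0.3265 ang 17.4 end [0.5999 0.345  0.18  ]
[[0.11, 0.046, 0.022, 0.0, 0.043, 0.0, 1], [0.109, 0.046, 0.025, 0.0, 0.043, 0.0, 1], [0.108, 0.046, 0.029, 0.0, 0.043, 0.0, 1], [0.107, 0.046, 0.033, 0.0, 0.043, 0.0, 1], [0.106, 0.046, 0.036, 0.0, 0.043, 0.0, 1], [0.104, 0.046, 0.04, 0.0, 0.043, 0.0, 1], [0.103, 0.046, 0.043, 0.0, 0.043, 0.0, 1], [0.101, 0.046, 0.047, 0.0, 0.043, 0.0, 1], [0.1, 0.047, 0.051, 0.0, 0.042, 0.0, 1]]
```

>>> step_arm([
  [0, 0, 0, 0, 0, 0, 0.5],
  [0, 0, 0, 0, 0, 0, 0.5],
  [0, 0, 0, 0, 0, 0, 0.5],
  [0, -0.06, 0, 0, 0, 0, 0.5],
  [0, -0.111, 0, 0, 0, 0, 0.5],
  [0, -0.111, 0, 0, 0, 0, 0.6],
  [0, -0.08, 0, 0, 0, 0, 1],
])

```text
time_s: 10.17
ee_pos: [0.695, 0.0555, 0.3145]
tcp_rot: [-0.466, 0.468, 0.531, -0.53]
force: [-0.2, -0.9, -0.3]
gripper_width: 0.0618
```

>>> step_arm([
  [0.11, 0.046, 0.022, 0, 0.043, 0, 1],
  [0.109, 0.046, 0.025, 0, 0.043, 0, 1],
  [0.108, 0.046, 0.029, 0, 0.043, 0, 1],
  [0.107, 0.046, 0.033, 0, 0.043, 0, 1],
  [0.106, 0.046, 0.036, 0, 0.043, 0, 1],
  [0.104, 0.046, 0.04, 0, 0.043, 0, 1],
  [0.103, 0.046, 0.043, 0, 0.043, 0, 1],
  [0.101, 0.046, 0.047, 0, 0.043, 0, 1],
  [0.1, 0.047, 0.051, 0, 0.043, 0, 1],
  [0, 0, 0, 0, 0, 0, 1],
])

```text
time_s: 11.0
ee_pos: [0.5958, 0.3469, 0.1835]
tcp_rot: [0.542, -0.54, -0.453, 0.456]
force: [-0.1, -0.5, -0.7]
gripper_width: 0.0855
```

Run:
```python
from pl import *
import pickle
s=st();pickle.dump(s,open('w7.pkl','wb'))
im=get_image('wrist');save(im,'w7.png')
save(im,'w7a.png',(180,140,340,270),5)
im=get_image('side');save(im,'s7.png',(180,100,340,250),4)
```

```text
t 11.00 pos [0.5958 0.3469 0.1835] x [ 0.173  0.985 -0.001] y [-0.005 -0.    -1.   ] F [-0.1 -0.5 -0.7] w 0.0855 q [ 3.550e-01  6.670e-01  9.270e-01  1.000e-03  1.553e+00 -1.042e+00]
```

View pics/w7.png

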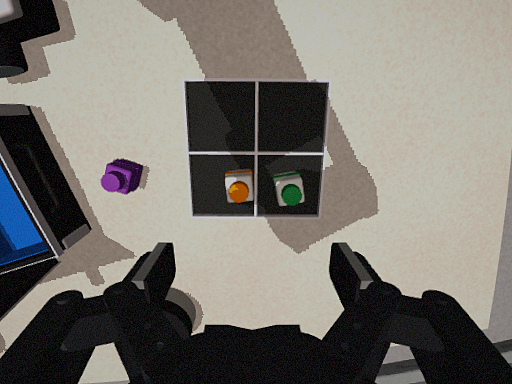

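View pics/w7a.png

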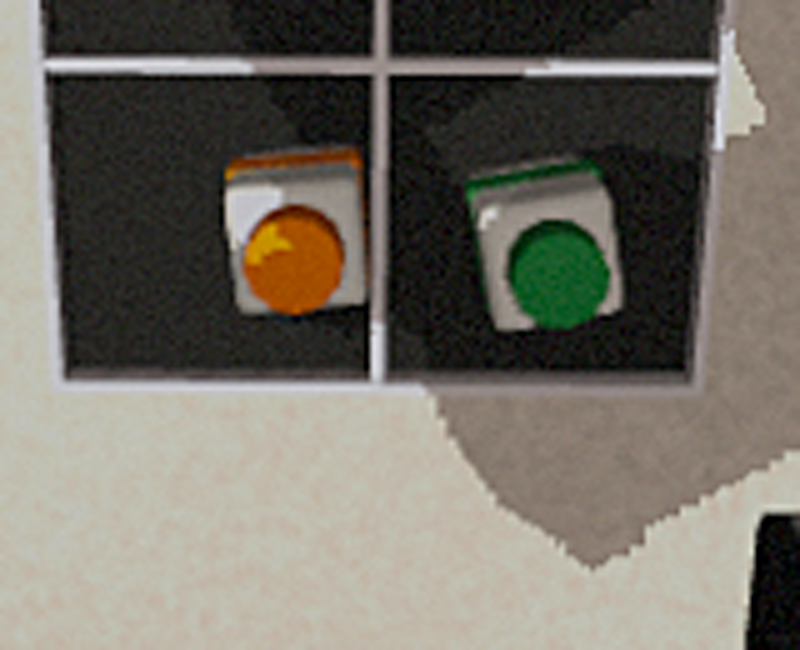

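View pics/s7.png

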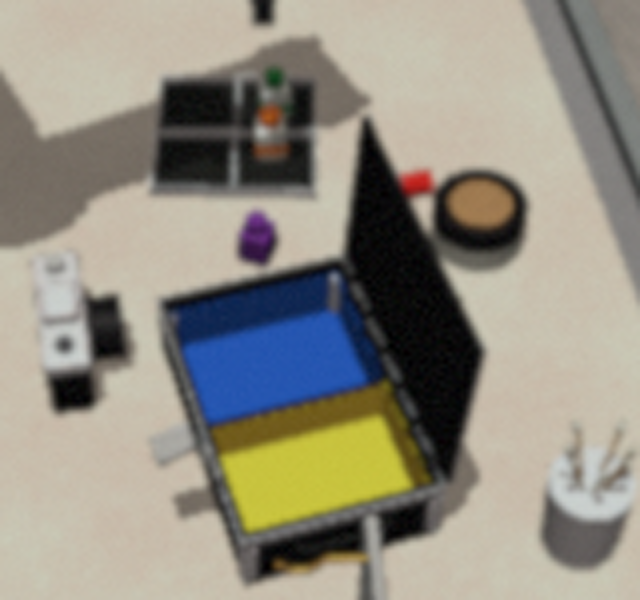

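```bash
cat > bott.py <<'E'
from pl import *
import pickle,sys
s=pickle.load(open('w7.pkl','rb'));o=(180,140);k=5
def rep(name,cap,cs):
    C=atz((o[0]+cap[0]/k,o[1]+cap[1]/k),.055,'wrist',s)
    P=np.array([atz((o[0]+u/k,o[1]+v/k),.041,'wrist',s) for u,v in cs])
    e=[P[(i+1)%4]-P[i] for i in range(4)]
    ya=[np.arctan2(v[1],v[0]) for v in e]
    print(name,'cap',C,'mean',P.mean(0),'len',[round(float(np.hypot(*v[:2])),4) for v in e],'yaw mod90',[round(float((a+np.pi/4)%(np.pi/2)-np.pi/4),3) for a in ya])
rep('or',(295,260),((228,190),(358,178),(367,303),(240,313)))
rep('gr',(558,273),((480,212),(607,190),(623,308),(497,330)))
for c in ((378,68),(62,385),(698,385)): print('tray',atz((o[0]+c[0]/k,o[1]+c[1]/k),.012,'wrist',s))
E
python3 bott.py
```

```text
or cap [0.59951521 0.33281359 0.055     ] mean [0.60067364 0.33265458 0.041     ] len [0.0285, 0.0288, 0.0286, 0.0285] yaw mod90 [-0.079, -0.104, -0.09, -0.107]
gr cap [0.61194114 0.38717399 0.055     ] mean [0.6135466  0.38755795 0.041     ] len [0.0282, 0.0277, 0.0287, 0.0279] yaw mod90 [0.005, 0.011, 0.01, -0.009]
tray [0.56901538 0.35635619 0.012     ]
tray [0.63408365 0.26426569 0.012     ]
tray [0.66178347 0.42255688 0.012     ]
```

Run:
```python
from pl import *
stt=plan(np.array([.6003,.3328,.10]),ori(-.095),g=.7)
stt=plan(np.array([.6003,.3328,.017]),ori(-.095),g=.7,start=stt,n=5)
```

```text
n 13 dist 0.0867 ang 85.4 end [0.6002 0.3328 0.1   ]
[[-0.002, 0.022, -0.001, 0.0, 0.146, 0.0, 0.7], [-0.002, 0.022, -0.001, 0.0, 0.146, 0.0, 0.7], [-0.002, 0.022, -0.001, 0.0, 0.146, 0.0, 0.7], [-0.002, 0.022, -0.002, 0.0, 0.146, 0.0, 0.7], [-0.002, 0.022, -0.002, 0.0, 0.146, 0.0, 0.7], [-0.002, 0.022, -0.002, 0.0, 0.146, 0.0, 0.7], [-0.001, 0.022, -0.002, 0.0, 0.146, 0.0, 0.7], [-0.001, 0.022, -0.002, 0.0, 0.146, 0.0, 0.7], [-0.001, 0.022, -0.003, 0.0, 0.146, 0.0, 0.7], [-0.001, 0.022, -0.003, 0.0, 0.146, 0.0, 0.7], [0.0, 0.022, -0.003, 0.0, 0.146, 0.0, 0.7], [0.0, 0.023, -0.002, 0.0, 0.146, 0.0, 0.7]]
[[0.0, 0.022, -0.003, 0.001, 0.146, -0.001, 0.7]]
n 5 dist 0.0830 ang 0.0 end [0.6002 0.3328 0.0169]
[[0.0, 0.055, 0.0, 0.0, 0.0, 0.0, 0.7], [0.0, 0.055, 0.0, 0.0, 0.0, 0.0, 0.7], [0.0, 0.056, 0.0, 0.0, 0.0, 0.0, 0.7], [0.0, 0.055, 0.0, 0.0, 0.0, 0.0, 0.7], [0.0, 0.056, 0.0, 0.0, 0.0, 0.0, 0.7]]
```

>>> step_arm([
  [-0.002, 0.022, -0.001, 0, 0.146, 0, 0.7],
  [-0.002, 0.022, -0.001, 0, 0.146, 0, 0.7],
  [-0.002, 0.022, -0.001, 0, 0.146, 0, 0.7],
  [-0.002, 0.022, -0.002, 0, 0.146, 0, 0.7],
  [-0.002, 0.022, -0.002, 0, 0.146, 0, 0.7],
  [-0.002, 0.022, -0.002, 0, 0.146, 0, 0.7],
  [-0.001, 0.022, -0.002, 0, 0.146, 0, 0.7],
  [-0.001, 0.022, -0.002, 0, 0.146, 0, 0.7],
  [-0.001, 0.022, -0.003, 0, 0.146, 0, 0.7],
  [-0.001, 0.022, -0.003, 0, 0.146, 0, 0.7],
  [0, 0.022, -0.003, 0, 0.146, 0, 0.7],
  [0, 0.023, -0.002, 0, 0.146, 0, 0.7],
])

```text
time_s: 12.1
ee_pos: [0.6021, 0.3313, 0.1077]
tcp_rot: [0.707, -0.707, -0.004, 0.003]
force: [0.2, 0.4, -0.9]
gripper_width: 0.0594
```

>>> step_arm([
  [0, 0.022, -0.003, 0, 0.146, 0, 0.7],
  [0, 0, 0, 0, 0, 0, 0.7],
  [0, 0, 0, 0, 0, 0, 0.7],
])

```text
time_s: 12.35
ee_pos: [0.6016, 0.331, 0.1009]
tcp_rot: [-0.706, 0.706, -0.033, 0.034]
force: [-0.2, -0.2, -0.6]
gripper_width: 0.0599
```

Run:
```python
from pl import *
import pickle
s=st();pickle.dump(s,open('w8.pkl','wb'))
im=get_image('wrist');save(im,'w8.png')
print(proj([[.6003,.3328,.055],[.6127,.3873,.055]],'wrist',s))
stt=plan(np.array([.6003,.3328,.017]),ori(-.095),g=.7,n=4)
```

```text
t 12.35 pos [0.6016 0.331  0.1009] x [ 0.995 -0.095  0.001] y [ 0.001 -0.    -1.   ] F [-0.2 -0.2 -0.6] w 0.0599 q [ 0.331  0.722  1.061 -0.     1.358  0.426]
[[249.1054533  214.53100348]
 [259.2139019  140.05543599]]
n 4 dist 0.0842 ang 0.1 end [0.6003 0.3327 0.0169]
[[-0.001, 0.07, 0.001, 0.0, 0.0, 0.0, 0.7], [-0.001, 0.07, 0.001, 0.0, 0.0, 0.0, 0.7], [-0.002, 0.07, 0.001, 0.0, 0.0, 0.0, 0.7], [-0.001, 0.071, 0.001, 0.0, 0.001, 0.002, 0.7]]
```

View pics/w8.png

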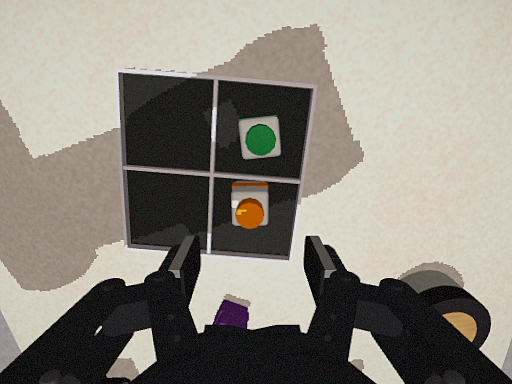

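The orange cap at (249,213) and the green one at (260,140) match the predictions (249,214) and (259,140). I'll descend on orange and grip it.

>>> step_arm([
  [-0.001, 0.07, 0.001, 0, 0, 0, 0.7],
  [-0.001, 0.07, 0.001, 0, 0, 0, 0.7],
  [-0.002, 0.07, 0.001, 0, 0, 0, 0.7],
  [-0.001, 0.07, 0.001, 0, 0, 0, 0.7],
  [0, 0, 0, 0, 0, 0, 0.7],
  [0, 0, 0, 0, 0, 0, 0.25],
  [0, 0, 0, 0, 0, 0, 0.25],
  [0, 0, 0, 0, 0, 0, 0.25],
  [0, 0, 0, 0, 0, 0, 0.25],
  [0, 0, 0, 0, 0, 0, 0.25],
], force=30)

```text
time_s: 13.23
ee_pos: [0.6005, 0.3339, 0.0185]
tcp_rot: [0.707, -0.706, 0.033, -0.035]
force: [0.2, -0.7, 6.6]
gripper_width: 0.0294
```

Run:
```python
from pl import *
s=st()
stt=plan(s['ee_pos']+[0,0,.185],ori(-.095),g=.2)
stt=plan(np.array([.54,.20,.20]),ori(0.02),g=.2,start=stt)
stt=plan(case((-.005,-.092,.20)),ori(CASE[2]),g=.2,start=stt)
```

```text
t 13.23 pos [0.6005 0.3339 0.0185] x [ 0.995 -0.096  0.004] y [ 0.004  0.001 -1.   ] F [ 0.2 -0.7  6.6] w 0.0294 q [ 0.336  0.808  1.142 -0.     1.188  0.432]
n 5 dist 0.1850 ang 0.2 end [0.6004 0.3339 0.2036]
[[0.0, -0.123, 0.0, 0.0, 0.0, 0.001, 0.2], [0.0, -0.123, 0.0, 0.0, 0.0, 0.001, 0.2], [0.001, -0.124, 0.0, 0.0, 0.0, 0.001, 0.2], [0.0, -0.123, 0.0, 0.0, 0.0, 0.001, 0.2], [0.0, -0.124, 0.001, -0.002, -0.002, 0.001, 0.2]]
n 4 dist 0.1469 ang 6.6 end [0.54 0.2  0.2 ]
[[-0.04, 0.003, -0.116, 0.0, -0.037, 0.0, 0.2], [-0.043, 0.003, -0.115, 0.0, -0.037, 0.0, 0.2], [-0.046, 0.003, -0.113, 0.0, -0.037, 0.0, 0.2], [-0.049, 0.003, -0.112, 0.0, -0.035, 0.0, 0.2]]
n 8 dist 0.3135 ang 6.0 end [ 0.5716 -0.112   0.2   ]
[[0.011, 0.0, -0.13, 0.0, -0.017, 0.0, 0.2], [0.009, 0.0, -0.13, 0.0, -0.017, 0.0, 0.2], [0.007, 0.0, -0.131, 0.0, -0.017, 0.0, 0.2], [0.005, 0.0, -0.13, 0.0, -0.017, 0.0, 0.2], [0.004, 0.0, -0.131, 0.0, -0.017, 0.0, 0.2], [0.002, 0.0, -0.131, 0.0, -0.017, 0.0, 0.2], [0.0, 0.0, -0.13, 0.0, -0.017, 0.0, 0.2], [-0.002, 0.0, -0.131, 0.0, -0.015, 0.0, 0.2]]
```

>>> step_arm([
  [0, -0.1, 0, 0, 0, 0, 0.2],
  [0, -0.13, 0, 0, 0, 0, 0.2],
  [0, -0.13, 0, 0, 0, 0, 0.2],
  [0, -0.13, 0, 0, 0, 0, 0.2],
  [0, -0.13, 0, 0, 0, 0, 0.2],
  [0, 0, 0, 0, 0, 0, 0.2],
])

```text
time_s: 13.73
ee_pos: [0.6014, 0.3345, 0.2123]
tcp_rot: [0.708, -0.704, 0.029, -0.039]
force: [0.7, 1.0, 0.4]
gripper_width: 0.0293
```

Run:
```python
from pl import *
s=st();save(get_image('wrist'),'w9.png')
stt=plan(np.array([.54,.20,.20]),ori(0.02),g=.2)
stt=plan(case((-.005,-.092,.20)),ori(CASE[2]),g=.2,start=stt)
```

```text
t 13.73 pos [0.6014 0.3345 0.2123] x [ 0.995 -0.096  0.014] y [ 0.015  0.005 -1.   ] F [0.7 1.  0.4] w 0.0293 q [ 0.336  0.638  0.9   -0.     1.587  0.432]
n 4 dist 0.1474 ang 6.7 end [0.54   0.2001 0.2001]
[[-0.04, 0.006, -0.116, -0.001, -0.037, 0.003, 0.2], [-0.043, 0.006, -0.115, -0.001, -0.037, 0.003, 0.2], [-0.046, 0.006, -0.114, -0.001, -0.037, 0.003, 0.2], [-0.049, 0.006, -0.112, -0.002, -0.037, 0.003, 0.2]]
n 8 dist 0.3136 ang 6.0 end [ 0.5716 -0.1119  0.1999]
[[0.011, 0.0, -0.13, 0.0, -0.017, 0.0, 0.2], [0.009, 0.0, -0.13, 0.0, -0.017, 0.0, 0.2], [0.007, 0.0, -0.131, 0.0, -0.017, 0.0, 0.2], [0.005, 0.0, -0.131, 0.0, -0.017, 0.0, 0.2], [0.004, 0.0, -0.13, 0.0, -0.017, 0.0, 0.2], [0.002, 0.0, -0.131, 0.0, -0.017, 0.0, 0.2], [0.0, 0.0, -0.131, 0.0, -0.017, 0.0, 0.2], [-0.002, 0.001, -0.13, 0.0, -0.015, 0.0, 0.2]]
```

View pics/w9.png

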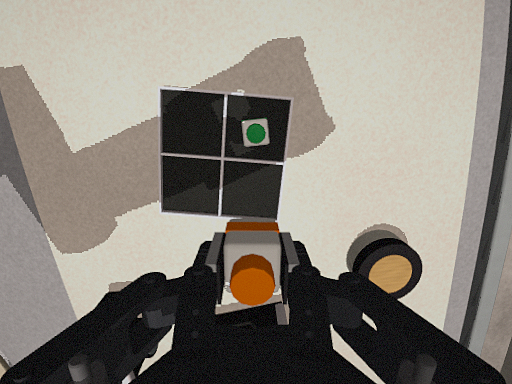

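The bottle is held between the pads. I'll carry it over.

>>> step_arm([
  [-0.04, 0.006, -0.116, 0, -0.037, 0.003, 0.2],
  [-0.043, 0.006, -0.115, 0, -0.037, 0.003, 0.2],
  [-0.046, 0.006, -0.114, 0, -0.037, 0.003, 0.2],
  [-0.049, 0.006, -0.112, 0, -0.037, 0.003, 0.2],
  [0.011, 0, -0.13, 0, -0.017, 0, 0.2],
  [0.009, 0, -0.13, 0, -0.017, 0, 0.2],
  [0.007, 0, -0.13, 0, -0.017, 0, 0.2],
  [0.005, 0, -0.13, 0, -0.017, 0, 0.2],
  [0.004, 0, -0.13, 0, -0.017, 0, 0.2],
  [0.002, 0, -0.13, 0, -0.017, 0, 0.2],
  [0, 0, -0.13, 0, -0.017, 0, 0.2],
  [0, 0, -0.09, 0, -0.015, 0, 0.2],
])

```text
time_s: 14.78
ee_pos: [0.5688, -0.1024, 0.1941]
tcp_rot: [0.706, -0.705, -0.04, 0.047]
force: [0.7, 0.3, -0.2]
gripper_width: 0.0296
```

Run:
```python
from pl import *
s=st();save(get_image('wrist'),'w10.png')
stt=plan(case((-.005,-.092,.12)),ori(CASE[2]),g=.2)
stt=plan(case((-.005,-.092,.0215)),ori(CASE[2]),g=.2,start=stt,n=6)
```

```text
t 14.78 pos [ 0.5688 -0.1024  0.1941] x [ 0.992  0.123 -0.01 ] y [-0.01  0.   -1.  ] F [ 0.7  0.3 -0.2] w 0.0296 q [-0.381  0.462  1.274 -0.004  1.415 -0.504]
n 2 dist 0.0741 ang 0.6 end [ 0.5716 -0.1118  0.12  ]
[[0.004, 0.123, -0.01, 0.0, -0.002, -0.007, 0.2], [0.003, 0.123, -0.01, 0.0, -0.003, -0.006, 0.2]]
n 6 dist 0.0985 ang 0.0 end [ 0.5716 -0.1118  0.0216]
[[0.0, 0.055, 0.0, 0.0, 0.0, 0.0, 0.2], [0.0, 0.055, 0.0, 0.0, 0.0, 0.0, 0.2], [0.0, 0.055, 0.0, 0.0, 0.0, 0.0, 0.2], [0.0, 0.054, 0.0, 0.0, 0.0, 0.0, 0.2], [0.0, 0.055, 0.0, 0.0, 0.0, 0.0, 0.2], [0.0, 0.054, 0.0, 0.0, 0.0, 0.0, 0.2]]
```

View pics/w10.png

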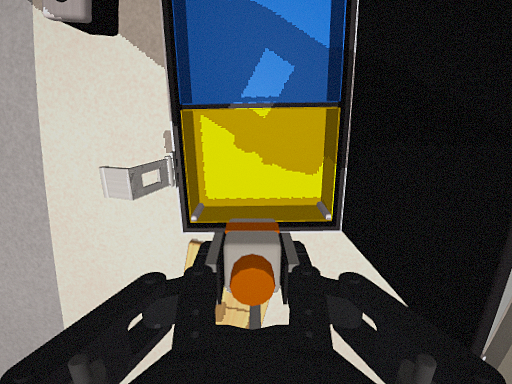

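>>> step_arm([
  [0.004, 0.12, -0.01, 0, 0, -0.007, 0.2],
  [0.003, 0.12, -0.01, 0, 0, -0.006, 0.2],
  [0, 0, 0, 0, 0, 0, 0.2],
])

```text
time_s: 15.08
ee_pos: [0.5682, -0.1041, 0.1164]
tcp_rot: [0.708, -0.703, -0.04, 0.047]
force: [-0.8, 0.1, -1.3]
gripper_width: 0.0291
```

Run:
```python
from pl import *
s=st()
stt=plan(case((-.005,-.092,.0215)),ori(CASE[2]),g=.2,n=6)
```

```text
t 15.08 pos [ 0.5682 -0.1041  0.1164] x [ 0.992  0.123 -0.01 ] y [-0.011  0.006 -1.   ] F [-0.8  0.1 -1.3] w 0.0291 q [-0.387  0.537  1.386  0.002  1.231 -0.511]
n 6 dist 0.0952 ang 0.7 end [ 0.5716 -0.1118  0.0215]
[[0.002, 0.053, -0.005, -0.002, 0.0, -0.002, 0.2], [0.002, 0.053, -0.005, -0.002, 0.0, -0.002, 0.2], [0.002, 0.052, -0.005, -0.002, 0.0, -0.002, 0.2], [0.001, 0.053, -0.005, -0.002, 0.0, -0.002, 0.2], [0.001, 0.053, -0.004, -0.002, 0.0, -0.002, 0.2], [0.002, 0.052, -0.004, 0.0, -0.002, -0.003, 0.2]]
```

>>> step_arm([
  [0.002, 0.053, -0.005, 0, 0, -0.002, 0.2],
  [0.002, 0.053, -0.005, 0, 0, -0.002, 0.2],
  [0.002, 0.053, -0.005, 0, 0, -0.002, 0.2],
  [0.001, 0.053, -0.005, 0, 0, -0.002, 0.2],
  [0.001, 0.05, -0.004, 0, 0, -0.002, 0.2],
  [0, 0.04, 0, 0, 0, 0, 0.2],
  [0, 0, 0, 0, 0, 0, 0.2],
  [0, 0, 0, 0, 0, 0, 0.2],
])

```text
time_s: 15.75
ee_pos: [0.5755, -0.1113, 0.033]
tcp_rot: [0.706, -0.705, -0.047, 0.041]
force: [0.4, -0.8, -1.0]
gripper_width: 0.0297
```

Run:
```python
from pl import *
s=st()
```

```text
t 15.75 pos [ 0.5755 -0.1113  0.033 ] x [0.992 0.125 0.009] y [ 0.008  0.003 -1.   ] F [ 0.4 -0.8 -1. ] w 0.0297 q [-0.395  0.647  1.462  0.007  1.026 -0.524]
```

>>> step_arm([
  [0, 0.02, 0, 0, 0, 0, 0.2],
  [0, 0.018, 0, 0, 0, 0, 0.2],
  [0, 0, 0, 0, 0, 0, 0.2],
  [0, 0, 0, 0, 0, 0, 0.2],
])

```text
time_s: 16.08
ee_pos: [0.5754, -0.1115, 0.0209]
tcp_rot: [0.706, -0.705, -0.047, 0.041]
force: [-0.3, -0.8, -0.5]
gripper_width: 0.0297
```

Run:
```python
from pl import *
s=st()
```

```text
t 16.08 pos [ 0.5754 -0.1115  0.0209] x [0.992 0.124 0.009] y [ 0.008  0.003 -1.   ] F [-0.3 -0.8 -0.5] w 0.0297 q [-0.396  0.664  1.472  0.007  0.999 -0.524]
```

>>> step_arm([
  [0, 0, 0, 0, 0, 0, 0.55],
  [0, 0, 0, 0, 0, 0, 0.55],
  [0, 0, 0, 0, 0, 0, 0.55],
  [0, 0, 0, 0, 0, 0, 0.55],
  [0, -0.06, 0, 0, 0, 0, 0.55],
  [0, -0.1, 0, 0, 0, 0, 0.55],
  [0, -0.13, 0, 0, 0, 0, 0.55],
  [0, -0.13, 0, 0, 0, 0, 0.55],
  [0, -0.13, 0, 0, 0, 0, 0.6],
  [0, 0, 0, 0, 0, 0, 0.7],
])

```text
time_s: 16.92
ee_pos: [0.5764, -0.1129, 0.1938]
tcp_rot: [-0.704, 0.707, 0.052, -0.037]
force: [-0.3, -1.1, 0.4]
gripper_width: 0.0593
```

Run:
```python
from pl import *
s=st();save(get_image('side'),'s11.png',(180,100,340,250),4);save(get_image('wrist'),'w11.png')
stt=plan(np.array([.54,.20,.20]),ori(0.02),g=.7)
stt=plan(np.array([.6127,.375,.11]),ori(0),g=.7,start=stt)
```

```text
t 16.92 pos [ 0.5764 -0.1129  0.1938] x [0.992 0.124 0.021] y [ 0.021 -0.003 -1.   ] F [-0.3 -1.1  0.4] w 0.0593 q [-0.397  0.465  1.27   0.006  1.386 -0.523]
n 8 dist 0.3142 ang 6.0 end [0.5399 0.1999 0.1999]
[[0.002, -0.005, 0.131, 0.0, 0.017, 0.002, 0.7], [0.0, -0.005, 0.131, 0.0, 0.017, 0.002, 0.7], [-0.001, -0.005, 0.131, 0.0, 0.017, 0.002, 0.7], [-0.003, -0.005, 0.131, 0.0, 0.017, 0.002, 0.7], [-0.005, -0.006, 0.13, 0.0, 0.017, 0.002, 0.7], [-0.007, -0.005, 0.131, 0.0, 0.017, 0.002, 0.7], [-0.009, -0.006, 0.13, 0.0, 0.017, 0.002, 0.7], [-0.01, -0.005, 0.13, -0.001, 0.014, 0.001, 0.7]]
n 6 dist 0.2099 ang 1.2 end [0.6128 0.3751 0.1101]
[[0.042, 0.05, 0.096, 0.0, 0.004, 0.0, 0.7], [0.042, 0.05, 0.097, 0.0, 0.004, 0.0, 0.7], [0.042, 0.05, 0.097, 0.0, 0.004, 0.0, 0.7], [0.042, 0.05, 0.097, 0.0, 0.004, 0.0, 0.7], [0.041, 0.05, 0.097, 0.0, 0.004, 0.0, 0.7], [0.041, 0.049, 0.097, 0.0, 0.006, 0.0, 0.7]]
```

View pics/s11.png

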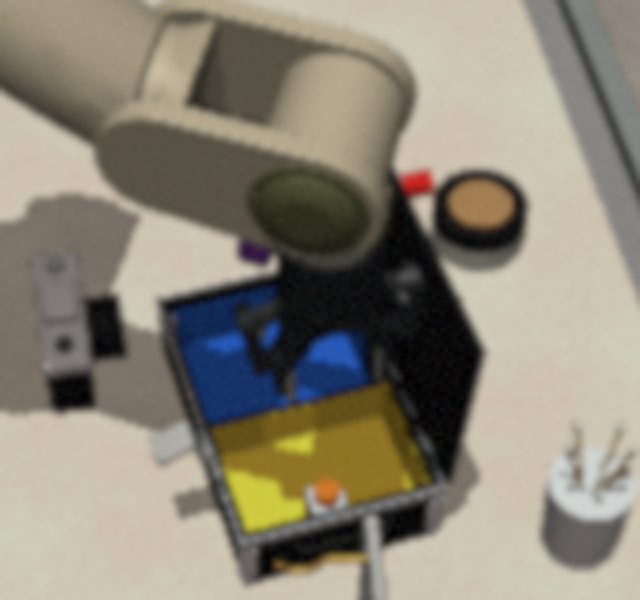

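View pics/w11.png

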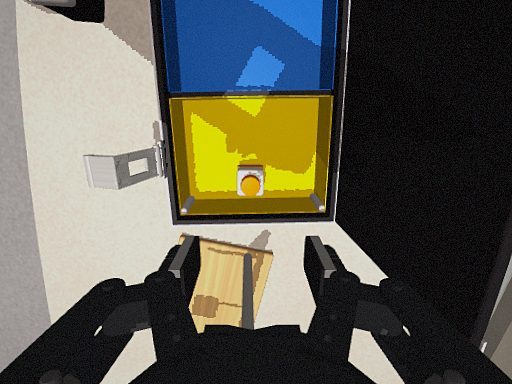

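The orange bottle stands upright in the yellow bay at (250,183). Green is next.

>>> step_arm([
  [0.002, -0.005, 0.13, 0, 0.017, 0.002, 0.7],
  [0, -0.005, 0.13, 0, 0.017, 0.002, 0.7],
  [-0.001, -0.005, 0.13, 0, 0.017, 0.002, 0.7],
  [-0.003, -0.005, 0.13, 0, 0.017, 0.002, 0.7],
  [-0.005, -0.005, 0.13, 0, 0.017, 0.002, 0.7],
  [-0.007, -0.005, 0.13, 0, 0.017, 0.002, 0.7],
  [-0.009, -0.005, 0.13, 0, 0.017, 0.002, 0.7],
  [-0.01, -0.005, 0.13, 0, 0.014, 0.001, 0.7],
  [0.042, 0.05, 0.097, 0, 0.004, 0, 0.7],
  [0.042, 0.05, 0.097, 0, 0.004, 0, 0.7],
  [0.042, 0.05, 0.097, 0, 0.004, 0, 0.7],
  [0.042, 0.05, 0.097, 0, 0.004, 0, 0.7],
])

```text
time_s: 18.02
ee_pos: [0.5878, 0.3172, 0.1357]
tcp_rot: [0.707, -0.707, -0.001, 0.005]
force: [0.8, -0.6, -0.4]
gripper_width: 0.0601
```

>>> step_arm([
  [0.042, 0.05, 0.097, 0, 0.004, 0, 0.7],
  [0.042, 0.05, 0.097, 0, 0.004, 0, 0.7],
  [0, 0, 0, 0, 0, 0, 0.7],
  [0, 0, 0, 0, 0, 0, 0.7],
])

```text
time_s: 18.35
ee_pos: [0.6118, 0.3748, 0.1045]
tcp_rot: [-0.707, 0.707, -0.002, -0.004]
force: [-1.5, -0.5, -0.1]
gripper_width: 0.06
```

Run:
```python
from pl import *
import pickle
s=st();pickle.dump(s,open('w12.pkl','wb'));save(get_image('wrist'),'w12.png')
print(proj([[.6127,.3873,.055]],'wrist',s))
stt=plan(np.array([.6127,.3873,.08]),ori(0.005),g=.7)
stt=plan(np.array([.6127,.3873,.017]),ori(0.005),g=.7,n=4,start=stt)
```

```text
t 18.35 pos [0.6118 0.3748 0.1045] x [ 1.     0.003 -0.008] y [-0.008 -0.001 -1.   ] F [-1.5 -0.5 -0.1] w 0.0600 q [0.384 0.777 0.933 0.003 1.439 0.381]
[[252.79049567 199.34610885]]
n 1 dist 0.0296 ang 0.4 end [0.6128 0.3874 0.08  ]
[[0.002, 0.088, 0.045, 0.0, -0.004, -0.008, 0.7]]
n 4 dist 0.0630 ang 0.0 end [0.6128 0.3872 0.017 ]
[[0.0, 0.052, 0.0, 0.0, 0.0, 0.0, 0.7], [0.0, 0.053, 0.0, 0.0, 0.0, 0.0, 0.7], [0.0, 0.052, 0.0, 0.0, 0.0, 0.0, 0.7], [0.0, 0.053, -0.001, 0.0, 0.0, 0.0, 0.7]]
```

View pics/w12.png

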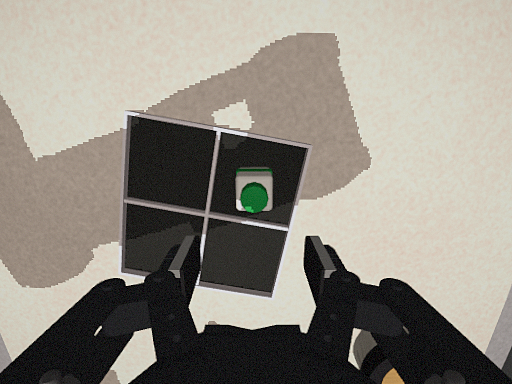

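>>> step_arm([
  [0.002, 0.044, 0.023, 0, 0, -0.004, 0.7],
  [0.001, 0.044, 0.022, 0, 0, -0.004, 0.7],
  [0, 0.052, 0, 0, 0, 0, 0.7],
  [0, 0.052, 0, 0, 0, 0, 0.7],
  [0, 0.052, 0, 0, 0, 0, 0.7],
  [0, 0.052, 0, 0, 0, 0, 0.7],
  [0, 0, 0, 0, 0, 0, 0.7],
  [0, 0, 0, 0, 0, 0, 0.7],
])

```text
time_s: 19.07
ee_pos: [0.6134, 0.3874, 0.0186]
tcp_rot: [0.707, -0.707, -0.001, -0.0]
force: [1.2, 0.5, 0.7]
gripper_width: 0.0596
```

Run:
```python
from pl import *
s=st()
stt=plan(np.array([.6127,.3873,.017]),ori(0.005),g=.7)
```

```text
t 19.07 pos [0.6134 0.3874 0.0186] x [1.    0.001 0.001] y [ 0.001  0.001 -1.   ] F [1.2 0.5 0.7] w 0.0596 q [0.4   0.869 0.998 0.    1.273 0.4  ]
n 1 dist 0.0018 ang 0.3 end [0.6128 0.3874 0.0171]
[[-0.002, 0.005, 0.0, -0.001, -0.005, 0.001, 0.7]]
```

>>> step_arm([
  [0, 0, 0, 0, 0, 0, 0.25],
  [0, 0, 0, 0, 0, 0, 0.25],
  [0, 0, 0, 0, 0, 0, 0.25],
  [0, 0, 0, 0, 0, 0, 0.2],
  [0, 0, 0, 0, 0, 0, 0.2],
  [0, -0.1, 0, 0, 0, 0, 0.2],
  [0, -0.13, 0, 0, 0, 0, 0.2],
  [0, -0.13, 0, 0, 0, 0, 0.2],
  [0, -0.13, 0, 0, 0, 0, 0.2],
  [0, -0.13, 0, 0, 0, 0, 0.2],
  [0, 0, 0, 0, 0, 0, 0.2],
])

```text
time_s: 19.98
ee_pos: [0.6152, 0.3884, 0.2154]
tcp_rot: [0.71, -0.704, -0.006, -0.005]
force: [0.4, 0.4, 0.7]
gripper_width: 0.0292
```

Run:
```python
from pl import *
s=st()
save(get_image('wrist'),'w13.png')
stt=plan(np.array([.54,.20,.20]),ori(0.06),g=.2)
stt=plan(case((-.005,-.037,.20)),ori(CASE[2]),g=.2,start=stt)
```

```text
t 19.98 pos [0.6152 0.3884 0.2154] x [1.    0.001 0.017] y [ 0.017  0.008 -1.   ] F [0.4 0.4 0.7] w 0.0292 q [0.401 0.717 0.739 0.    1.667 0.399]
n 6 dist 0.2025 ang 3.4 end [0.54   0.2001 0.2   ]
[[-0.042, 0.005, -0.104, -0.001, -0.012, 0.003, 0.2], [-0.043, 0.005, -0.104, -0.001, -0.012, 0.003, 0.2], [-0.043, 0.005, -0.104, -0.001, -0.012, 0.003, 0.2], [-0.044, 0.006, -0.103, -0.001, -0.012, 0.003, 0.2], [-0.046, 0.006, -0.103, -0.001, -0.012, 0.003, 0.2], [-0.046, 0.006, -0.102, -0.002, -0.015, 0.0, 0.2]]
n 7 dist 0.2586 ang 3.7 end [ 0.5647 -0.0574  0.2001]
[[0.004, 0.0, -0.123, 0.0, -0.012, 0.0, 0.2], [0.003, 0.0, -0.123, 0.0, -0.012, 0.0, 0.2], [0.002, 0.0, -0.123, 0.0, -0.012, 0.0, 0.2], [0.001, 0.0, -0.123, 0.0, -0.012, 0.0, 0.2], [0.0, 0.0, -0.123, 0.0, -0.012, 0.0, 0.2], [-0.001, 0.0, -0.123, 0.0, -0.012, 0.0, 0.2], [-0.003, 0.0, -0.124, 0.0, -0.01, 0.0, 0.2]]
```

View pics/w13.png

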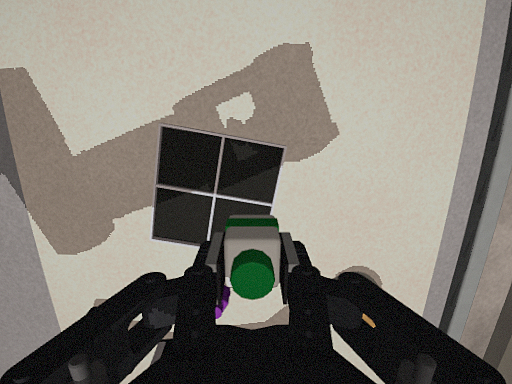

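Green is held and the tray is empty.

>>> step_arm([
  [-0.042, 0.005, -0.104, 0, -0.012, 0.003, 0.2],
  [-0.043, 0.005, -0.104, 0, -0.012, 0.003, 0.2],
  [-0.043, 0.005, -0.104, 0, -0.012, 0.003, 0.2],
  [-0.044, 0.005, -0.103, 0, -0.012, 0.003, 0.2],
  [-0.046, 0.005, -0.103, 0, -0.012, 0.003, 0.2],
  [-0.046, 0.005, -0.102, 0, -0.015, 0, 0.2],
  [0.004, 0, -0.123, 0, -0.012, 0, 0.2],
  [0.003, 0, -0.123, 0, -0.012, 0, 0.2],
  [0.002, 0, -0.123, 0, -0.012, 0, 0.2],
  [0.001, 0, -0.123, 0, -0.012, 0, 0.2],
  [0, 0, -0.123, 0, -0.012, 0, 0.2],
  [0, 0, -0.123, 0, -0.012, 0, 0.2],
])

```text
time_s: 21.03
ee_pos: [0.5596, -0.0225, 0.1949]
tcp_rot: [0.707, -0.705, -0.038, 0.045]
force: [1.0, -0.3, -0.6]
gripper_width: 0.0293
```

>>> step_arm([
  [0, 0, -0.07, 0, -0.01, 0, 0.2],
  [0, 0, 0, 0, 0, 0, 0.2],
  [0, 0, 0, 0, 0, 0, 0.2],
])

```text
time_s: 21.28
ee_pos: [0.5623, -0.0424, 0.1948]
tcp_rot: [0.707, -0.705, -0.039, 0.047]
force: [0.3, 1.2, -0.3]
gripper_width: 0.0292
```

Run:
```python
from pl import *
s=st()
save(get_image('wrist'),'w14.png')
stt=plan(case((-.005,-.037,.10)),ori(CASE[2]),g=.2,n=5)
stt=plan(case((-.005,-.037,.0215)),ori(CASE[2]),g=.2,start=stt,n=5)
```

```text
t 21.28 pos [ 0.5623 -0.0424  0.1948] x [ 0.992  0.122 -0.01 ] y [-0.011  0.002 -1.   ] F [ 0.3  1.2 -0.3] w 0.0292 q [-2.850e-01  4.380e-01  1.313e+00 -1.000e-03  1.402e+00 -4.070e-01]
n 5 dist 0.0964 ang 0.6 end [ 0.5647 -0.0572  0.0999]
[[0.001, 0.063, -0.011, -0.001, 0.0, -0.003, 0.2], [0.001, 0.063, -0.011, -0.001, 0.0, -0.003, 0.2], [0.001, 0.064, -0.011, -0.001, 0.0, -0.003, 0.2], [0.0, 0.063, -0.011, -0.001, 0.0, -0.003, 0.2], [0.0, 0.064, -0.01, -0.001, -0.001, -0.001, 0.2]]
n 5 dist 0.0784 ang 0.0 end [ 0.5647 -0.0573  0.0216]
[[0.0, 0.052, 0.0, 0.0, 0.0, 0.0, 0.2], [0.0, 0.052, 0.0, 0.0, 0.0, 0.0, 0.2], [0.0, 0.052, 0.0, 0.0, 0.0, 0.0, 0.2], [0.0, 0.053, 0.0, 0.0, 0.0, 0.0, 0.2], [0.0, 0.052, 0.0, 0.0, 0.0, 0.0, 0.2]]
```

View pics/w14.png

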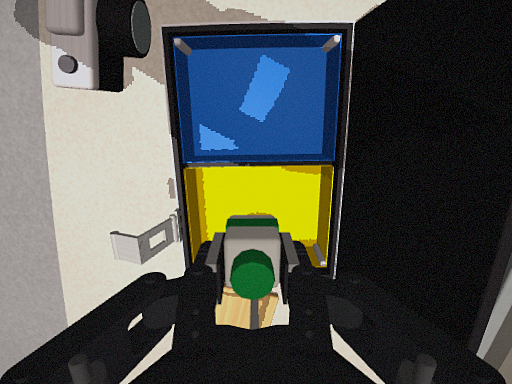

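>>> step_arm([
  [0.001, 0.063, -0.014, 0, 0, -0.003, 0.2],
  [0.001, 0.063, -0.014, 0, 0, -0.003, 0.2],
  [0.001, 0.063, -0.014, 0, 0, -0.003, 0.2],
  [0, 0.063, -0.014, 0, 0, -0.003, 0.2],
  [0, 0.05, -0.01, 0, 0, 0, 0.2],
  [0, 0, 0, 0, 0, 0, 0.2],
  [0, 0, 0, 0, 0, 0, 0.2],
])

```text
time_s: 21.92
ee_pos: [0.5654, -0.0598, 0.105]
tcp_rot: [0.707, -0.705, -0.044, 0.045]
force: [0.7, -0.4, -0.6]
gripper_width: 0.0293
```

Run:
```python
from pl import *
s=st()
stt=plan(case((-.005,-.037,.0215)),ori(CASE[2]),g=.2,n=5)
```

```text
t 21.92 pos [ 0.5654 -0.0598  0.105 ] x [ 0.992  0.125 -0.   ] y [-0.001  0.003 -1.   ] F [ 0.7 -0.4 -0.6] w 0.0293 q [-0.315  0.533  1.434  0.003  1.177 -0.442]
n 5 dist 0.0836 ang 0.2 end [ 0.5648 -0.0574  0.0216]
[[0.0, 0.056, 0.002, -0.001, 0.0, 0.0, 0.2], [0.0, 0.056, 0.001, -0.001, 0.0, 0.0, 0.2], [0.0, 0.055, 0.002, -0.001, 0.0, 0.0, 0.2], [-0.001, 0.056, 0.002, -0.001, 0.0, 0.0, 0.2], [0.0, 0.055, 0.001, 0.0, 0.001, -0.001, 0.2]]
```

>>> step_arm([
  [0, 0.056, 0.002, 0, 0, 0, 0.2],
  [0, 0.056, 0.002, 0, 0, 0, 0.2],
  [0, 0.055, 0.002, 0, 0, 0, 0.2],
  [0, 0.05, 0.002, 0, 0, 0, 0.2],
  [0, 0.04, 0, 0, 0, 0, 0.2],
  [0, 0, 0, 0, 0, 0, 0.2],
  [0, 0, 0, 0, 0, 0, 0.2],
])

```text
time_s: 22.5
ee_pos: [0.5659, -0.0579, 0.0291]
tcp_rot: [0.707, -0.705, -0.045, 0.044]
force: [0.0, -0.2, -0.4]
gripper_width: 0.0292
```

Run:
```python
from pl import *
s=st()
```

```text
t 22.50 pos [ 0.5659 -0.0579  0.0291] x [0.992 0.125 0.002] y [ 0.001  0.002 -1.   ] F [ 0.  -0.2 -0.4] w 0.0292 q [-0.311  0.632  1.512  0.003  0.997 -0.438]
```

>>> step_arm([
  [0, 0.015, 0, 0, 0, 0, 0.2],
  [0, 0.011, 0, 0, 0, 0, 0.2],
  [0, 0, 0, 0, 0, 0, 0.2],
  [0, 0, 0, 0, 0, 0, 0.2],
  [0, 0, 0, 0, 0, 0, 0.55],
  [0, 0, 0, 0, 0, 0, 0.55],
  [0, 0, 0, 0, 0, 0, 0.55],
  [0, 0, 0, 0, 0, 0, 0.55],
])

```text
time_s: 23.17
ee_pos: [0.5655, -0.0585, 0.0205]
tcp_rot: [0.707, -0.705, -0.044, 0.044]
force: [0.3, -0.0, 0.3]
gripper_width: 0.0467
```

>>> step_arm([
  [0, -0.06, 0, 0, 0, 0, 0.55],
  [0, -0.1, 0, 0, 0, 0, 0.55],
  [0, -0.13, 0, 0, 0, 0, 0.55],
  [0, -0.13, 0, 0, 0, 0, 0.55],
  [0, -0.13, 0, 0, 0, 0, 0.6],
  [0, -0.1, 0, 0, 0, 0, 0.7],
  [0, 0, 0, 0, 0, 0, 0.7],
])

```text
time_s: 23.75
ee_pos: [0.5674, -0.0595, 0.222]
tcp_rot: [-0.705, 0.706, 0.048, -0.04]
force: [0.6, -0.1, 0.4]
gripper_width: 0.0597
```

Run:
```python
from pl import *
s=st();save(get_image('side'),'s15.png',(180,100,340,250),4);save(get_image('wrist'),'w15.png')
```

```text
t 23.75 pos [ 0.5674 -0.0595  0.222 ] x [0.992 0.124 0.011] y [ 0.012 -0.001 -1.   ] F [ 0.6 -0.1  0.4] w 0.0597 q [-0.313  0.418  1.265  0.003  1.448 -0.438]
```

View pics/w15.png

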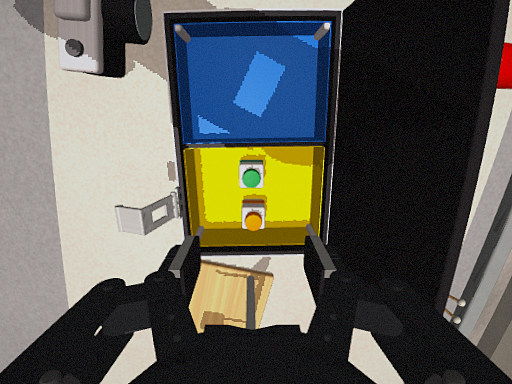

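Both bottles are upright in the yellow bay, green at (251,178) and orange at (253,222). Before tilting to the loupe, I'll fit the arm's geometry to judge what it can reach.

Run:
```python
from pl import *
D=[json.loads(l) for l in open('log.txt')]
q=np.array([d[0] for d in D]);p=np.array([d[1] for d in D])
def f(x):
    d,a1,L2,o2,L3,o3,z0=x
    th=q[:,0];r=p[:,0]*np.cos(th)+p[:,1]*np.sin(th);t=-p[:,0]*np.sin(th)+p[:,1]*np.cos(th)
    return np.concatenate([t-d,a1+L2*np.sin(q[:,1]+o2)+L3*np.sin(q[:,1]+q[:,2]+o3)-r,z0+L2*np.cos(q[:,1]+o2)+L3*np.cos(q[:,1]+q[:,2]+o3)-p[:,2]])
r=least_squares(f,[.117,0,.39,0,.43,0,-.1]);print(np.round(r.x,4),abs(r.fun).max())
def g(x): return f([.117,0,x[0],0,x[1],0,x[2]])
r=least_squares(g,[.39,.43,-.1]);print(r.x,abs(r.fun).max())
```

```text
[ 0.1179  0.0007  0.5385 -0.0016  0.3662  0.29   -0.1274] 0.004899134523242088
[ 0.5321881   0.32725642 -0.22644499] 0.043183004049691
```

Run:
```python
from pl import *
plan(np.array([.43,-.25,.28]),ori(-1.67),g=1.0)
```

```text
n 15 dist 0.2428 ang 102.8 end [ 0.4301 -0.2501  0.2801]
[[-0.035, -0.014, -0.038, 0.0, 0.152, 0.0, 1.0], [-0.03, -0.014, -0.042, 0.0, 0.152, 0.0, 1.0], [-0.025, -0.014, -0.046, 0.0, 0.152, 0.0, 1.0], [-0.019, -0.014, -0.048, 0.0, 0.152, 0.0, 1.0], [-0.014, -0.015, -0.05, 0.0, 0.152, 0.0, 1.0], [-0.007, -0.014, -0.052, 0.0, 0.152, 0.0, 1.0], [-0.001, -0.015, -0.052, 0.0, 0.152, 0.0, 1.0], [0.005, -0.014, -0.052, 0.0, 0.152, 0.0, 1.0], [0.011, -0.015, -0.051, 0.0, 0.152, 0.0, 1.0], [0.017, -0.014, -0.049, 0.0, 0.152, 0.0, 1.0], [0.023, -0.015, -0.047, 0.0, 0.152, 0.0, 1.0], [0.028, -0.014, -0.044, 0.0, 0.152, 0.0, 1.0]]
[[0.033, -0.015, -0.04, 0.0, 0.152, 0.0, 1.0], [0.037, -0.014, -0.036, 0.0, 0.152, 0.0, 1.0], [0.042, -0.015, -0.031, -0.003, 0.157, -0.003, 1.0]]
```

>>> step_arm([
  [-0.035, -0.014, -0.038, 0, 0.152, 0, 1],
  [-0.03, -0.014, -0.042, 0, 0.152, 0, 1],
  [-0.025, -0.014, -0.046, 0, 0.152, 0, 1],
  [-0.019, -0.014, -0.048, 0, 0.152, 0, 1],
  [-0.014, -0.015, -0.05, 0, 0.152, 0, 1],
  [-0.007, -0.014, -0.052, 0, 0.152, 0, 1],
  [-0.001, -0.015, -0.052, 0, 0.152, 0, 1],
  [0.005, -0.014, -0.052, 0, 0.152, 0, 1],
  [0.011, -0.015, -0.051, 0, 0.152, 0, 1],
  [0.017, -0.014, -0.049, 0, 0.152, 0, 1],
  [0.023, -0.015, -0.047, 0, 0.152, 0, 1],
  [0.028, -0.014, -0.044, 0, 0.152, 0, 1],
])

```text
time_s: 24.85
ee_pos: [0.4563, -0.2124, 0.2649]
tcp_rot: [0.561, -0.559, 0.434, -0.43]
force: [0.6, -0.1, 0.5]
gripper_width: 0.0852
```

>>> step_arm([
  [0.033, -0.015, -0.04, 0, 0.152, 0, 1],
  [0.037, -0.014, -0.036, 0, 0.152, 0, 1],
  [0.042, -0.015, -0.031, 0, 0.152, 0, 1],
  [0, 0, 0, 0, 0, 0, 1],
])

```text
time_s: 25.18
ee_pos: [0.4289, -0.2517, 0.2785]
tcp_rot: [0.474, -0.473, 0.526, -0.524]
force: [-0.2, -0.8, 1.6]
gripper_width: 0.0855
```

Run:
```python
from pl import *
s=st()
plan(np.array([.40,-.32,.25]),ori(-1.67,-.7),g=1.0)
```

```text
t 25.18 pos [ 0.4289 -0.2517  0.2785] x [-0.103 -0.995 -0.003] y [-0.001  0.004 -1.   ] F [-0.2 -0.8  1.6] w 0.0855 q [-0.77   0.257  1.344  0.002  1.544  0.903]
n 6 dist 0.0795 ang 40.2 end [ 0.4    -0.3201  0.25  ]
[[0.039, 0.016, -0.012, 0.149, -0.001, 0.0, 1.0], [0.04, 0.014, -0.014, 0.149, -0.001, 0.0, 1.0], [0.039, 0.012, -0.015, 0.149, -0.001, 0.0, 1.0], [0.04, 0.011, -0.017, 0.149, -0.001, 0.0, 1.0], [0.039, 0.009, -0.018, 0.149, -0.001, 0.0, 1.0], [0.04, 0.006, -0.019, 0.148, -0.002, -0.003, 1.0]]
```

>>> step_arm([
  [0.039, 0.016, -0.012, 0.149, 0, 0, 1],
  [0.04, 0.014, -0.014, 0.149, 0, 0, 1],
  [0.039, 0.012, -0.015, 0.149, 0, 0, 1],
  [0.04, 0.011, -0.017, 0.149, 0, 0, 1],
  [0.039, 0.009, -0.018, 0.149, 0, 0, 1],
  [0.04, 0.006, -0.019, 0.148, 0, 0, 1],
  [0, 0, 0, 0, 0, 0, 1],
])

```text
time_s: 25.77
ee_pos: [0.3997, -0.3185, 0.2477]
tcp_rot: [-0.61, 0.281, -0.314, 0.67]
force: [-0.7, 0.4, -0.6]
gripper_width: 0.0854
```

Run:
```python
from pl import *
import pickle
s=st()
pickle.dump(s,open('w16.pkl','wb'));save(get_image('wrist'),'w16.png')
```

```text
t 25.77 pos [ 0.3997 -0.3185  0.2477] x [-0.097 -0.995 -0.007] y [ 0.642 -0.057 -0.765] F [-0.7  0.4 -0.6] w 0.0854 q [-1.225  0.134  1.789  0.752  1.026  0.104]
```

View pics/w16.png

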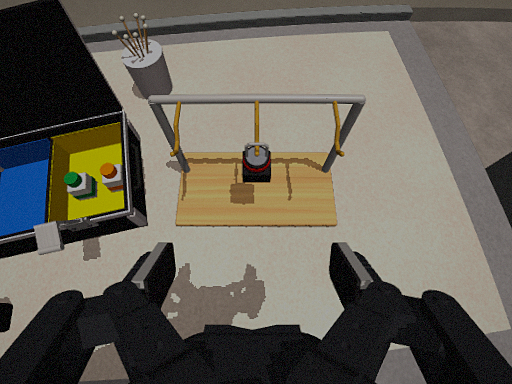

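Run:
```python
from pl import *
import pickle
s=pickle.load(open('w16.pkl','rb'));a=rd('w16.png');save(a,'w16a.png',(210,80,310,200),6)
for uv,z in (((152,99),.177),((363,99),.177),((177,225),.012),((336,225),.012)):
    print(uv,atz(uv,z,'wrist',s))
```

```text
(152, 99) [ 0.58757497 -0.22449203  0.177     ]
(363, 99) [ 0.56368212 -0.45682355  0.177     ]
(177, 225) [ 0.49193104 -0.21034641  0.012     ]
(336, 225) [ 0.46790177 -0.45179451  0.012     ]
```

View pics/w16a.png

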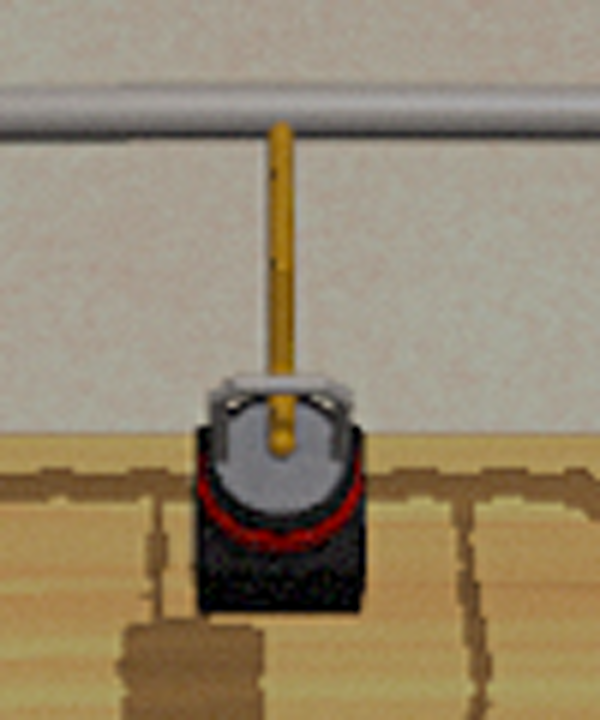

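Run:
```python
from pl import *
import pickle
s=pickle.load(open('w16.pkl','rb'))
for n,uv,z in (('bar',(280,384),.1695),('tip',(282,440),.177),('rail hook root',(280,128),.177),('barrel top',(280,455),.145),('skirt L',(196,607),.109),('skirt R',(361,607),.109)):
    print(n,atz((210+uv[0]/6,80+uv[1]/6),z,'wrist',s))
# pregrasp
L=np.array([.5224,-.3352,.120]);f=np.array([.9948,-.102,0])
pit=1.3
O=ori(np.arctan2(-.9948,-.102) ,-pit);print(O)
stt=plan(L-f*.11+O[:,1]*.019+[0,0,.03],O,g=.7)
stt=plan(L+O[:,1]*.019-f*.10,O,g=.7,start=stt)
stt=plan(L+O[:,1]*.019,O,g=.7,start=stt,n=6)
```

```text
bar [ 0.52138367 -0.33438039  0.1695    ]
tip [ 0.505623   -0.33299874  0.177     ]
rail hook root [ 0.57118931 -0.33952309  0.177     ]
barrel top [ 0.52177835 -0.33464193  0.145     ]
skirt L [ 0.50921879 -0.31642214  0.109     ]
skirt R [ 0.50584927 -0.3499191   0.109     ]
[[-0.10199842  0.95853281  0.2661037 ]
 [-0.99478456 -0.09828141 -0.02728446]
 [ 0.         -0.26749883  0.96355819]]
n 5 dist 0.1085 ang 34.7 end [ 0.4311 -0.3259  0.1449]
[[0.004, 0.067, -0.028, 0.154, -0.001, -0.002, 0.7], [0.003, 0.063, -0.036, 0.154, -0.001, -0.002, 0.7], [0.003, 0.058, -0.043, 0.154, -0.001, -0.002, 0.7], [0.003, 0.052, -0.05, 0.154, -0.001, -0.002, 0.7], [0.004, 0.045, -0.056, 0.154, -0.001, -0.002, 0.7]]
n 1 dist 0.0316 ang 0.0 end [ 0.4411 -0.327   0.115 ]
[[0.0, 0.059, -0.087, 0.0, 0.0, 0.0, 0.7]]
n 6 dist 0.1000 ang 0.0 end [ 0.5405 -0.3371  0.115 ]
[[0.0, 0.054, 0.015, 0.0, 0.0, 0.0, 0.7], [0.0, 0.053, 0.015, 0.0, 0.0, 0.0, 0.7], [0.0, 0.054, 0.015, 0.0, 0.0, 0.0, 0.7], [0.0, 0.053, 0.015, 0.0, 0.0, 0.0, 0.7], [0.0, 0.054, 0.014, 0.0, 0.0, 0.0, 0.7], [0.0, 0.053, 0.015, 0.0, 0.0, 0.0, 0.7]]
```

Loop bar, barrel top, hook tip and skirt width (33.7 mm) all agree on a loupe centre of about (0.522, -0.335).

>>> step_arm([
  [0.004, 0.067, -0.028, 0.154, 0, 0, 0.7],
  [0.003, 0.063, -0.036, 0.154, 0, 0, 0.7],
  [0.003, 0.058, -0.043, 0.154, 0, 0, 0.7],
  [0.003, 0.052, -0.05, 0.154, 0, 0, 0.7],
  [0.004, 0.045, -0.056, 0.154, 0, 0, 0.7],
  [0, 0, 0, 0, 0, 0, 0.7],
  [0, 0, 0, 0, 0, 0, 0.7],
])

```text
time_s: 26.4
ee_pos: [0.4236, -0.3168, 0.1744]
tcp_rot: [-0.67, 0.144, -0.171, 0.708]
force: [-0.1, 0.0, -0.2]
gripper_width: 0.0596
```

```bash
cat > lp.py <<'E'
from pl import *
L=np.array([.5220,-.3349,.120]);f=np.array([.9948,-.102,0]);pit=1.3
O=ori(np.arctan2(-.9948,-.102) ,-pit)
E
python3 - <<'E'
from lp import *
s=st()
save(get_image('wrist'),'w17.png');save(get_image('scene'),'sc17.png')
stt=plan(L+O[:,1]*.019-f*.10,O,g=.7)
E
```

```text
t 26.40 pos [ 0.4236 -0.3168  0.1744] x [-0.061 -0.998 -0.026] y [ 0.899 -0.044 -0.435] F [-0.1  0.  -0.2] w 0.0596 q [-1.341  0.393  2.084  1.486  1.053 -0.79 ]
n 2 dist 0.0646 ang 10.5 end [ 0.4407 -0.3267  0.115 ]
[[0.016, 0.071, -0.08, 0.113, -0.003, -0.029, 0.7], [0.014, 0.063, -0.085, 0.113, -0.002, -0.028, 0.7]]
```

View pics/w17.png

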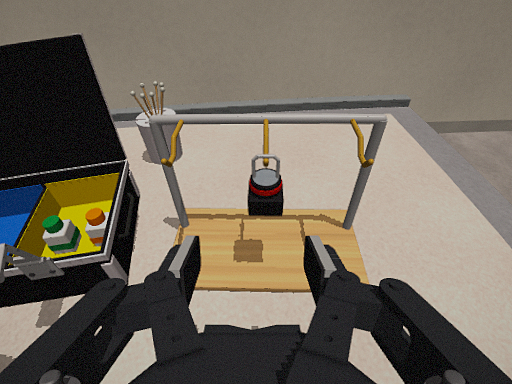

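View pics/sc17.png

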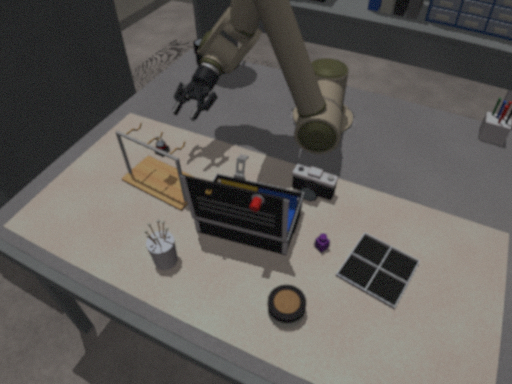

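Run:
```python
from lp import *
stt=plan(L+O[:,1]*.019-f*.10,O,g=.7,n=5)
```

```text
n 5 dist 0.0646 ang 10.5 end [ 0.4407 -0.3266  0.1149]
[[0.006, 0.028, -0.032, 0.045, -0.001, -0.011, 0.7], [0.006, 0.027, -0.033, 0.045, -0.001, -0.011, 0.7], [0.006, 0.026, -0.034, 0.045, -0.001, -0.011, 0.7], [0.006, 0.025, -0.035, 0.045, -0.001, -0.011, 0.7], [0.005, 0.024, -0.035, 0.046, -0.002, -0.013, 0.7]]
```

>>> step_arm([
  [0.006, 0.028, -0.032, 0.045, 0, -0.011, 0.7],
  [0.006, 0.027, -0.033, 0.045, 0, -0.011, 0.7],
  [0.006, 0.026, -0.034, 0.045, 0, -0.011, 0.7],
  [0.006, 0.025, -0.035, 0.045, 0, -0.011, 0.7],
  [0.005, 0.024, -0.035, 0.046, 0, -0.012, 0.7],
  [0, 0, 0, 0, 0, 0, 0.7],
])

```text
time_s: 27.0
ee_pos: [0.4409, -0.3268, 0.1131]
tcp_rot: [-0.664, 0.087, -0.102, 0.735]
force: [-0.4, -0.1, -0.2]
gripper_width: 0.0598
```

Run:
```python
from lp import *
s=st()
import pickle
pickle.dump(s,open('w18.pkl','wb'));save(get_image('wrist'),'w18.png')
print(proj([L+[0,0,.05],L+[0,0,.0255],L+[-.017,.017,-.011],L+[-.017,-.017,-.011]],'wrist',s))
stt=plan(L+O[:,1]*.019,O,g=.7,n=8)
```

```text
t 27.00 pos [ 0.4409 -0.3268  0.1131] x [-0.103 -0.995 -0.007] y [ 0.959 -0.097 -0.266] F [-0.4 -0.1 -0.2] w 0.0598 q [-1.333  0.681  2.173  1.82   1.218 -1.275]
[[251.41453647 110.738663  ]
 [251.66812099 142.08781962]
 [232.95239511 194.36614577]
 [275.13347961 191.75975698]]
n 8 dist 0.1000 ang 0.4 end [ 0.5404 -0.3368  0.1149]
[[0.0, 0.04, 0.011, 0.0, -0.001, 0.0, 0.7], [0.0, 0.04, 0.012, 0.0, -0.001, 0.0, 0.7], [0.0, 0.04, 0.011, 0.0, -0.001, 0.0, 0.7], [0.0, 0.04, 0.012, 0.0, -0.001, 0.0, 0.7], [0.0, 0.04, 0.011, 0.0, -0.001, 0.0, 0.7], [0.0, 0.04, 0.012, 0.0, -0.001, 0.0, 0.7], [0.0, 0.04, 0.011, 0.0, -0.001, 0.0, 0.7], [0.0, 0.041, 0.012, -0.001, -0.001, -0.002, 0.7]]
```

View pics/w18.png

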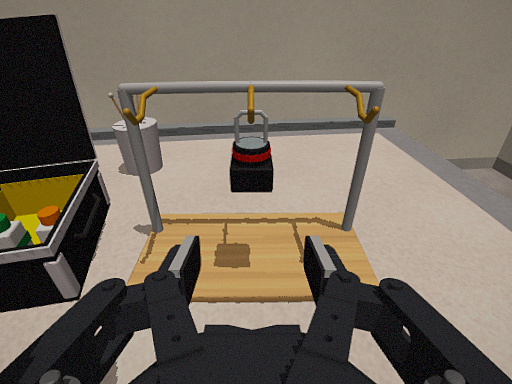

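>>> step_arm([
  [0, 0.04, 0.012, 0, 0, 0, 0.7],
  [0, 0.04, 0.012, 0, 0, 0, 0.7],
  [0, 0.04, 0.012, 0, 0, 0, 0.7],
  [0, 0.04, 0.012, 0, 0, 0, 0.7],
  [0, 0.04, 0.011, 0, 0, 0, 0.7],
  [0, 0.04, 0.011, 0, 0, 0, 0.7],
  [0, 0.04, 0.011, 0, 0, 0, 0.7],
  [0, 0.04, 0.011, 0, 0, 0, 0.7],
  [0, 0, 0, 0, 0, 0, 0.7],
])

```text
time_s: 27.8
ee_pos: [0.5413, -0.3371, 0.1183]
tcp_rot: [-0.664, 0.089, -0.099, 0.736]
force: [-0.5, 0.8, 0.9]
gripper_width: 0.0601
```

Run:
```python
from lp import *
s=st()
save(get_image('wrist'),'w19.png')
stt=plan(L+O[:,1]*.019,O,g=.7)
```

```text
t 27.80 pos [ 0.5413 -0.3371  0.1183] x [-0.102 -0.995 -0.001] y [ 0.96  -0.098 -0.264] F [-0.5  0.8  0.9] w 0.0601 q [-1.092  0.689  1.972  1.977  1.072 -1.113]
n 1 dist 0.0028 ang 0.2 end [ 0.5402 -0.3368  0.115 ]
[[0.0, 0.002, -0.009, -0.004, -0.002, 0.0, 0.7]]
```

View pics/w19.png

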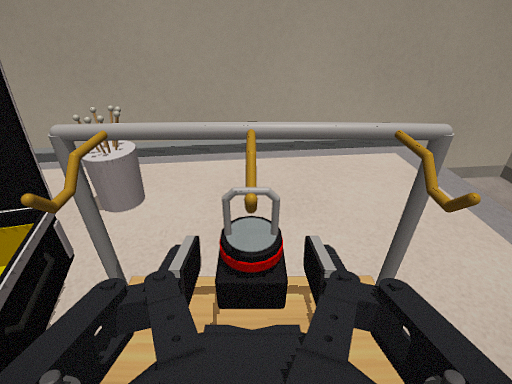

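>>> step_arm([
  [0, 0, -0.006, 0, 0, 0, 0.7],
  [0, 0, 0, 0, 0, 0, 0.3],
  [0, 0, 0, 0, 0, 0, 0.25],
  [0, 0, 0, 0, 0, 0, 0.25],
  [0, 0, 0, 0, 0, 0, 0.25],
  [0, 0, 0, 0, 0, 0, 0.25],
], force=45)

```text
time_s: 28.35
ee_pos: [0.5387, -0.3377, 0.1134]
tcp_rot: [-0.663, 0.088, -0.101, 0.737]
force: [-1.0, -0.2, 1.3]
gripper_width: 0.0335
```

Run:
```python
from lp import *
s=st()
p=s['ee_pos']
a=plan(p+[0,0,.0135],O,g=.25,n=4)
a=plan(p+[0,0,.0135]-f*.075,O,g=.25,n=8,start=a)
```

```text
t 28.35 pos [ 0.5387 -0.3377  0.1134] x [-0.106 -0.994 -0.005] y [ 0.959 -0.101 -0.266] F [-1.  -0.2  1.3] w 0.0335 q [-1.097  0.698  1.978  1.981  1.077 -1.125]
n 4 dist 0.0135 ang 0.4 end [ 0.5386 -0.3378  0.1268]
[[0.0, -0.003, 0.011, -0.001, -0.002, 0.001, 0.25], [0.0, -0.003, 0.011, -0.001, -0.002, 0.001, 0.25], [0.0, -0.003, 0.011, -0.001, -0.002, 0.001, 0.25], [0.0, -0.003, 0.01, 0.001, -0.001, 0.0, 0.25]]
n 8 dist 0.0750 ang 0.0 end [ 0.4641 -0.3301  0.1271]
[[0.0, -0.03, -0.008, 0.0, 0.0, 0.0, 0.25], [0.0, -0.03, -0.008, 0.0, 0.0, 0.0, 0.25], [0.0, -0.03, -0.008, 0.0, 0.0, 0.0, 0.25], [0.0, -0.03, -0.008, 0.0, 0.0, 0.0, 0.25], [0.0, -0.03, -0.009, 0.0, 0.0, 0.0, 0.25], [0.0, -0.03, -0.008, 0.0, 0.0, 0.0, 0.25], [0.0, -0.03, -0.009, 0.0, 0.0, 0.0, 0.25], [0.0, -0.031, -0.008, 0.0, 0.0, 0.0, 0.25]]
```

>>> step_arm([
  [0, -0.003, 0.011, 0, 0, 0, 0.25],
  [0, -0.003, 0.011, 0, 0, 0, 0.25],
  [0, -0.003, 0.011, 0, 0, 0, 0.25],
  [0, -0.003, 0.01, 0, 0, 0, 0.25],
  [0, 0, 0, 0, 0, 0, 0.25],
  [0, 0, 0, 0, 0, 0, 0.25],
])

```text
time_s: 28.85
ee_pos: [0.5388, -0.3375, 0.127]
tcp_rot: [-0.663, 0.088, -0.101, 0.736]
force: [0.4, -0.8, 0.3]
gripper_width: 0.0335
```

Run:
```python
from lp import *
s=st()
save(get_image('wrist'),'w20.png')
```

```text
t 28.85 pos [ 0.5388 -0.3375  0.127 ] x [-0.105 -0.994 -0.004] y [ 0.959 -0.1   -0.266] F [ 0.4 -0.8  0.3] w 0.0335 q [-1.097  0.666  1.973  1.963  1.062 -1.086]
```

View pics/w20.png

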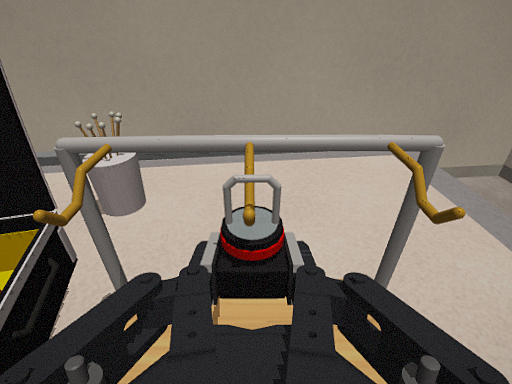

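The loupe is held and has risen 13.6 mm. The loop bar (row 178) is above the hook tip (row 212), so I'll draw back.

>>> step_arm([
  [0, -0.03, -0.008, 0, 0, 0, 0.25],
  [0, -0.03, -0.008, 0, 0, 0, 0.25],
  [0, -0.03, -0.008, 0, 0, 0, 0.25],
  [0, -0.03, -0.008, 0, 0, 0, 0.25],
  [0, -0.03, -0.008, 0, 0, 0, 0.25],
  [0, -0.03, -0.008, 0, 0, 0, 0.25],
  [0, -0.03, -0.008, 0, 0, 0, 0.25],
  [0, -0.03, -0.008, 0, 0, 0, 0.25],
  [0, 0, 0, 0, 0, 0, 0.25],
])

```text
time_s: 29.65
ee_pos: [0.4633, -0.33, 0.1273]
tcp_rot: [-0.662, 0.088, -0.102, 0.737]
force: [-0.1, -1.6, -0.6]
gripper_width: 0.0333
```

Run:
```python
from lp import *
s=st()
save(get_image('wrist'),'w21.png')
```

```text
t 29.65 pos [ 0.4633 -0.33    0.1273] x [-0.107 -0.994 -0.005] y [ 0.958 -0.102 -0.266] F [-0.1 -1.6 -0.6] w 0.0333 q [-1.272  0.643  2.125  1.852  1.174 -1.193]
```

View pics/w21.png

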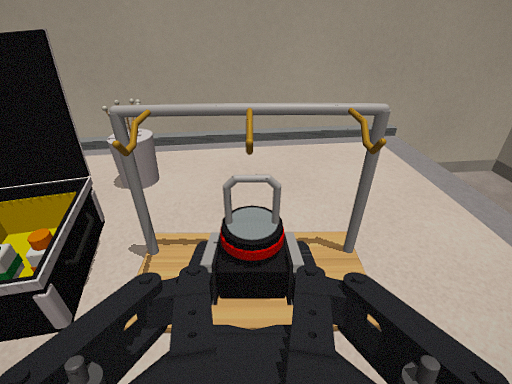

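Run:
```python
from lp import *
s=st()
a=plan(np.array([.42,-.31,.25]),ori(-1.67,-.9),g=.25,n=8)
a=plan(np.array([.45,-.20,.27]),ori(-1.58,0),g=.25,n=12,start=a)
a=plan(case((-.035,.0625,.25)),ori(CASE[2]-np.pi/2,0),g=.25,n=8,start=a)
```

```text
t 29.70 pos [ 0.4639 -0.3302  0.1273] x [-0.107 -0.994 -0.005] y [ 0.959 -0.102 -0.266] F [-0.1 -0.4 -0.8] w 0.0331 q [-1.271  0.643  2.124  1.853  1.173 -1.192]
n 8 dist 0.1319 ang 23.0 end [ 0.4199 -0.3101  0.2501]
[[-0.007, -0.032, 0.044, -0.064, -0.001, 0.001, 0.25], [-0.007, -0.034, 0.043, -0.064, -0.001, 0.001, 0.25], [-0.007, -0.036, 0.041, -0.064, -0.001, 0.001, 0.25], [-0.006, -0.038, 0.039, -0.064, -0.001, 0.001, 0.25], [-0.007, -0.04, 0.037, -0.064, -0.001, 0.001, 0.25], [-0.006, -0.042, 0.035, -0.064, -0.001, 0.001, 0.25], [-0.007, -0.044, 0.032, -0.064, -0.001, 0.001, 0.25], [-0.006, -0.046, 0.03, -0.063, -0.003, -0.001, 0.25]]
n 12 dist 0.1158 ang 51.8 end [ 0.4501 -0.2001  0.2699]
[[-0.031, 0.001, 0.008, -0.095, -0.009, 0.004, 0.25], [-0.031, 0.0, 0.008, -0.095, -0.009, 0.004, 0.25], [-0.031, 0.0, 0.008, -0.095, -0.009, 0.004, 0.25], [-0.031, -0.001, 0.008, -0.095, -0.009, 0.004, 0.25], [-0.031, -0.001, 0.008, -0.095, -0.009, 0.004, 0.25], [-0.031, -0.002, 0.009, -0.095, -0.009, 0.004, 0.25], [-0.031, -0.002, 0.009, -0.095, -0.009, 0.004, 0.25], [-0.031, -0.003, 0.008, -0.095, -0.009, 0.004, 0.25], [-0.031, -0.004, 0.009, -0.095, -0.009, 0.004, 0.25], [-0.031, -0.004, 0.008, -0.095, -0.009, 0.004, 0.25], [-0.031, -0.004, 0.008, -0.095, -0.009, 0.004, 0.25], [-0.03, -0.005, 0.009, -0.1, -0.009, 0.008, 0.25]]
n 8 dist 0.2494 ang 7.7 end [0.5227 0.0375 0.2499]
[[-0.099, 0.008, 0.029, 0.0, -0.021, 0.0, 0.25], [-0.099, 0.008, 0.031, 0.0, -0.021, 0.0, 0.25], [-0.098, 0.008, 0.033, 0.0, -0.021, 0.0, 0.25], [-0.098, 0.009, 0.034, 0.0, -0.021, 0.0, 0.25], [-0.097, 0.008, 0.036, 0.0, -0.021, 0.0, 0.25], [-0.097, 0.009, 0.037, 0.0, -0.021, 0.0, 0.25], [-0.096, 0.008, 0.039, 0.0, -0.021, 0.0, 0.25], [-0.095, 0.009, 0.041, 0.0, -0.024, 0.0, 0.25]]
```

>>> step_arm([
  [-0.007, -0.032, 0.044, -0.064, 0, 0, 0.25],
  [-0.007, -0.034, 0.043, -0.064, 0, 0, 0.25],
  [-0.007, -0.036, 0.041, -0.064, 0, 0, 0.25],
  [-0.007, -0.038, 0.039, -0.064, 0, 0, 0.25],
  [-0.007, -0.04, 0.037, -0.064, 0, 0, 0.25],
  [-0.007, -0.042, 0.035, -0.064, 0, 0, 0.25],
  [-0.007, -0.044, 0.032, -0.064, 0, 0, 0.25],
  [-0.007, -0.046, 0.03, -0.064, 0, 0, 0.25],
])

```text
time_s: 30.37
ee_pos: [0.4204, -0.3083, 0.2512]
tcp_rot: [-0.631, 0.22, -0.247, 0.701]
force: [-0.5, -0.8, -1.5]
gripper_width: 0.0336
```

Run:
```python
from lp import *
s=st()
a=plan(np.array([.45,-.20,.27]),ori(-1.58,0),g=.25,n=12)
```

```text
t 30.37 pos [ 0.4204 -0.3083  0.2512] x [-0.106 -0.994 -0.004] y [ 0.777 -0.08  -0.624] F [-0.5 -0.8 -1.5] w 0.0336 q [-1.247  0.142  1.896  1.046  0.965 -0.143]
n 12 dist 0.1138 ang 51.7 end [ 0.4499 -0.1999  0.27  ]
[[-0.031, 0.001, 0.007, -0.095, -0.01, 0.004, 0.25], [-0.031, 0.0, 0.007, -0.095, -0.01, 0.004, 0.25], [-0.031, 0.0, 0.008, -0.095, -0.01, 0.004, 0.25], [-0.031, -0.001, 0.008, -0.095, -0.01, 0.004, 0.25], [-0.03, -0.001, 0.008, -0.095, -0.01, 0.004, 0.25], [-0.03, -0.002, 0.008, -0.095, -0.01, 0.004, 0.25], [-0.03, -0.002, 0.008, -0.095, -0.01, 0.004, 0.25], [-0.03, -0.003, 0.008, -0.095, -0.01, 0.004, 0.25], [-0.031, -0.003, 0.008, -0.095, -0.01, 0.004, 0.25], [-0.03, -0.004, 0.009, -0.095, -0.01, 0.004, 0.25], [-0.03, -0.004, 0.008, -0.095, -0.01, 0.004, 0.25], [-0.031, -0.005, 0.008, -0.096, -0.009, 0.008, 0.25]]
```

>>> step_arm([
  [-0.031, 0, 0.007, -0.095, -0.01, 0.004, 0.25],
  [-0.031, 0, 0.008, -0.095, -0.01, 0.004, 0.25],
  [-0.031, 0, 0.008, -0.095, -0.01, 0.004, 0.25],
  [-0.031, -0.001, 0.008, -0.095, -0.01, 0.004, 0.25],
  [-0.03, -0.001, 0.008, -0.095, -0.01, 0.004, 0.25],
  [-0.03, -0.002, 0.008, -0.095, -0.01, 0.004, 0.25],
  [-0.03, -0.002, 0.008, -0.095, -0.01, 0.004, 0.25],
  [-0.03, -0.003, 0.008, -0.095, -0.01, 0.004, 0.25],
  [-0.03, -0.003, 0.008, -0.095, -0.01, 0.004, 0.25],
  [-0.03, -0.004, 0.008, -0.095, -0.01, 0.004, 0.25],
  [-0.03, -0.004, 0.008, -0.095, -0.01, 0.004, 0.25],
  [-0.03, -0.005, 0.008, -0.096, -0.01, 0.006, 0.25],
])

```text
time_s: 31.37
ee_pos: [0.4499, -0.2, 0.2698]
tcp_rot: [-0.498, 0.499, -0.502, 0.502]
force: [-0.1, -0.3, -1.6]
gripper_width: 0.0332
```

Run:
```python
from lp import *
s=st();save(get_image('wrist'),'w22.png')
a=plan(case((-.035,.0625,.25)),ori(CASE[2]-np.pi/2,0),g=.25,n=9)
```

```text
t 31.37 pos [ 0.4499 -0.2     0.2698] x [-0.007 -1.     0.001] y [-0.001 -0.001 -1.   ] F [-0.1 -0.3 -1.6] w 0.0332 q [-6.590e-01  2.520e-01  1.376e+00 -1.000e-03  1.514e+00  9.190e-01]
n 9 dist 0.2480 ang 7.5 end [0.5225 0.0376 0.2499]
[[-0.088, 0.007, 0.026, 0.001, -0.018, 0.0, 0.25], [-0.087, 0.007, 0.027, 0.001, -0.018, 0.0, 0.25], [-0.087, 0.007, 0.029, 0.001, -0.018, 0.0, 0.25], [-0.087, 0.007, 0.03, 0.001, -0.018, 0.0, 0.25], [-0.086, 0.007, 0.031, 0.001, -0.018, 0.0, 0.25], [-0.086, 0.008, 0.032, 0.001, -0.018, 0.0, 0.25], [-0.085, 0.008, 0.033, 0.001, -0.018, 0.0, 0.25], [-0.085, 0.007, 0.035, 0.001, -0.018, 0.0, 0.25], [-0.084, 0.008, 0.035, -0.002, -0.022, 0.0, 0.25]]
```

View pics/w22.png

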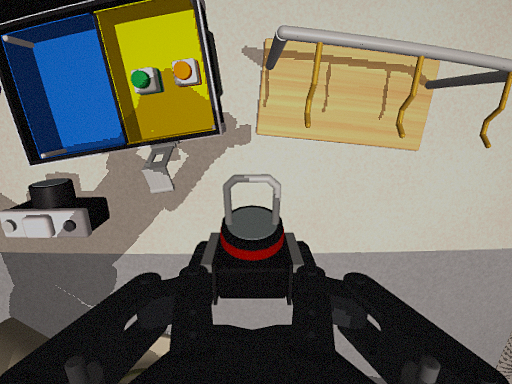

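>>> step_arm([
  [-0.088, 0.007, 0.026, 0, -0.018, 0, 0.25],
  [-0.087, 0.007, 0.027, 0, -0.018, 0, 0.25],
  [-0.087, 0.007, 0.029, 0, -0.018, 0, 0.25],
  [-0.087, 0.007, 0.03, 0, -0.018, 0, 0.25],
  [-0.086, 0.007, 0.031, 0, -0.018, 0, 0.25],
  [-0.086, 0.008, 0.032, 0, -0.018, 0, 0.25],
  [-0.085, 0.008, 0.033, 0, -0.018, 0, 0.25],
  [-0.085, 0.007, 0.035, 0, -0.018, 0, 0.25],
  [-0.084, 0.008, 0.035, 0, -0.02, 0, 0.25],
  [0, 0, 0, 0, 0, 0, 0.25],
  [0, 0, 0, 0, 0, 0, 0.25],
])

```text
time_s: 32.33
ee_pos: [0.5217, 0.0366, 0.2492]
tcp_rot: [0.53, -0.529, 0.467, -0.469]
force: [0.2, 1.0, -0.7]
gripper_width: 0.0335
```

Run:
```python
from lp import *
s=st();save(get_image('wrist'),'w23.png')
a=plan(case((-.035,.0625,.12)),ori(CASE[2]-np.pi/2,0),g=.25,n=6)
```

```text
t 32.33 pos [0.5217 0.0366 0.2492] x [ 0.123 -0.992  0.   ] y [ 0.002 -0.    -1.   ] F [ 0.2  1.  -0.7] w 0.0335 q [-0.157  0.319  1.339  0.     1.481  1.29 ]
n 6 dist 0.1295 ang 0.2 end [0.5227 0.0375 0.1201]
[[-0.001, 0.072, 0.0, -0.001, -0.001, 0.0, 0.25], [-0.001, 0.072, 0.001, -0.001, -0.001, 0.0, 0.25], [-0.001, 0.072, 0.001, -0.001, -0.001, 0.0, 0.25], [-0.001, 0.072, 0.001, -0.001, -0.001, 0.0, 0.25], [-0.001, 0.072, 0.0, -0.001, -0.001, 0.0, 0.25], [-0.001, 0.071, 0.001, 0.002, 0.001, 0.001, 0.25]]
```

View pics/w23.png

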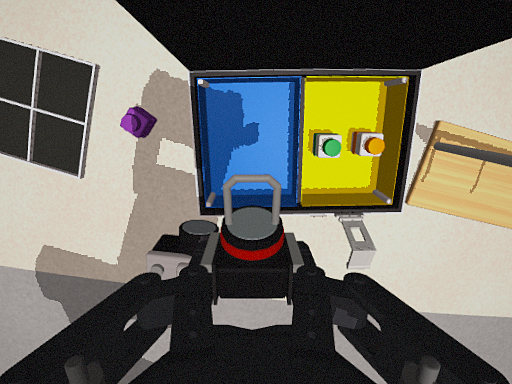

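>>> step_arm([
  [-0.001, 0.072, 0.001, 0, 0, 0, 0.25],
  [-0.001, 0.072, 0.001, 0, 0, 0, 0.25],
  [-0.001, 0.072, 0.001, 0, 0, 0, 0.25],
  [-0.001, 0.072, 0.001, 0, 0, 0, 0.25],
  [-0.001, 0.072, 0, 0, 0, 0, 0.25],
  [-0.001, 0.072, 0, 0, 0, 0, 0.25],
  [0, 0, 0, 0, 0, 0, 0.25],
])

```text
time_s: 32.97
ee_pos: [0.5211, 0.0365, 0.1167]
tcp_rot: [-0.528, 0.53, -0.47, 0.468]
force: [-1.0, 0.7, -1.1]
gripper_width: 0.0334
```

Run:
```python
from lp import *
s=st();save(get_image('side'),'s24.png',(180,100,340,250),4);save(get_image('wrist'),'w24.png')
a=plan(case((-.035,.0625,.012)),ori(CASE[2]-np.pi/2,0),g=.25,n=9)
```

```text
t 32.97 pos [0.5211 0.0365 0.1167] x [ 0.119 -0.993 -0.001] y [-0.004  0.    -1.   ] F [-1.   0.7 -1.1] w 0.0334 q [-0.157  0.45   1.549 -0.     1.146  1.295]
n 9 dist 0.1084 ang 0.3 end [0.5226 0.0376 0.0121]
[[0.0, 0.04, 0.0, 0.0, -0.001, 0.0, 0.25], [-0.001, 0.04, 0.0, 0.0, -0.001, 0.0, 0.25], [0.0, 0.04, 0.0, 0.0, -0.001, 0.0, 0.25], [-0.001, 0.04, 0.0, 0.0, -0.001, 0.0, 0.25], [0.0, 0.04, 0.0, 0.0, -0.001, 0.0, 0.25], [-0.001, 0.04, -0.001, 0.0, -0.001, 0.0, 0.25], [0.0, 0.04, 0.0, 0.0, -0.001, 0.0, 0.25], [-0.001, 0.041, -0.001, 0.0, -0.001, 0.0, 0.25], [0.0, 0.04, 0.0, -0.003, 0.002, 0.001, 0.25]]
```

View pics/s24.png

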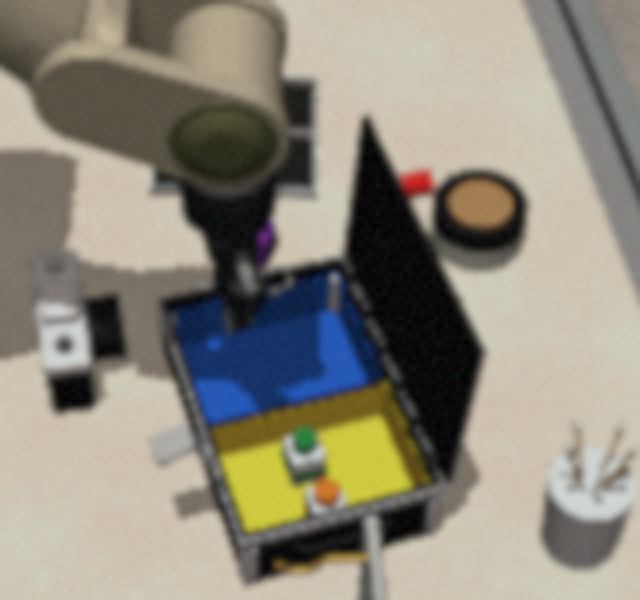

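View pics/w24.png

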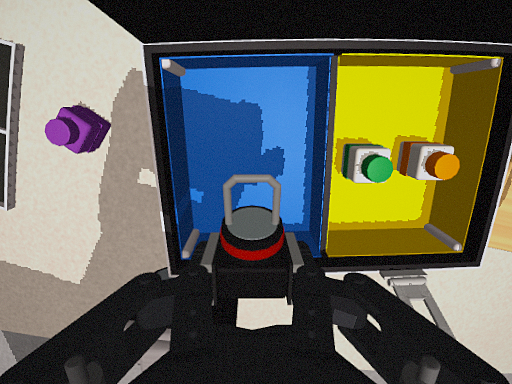

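>>> step_arm([
  [0, 0.04, 0, 0, 0, 0, 0.25],
  [-0.001, 0.04, 0, 0, 0, 0, 0.25],
  [0, 0.04, 0, 0, 0, 0, 0.25],
  [-0.001, 0.04, 0, 0, 0, 0, 0.25],
  [0, 0.04, 0, 0, 0, 0, 0.25],
  [-0.001, 0.04, 0, 0, 0, 0, 0.25],
  [0, 0.04, 0, 0, 0, 0, 0.25],
  [-0.001, 0.035, 0, 0, 0, 0, 0.25],
  [0, 0, 0, 0, 0, 0, 0.25],
  [0, 0, 0, 0, 0, 0, 0.25],
])

```text
time_s: 33.9
ee_pos: [0.524, 0.038, 0.0267]
tcp_rot: [0.53, -0.529, 0.468, -0.47]
force: [-0.3, 0.3, -0.8]
gripper_width: 0.0333
```

Run:
```python
from lp import *
s=st()
```

```text
t 33.90 pos [0.524  0.038  0.0267] x [ 0.12  -0.993  0.002] y [ 0.004 -0.001 -1.   ] F [-0.3  0.3 -0.8] w 0.0333 q [-0.153  0.581  1.642 -0.     0.914  1.297]
```

Another 17 mm to go down, watching the force.

>>> step_arm([
  [0, 0.02, 0, 0, 0, 0, 0.25],
  [0, 0.02, 0, 0, 0, 0, 0.25],
  [0, 0.012, 0, 0, 0, 0, 0.25],
  [0, 0, 0, 0, 0, 0, 0.25],
  [0, 0, 0, 0, 0, 0, 0.25],
])

```text
time_s: 34.32
ee_pos: [0.5232, 0.0384, 0.0098]
tcp_rot: [0.53, -0.529, 0.468, -0.47]
force: [0.2, -0.2, -0.7]
gripper_width: 0.0334
```

Run:
```python
from lp import *
s=st()
```

```text
t 34.32 pos [0.5232 0.0384 0.0098] x [ 0.121 -0.993  0.001] y [ 0.002 -0.001 -1.   ] F [ 0.2 -0.2 -0.7] w 0.0334 q [-0.152  0.608  1.657 -0.     0.875  1.297]
```

>>> step_arm([
  [0, 0, 0, 0, 0, 0, 0.6],
  [0, 0, 0, 0, 0, 0, 0.6],
  [0, 0, 0, 0, 0, 0, 0.6],
  [0, 0, 0, 0, 0, 0, 0.6],
  [0, -0.05, 0, 0, 0, 0, 0.6],
  [0, -0.1, 0, 0, 0, 0, 0.6],
  [0, -0.13, 0, 0, 0, 0, 0.6],
  [0, -0.13, 0, 0, 0, 0, 0.6],
  [0, -0.13, 0, 0, 0, 0, 0.6],
  [0, -0.13, 0, 0, 0, 0, 0.6],
  [0, -0.13, 0, 0, 0, 0, 0.6],
  [0, -0.13, 0, 0, 0, 0, 0.6],
])

```text
time_s: 35.32
ee_pos: [0.5219, 0.0387, 0.2912]
tcp_rot: [0.53, -0.529, 0.468, -0.47]
force: [0.4, 0.1, 0.1]
gripper_width: 0.0514
```

Run:
```python
from lp import *
s=st();save(get_image('wrist'),'w25.png');save(get_image('side'),'s25.png',(180,100,340,250),4)
# lid knob
r=np.hypot(.152,.0305);a0=np.arctan2(.0305,.152)
P=lambda th:case((.085-r*np.cos(a0+th),.06,.0735+r*np.sin(a0+th)))
for th in (1.65,1.7,1.72,1.75):
    print(th,P(th))
```

```text
t 35.32 pos [0.5219 0.0387 0.2912] x [ 0.121 -0.993  0.001] y [ 0.003 -0.001 -1.   ] F [0.4 0.1 0.1] w 0.0514 q [-0.152  0.295  1.254 -0.     1.59   1.297]
1.65 [0.68405602 0.05541926 0.2226103 ]
1.7 [0.69139767 0.05634177 0.22030329]
1.72 [0.69430074 0.05670656 0.2192774 ]
1.75 [0.69861574 0.05724876 0.21762936]
```

View pics/w25.png

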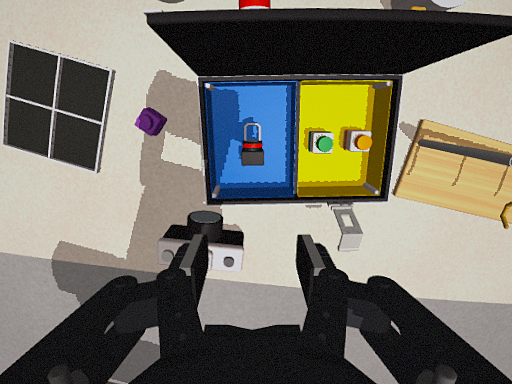

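View pics/s25.png

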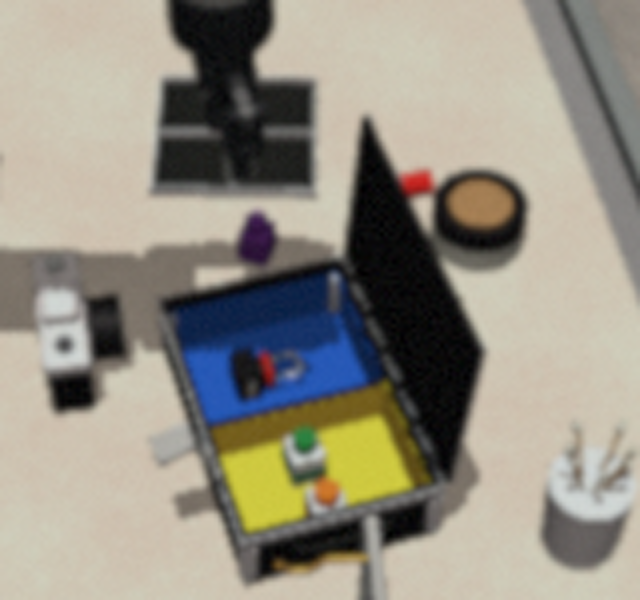

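The red-banded loupe lies in the blue bay at (253,147) and both bottles stand in the yellow bay, with rack and tray empty. Now the lid: back to the knob from above.

Run:
```python
from lp import *
O=ori(CASE[2]-np.pi/2)
a=plan(np.array([.6955,.0575,.31]),O,g=.55,n=7)
```

```text
n 7 dist 0.1731 ang 0.9 end [0.6955 0.0574 0.31  ]
[[0.001, -0.006, 0.082, -0.003, -0.001, 0.001, 0.55], [0.001, -0.006, 0.082, -0.003, -0.001, 0.001, 0.55], [0.001, -0.006, 0.082, -0.003, -0.001, 0.001, 0.55], [0.001, -0.006, 0.082, -0.003, -0.001, 0.001, 0.55], [0.001, -0.007, 0.082, -0.003, -0.001, 0.001, 0.55], [0.001, -0.007, 0.083, -0.003, -0.001, 0.001, 0.55], [0.002, -0.007, 0.082, 0.0, 0.001, 0.0, 0.55]]
```

>>> step_arm([
  [0.001, -0.008, 0.082, -0.003, 0, 0, 0.55],
  [0.001, -0.008, 0.082, -0.003, 0, 0, 0.55],
  [0.001, -0.008, 0.082, -0.003, 0, 0, 0.55],
  [0.001, -0.008, 0.082, -0.003, 0, 0, 0.55],
  [0.001, -0.008, 0.082, 0, 0, 0, 0.55],
  [0.001, -0.008, 0.082, 0, 0, 0, 0.55],
  [0.001, -0.008, 0.082, 0, 0, 0, 0.55],
  [0, 0, 0, 0, 0, 0, 0.55],
  [0, 0, 0, 0, 0, 0, 0.55],
], force=35)

```text
time_s: 36.17
ee_pos: [0.6943, 0.0574, 0.303]
tcp_rot: [-0.527, 0.532, -0.471, 0.467]
force: [0.0, -0.5, -0.7]
gripper_width: 0.0472
```

Run:
```python
from lp import *
s=st();save(get_image('wrist'),'w26.png')
im=get_image('side');save(im,'s26.png',(240,110,340,210),6)
r=np.hypot(.152,.0305);a0=np.arctan2(.0305,.152)
K=lambda th,d=0:case((.085-r*np.cos(a0+th)+d*np.sin(th),.06,.0735+r*np.sin(a0+th)+d*np.cos(th)))
print(s['ee_pos'])
for th in (1.6,1.65,1.7,1.75):
    print(th,K(th),proj([K(th),K(th,.008)],'side'),proj([K(th),K(th,.008)],'wrist',s))
```

```text
t 36.17 pos [0.6943 0.0574 0.303 ] x [ 0.121 -0.993  0.001] y [-0.009 -0.002 -1.   ] F [ 0.  -0.5 -0.7] w 0.0472 q [-0.086  0.647  0.634 -0.003  1.87   1.363]
[0.69434677 0.05741945 0.30295625]
1.6 [0.67660914 0.05448352 0.2245446 ] [[283.60240234 146.38564879]
 [285.92259862 145.92909589]] [[252.94081278 220.90366465]
 [252.91971408 212.46695731]]
1.65 [0.68405602 0.05541926 0.2226103 ] [[285.74828029 146.32312084]
 [288.04617295 145.95434348]] [[252.91324493 212.26775383]
 [252.88997813 203.59436526]]
1.7 [0.69139767 0.05634177 0.22030329] [[287.84657668 146.34703252]
 [290.1152475  146.06644904]] [[252.88405853 203.56023321]
 [252.85880601 194.71717419]]
1.75 [0.69861574 0.05724876 0.21762936] [[289.89120248 146.45668395]
 [292.12393961 146.26438432]] [[252.85347486 194.8481363 ]
 [252.82644686 185.90459934]]
```

View pics/w26.png

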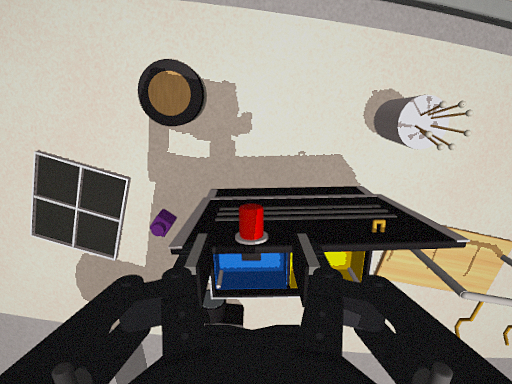

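View pics/s26.png

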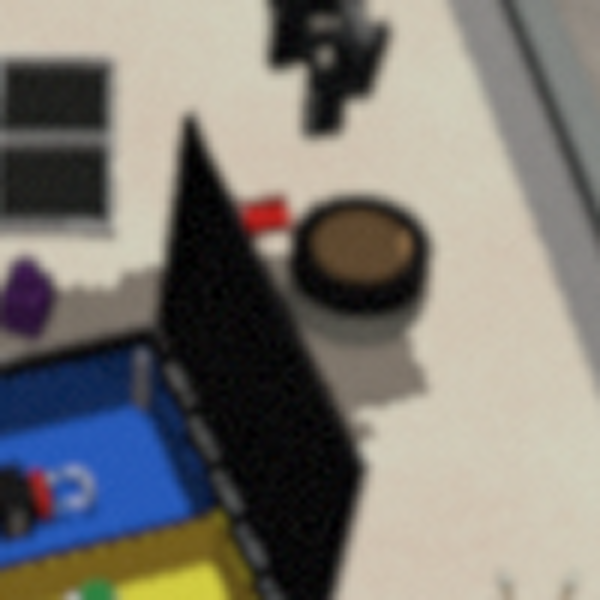

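The knob's end is at (251,205) in the wrist view and (288,145) in the side view. Both put the lid at 1.65 rad, with the knob at (0.684, 0.055, 0.223).

Run:
```python
from lp import *
O=ori(CASE[2]-np.pi/2)
a=plan(np.array([.685,.0555,.27]),O,g=.55,n=3)
a=plan(np.array([.685,.0555,.2035]),O,g=.55,n=5,start=a)
```

```text
n 3 dist 0.0357 ang 0.5 end [0.6851 0.0554 0.27  ]
[[0.001, 0.039, -0.009, 0.003, -0.002, 0.0, 0.55], [0.001, 0.038, -0.009, 0.003, -0.002, 0.0, 0.55], [0.001, 0.039, -0.009, 0.004, -0.001, 0.001, 0.55]]
n 5 dist 0.0665 ang 0.0 end [0.6851 0.0554 0.2034]
[[0.0, 0.044, 0.0, 0.0, 0.0, 0.0, 0.55], [0.0, 0.044, 0.0, 0.0, 0.0, 0.0, 0.55], [0.0, 0.045, 0.0, 0.0, 0.0, 0.0, 0.55], [0.0, 0.044, 0.0, 0.0, 0.0, 0.0, 0.55], [0.0, 0.045, 0.0, 0.0, 0.0, 0.0, 0.55]]
```

>>> step_arm([
  [0.001, 0.039, -0.009, 0.003, 0, 0, 0.55],
  [0.001, 0.039, -0.009, 0.003, 0, 0, 0.55],
  [0.001, 0.039, -0.009, 0.003, 0, 0, 0.55],
  [0, 0.044, 0, 0, 0, 0, 0.55],
  [0, 0.044, 0, 0, 0, 0, 0.55],
  [0, 0.044, 0, 0, 0, 0, 0.55],
  [0, 0.044, 0, 0, 0, 0, 0.55],
  [0, 0.044, 0, 0, 0, 0, 0.55],
  [0, 0, 0, 0, 0, 0, 0.55],
])

```text
time_s: 37.02
ee_pos: [0.6839, 0.0554, 0.202]
tcp_rot: [-0.528, 0.53, -0.47, 0.468]
force: [-1.0, -0.1, 0.1]
gripper_width: 0.047
```

Run:
```python
from lp import *
s=st();save(get_image('wrist'),'w27.png')
```

```text
t 37.02 pos [0.6839 0.0554 0.202 ] x [ 0.121 -0.993  0.   ] y [-0.004 -0.001 -1.   ] F [-1.  -0.1  0.1] w 0.0470 q [-9.100e-02  6.500e-01  9.080e-01 -1.000e-03  1.588e+00  1.359e+00]
```

View pics/w27.png

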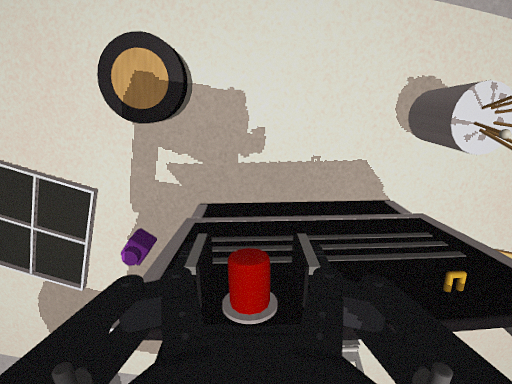

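The knob sits between the pads, so I'll pinch it and close the lid along the arc.

>>> step_arm([
  [0, 0, 0, 0, 0, 0, 0.2],
  [0, 0, 0, 0, 0, 0, 0.15],
  [0, 0, 0, 0, 0, 0, 0.15],
  [0, 0, 0, 0, 0, 0, 0.15],
  [0, 0, 0, 0, 0, 0, 0.15],
  [0, 0, 0, 0, 0, 0, 0.15],
], force=35)

```text
time_s: 37.57
ee_pos: [0.6856, 0.0573, 0.2059]
tcp_rot: [0.531, -0.529, 0.468, -0.469]
force: [-0.9, 8.1, 4.3]
gripper_width: 0.0204
```

```bash
sed 's#O=ori(CASE\[2\]+np.pi/2)#O=ori(CASE[2]-np.pi/2)#' arc.py > arc2.py; python3 arc2.py 1.65 0 24 .15
```

```text
t 37.57 pos [0.6856 0.0573 0.2059] x [ 0.123 -0.992 -0.001] y [ 0.002  0.002 -1.   ] F [-0.9  8.1  4.3] w 0.0204 q [-0.089  0.648  0.9    0.002  1.591  1.359]
off [0.00155998 0.00185251 0.00228272]
[[0.0, -0.009, -0.034, 0, 0, 0, 0.15], [0.0, -0.006, -0.035, 0, 0, 0, 0.15], [0.0, -0.003, -0.036, 0, 0, 0, 0.15], [0.0, -0.002, -0.035, 0, 0, 0, 0.15], [0.0, 0.001, -0.036, 0, 0, 0, 0.15], [0.0, 0.004, -0.035, 0, 0, 0, 0.15], [0.0, 0.006, -0.035, 0, 0, 0, 0.15], [0.0, 0.008, -0.035, 0, 0, 0, 0.15], [0.0, 0.011, -0.034, 0, 0, 0, 0.15], [0.0, 0.013, -0.033, 0, 0, 0, 0.15], [0.0, 0.015, -0.032, 0, 0, 0, 0.15], [0.0, 0.018, -0.031, 0, 0, 0, 0.15]]
[[0.0, 0.019, -0.029, 0, 0, 0, 0.15], [0.0, 0.022, -0.028, 0, 0, 0, 0.15], [0.0, 0.023, -0.027, 0, 0, 0, 0.15], [0.0, 0.026, -0.025, 0, 0, 0, 0.15], [0.0, 0.026, -0.023, 0, 0, 0, 0.15], [0.0, 0.029, -0.022, 0, 0, 0, 0.15], [0.0, 0.03, -0.019, 0, 0, 0, 0.15], [0.0, 0.031, -0.017, 0, 0, 0, 0.15], [0.0, 0.032, -0.016, 0, 0, 0, 0.15], [0.0, 0.033, -0.012, 0, 0, 0, 0.15], [0.0, 0.034, -0.011, 0, 0, 0, 0.15], [0.0, 0.034, -0.008, 0, 0, 0, 0.15]]
```

>>> step_arm([
  [0, -0.009, -0.034, 0, 0, 0, 0.15],
  [0, -0.006, -0.035, 0, 0, 0, 0.15],
  [0, -0.003, -0.036, 0, 0, 0, 0.15],
  [0, -0.002, -0.035, 0, 0, 0, 0.15],
  [0, 0.001, -0.036, 0, 0, 0, 0.15],
  [0, 0.004, -0.035, 0, 0, 0, 0.15],
  [0, 0.006, -0.035, 0, 0, 0, 0.15],
  [0, 0.008, -0.035, 0, 0, 0, 0.15],
  [0, 0.011, -0.034, 0, 0, 0, 0.15],
  [0, 0.013, -0.033, 0, 0, 0, 0.15],
  [0, 0.015, -0.032, 0, 0, 0, 0.15],
  [0, 0, 0, 0, 0, 0, 0.15],
])

```text
time_s: 38.57
ee_pos: [0.5718, 0.0413, 0.1946]
tcp_rot: [0.53, -0.529, 0.467, -0.47]
force: [-4.2, -0.8, 7.3]
gripper_width: 0.0206
```

```bash
python3 - <<'E'
from lp import *
s=st();p=s['ee_pos'];c,sn=np.cos(CASE[2]),np.sin(CASE[2]);d=p[:2]-np.array(CASE[:2]);lx=c*d[0]+sn*d[1]
print('theta est',np.arctan2(p[2]+.019-.002-.0735,.085-lx+.001)-np.arctan2(.0305,.152))
E
python3 arc2.py 0.894 0 13 .15
```

```text
t 38.57 pos [0.5718 0.0413 0.1946] x [ 0.121 -0.993  0.003] y [ 0.003 -0.002 -1.   ] F [-4.2 -0.8  7.3] w 0.0206 q [-0.134  0.448  1.297 -0.002  1.393  1.316]
theta est 0.8939732893017212
t 38.57 pos [0.5718 0.0413 0.1946] x [ 0.121 -0.993  0.003] y [ 0.003 -0.002 -1.   ] F [-4.2 -0.8  7.3] w 0.0206 q [-0.134  0.448  1.297 -0.002  1.393  1.316]
off [7.33720983e-04 2.58686122e-05 2.50880964e-03]
[[0.0, 0.017, -0.031, 0, 0, 0, 0.15], [0.0, 0.02, -0.03, 0, 0, 0, 0.15], [0.0, 0.021, -0.028, 0, 0, 0, 0.15], [0.0, 0.024, -0.027, 0, 0, 0, 0.15], [0.0, 0.025, -0.025, 0, 0, 0, 0.15], [0.0, 0.027, -0.023, 0, 0, 0, 0.15], [0.0, 0.028, -0.021, 0, 0, 0, 0.15], [0.0, 0.03, -0.02, 0, 0, 0, 0.15], [0.0, 0.031, -0.017, 0, 0, 0, 0.15], [0.0, 0.032, -0.015, 0, 0, 0, 0.15], [0.0, 0.033, -0.013, 0, 0, 0, 0.15], [0.0, 0.034, -0.01, 0, 0, 0, 0.15]]
[[0.0, 0.035, -0.009, 0, 0, 0, 0.15]]
```

>>> step_arm([
  [0, 0.017, -0.031, 0, 0, 0, 0.15],
  [0, 0.02, -0.03, 0, 0, 0, 0.15],
  [0, 0.021, -0.028, 0, 0, 0, 0.15],
  [0, 0.024, -0.027, 0, 0, 0, 0.15],
  [0, 0.025, -0.025, 0, 0, 0, 0.15],
  [0, 0.027, -0.023, 0, 0, 0, 0.15],
  [0, 0.028, -0.021, 0, 0, 0, 0.15],
  [0, 0.03, -0.02, 0, 0, 0, 0.15],
  [0, 0.031, -0.017, 0, 0, 0, 0.15],
  [0, 0.032, -0.015, 0, 0, 0, 0.15],
  [0, 0.033, -0.013, 0, 0, 0, 0.15],
  [0, 0, 0, 0, 0, 0, 0.15],
])

```text
time_s: 39.57
ee_pos: [0.4983, 0.0309, 0.1063]
tcp_rot: [-0.529, 0.53, -0.467, 0.47]
force: [-0.7, -7.7, -1.6]
gripper_width: 0.0206
```

Run:
```python
from lp import *
s=st();p=s['ee_pos'];c,sn=np.cos(CASE[2]),np.sin(CASE[2]);d=p[:2]-np.array(CASE[:2]);lx=c*d[0]+sn*d[1]
print('theta est',np.arctan2(p[2]+.019-.002-.0735,.085-lx+.001)-np.arctan2(.0305,.152))
```

```text
t 39.57 pos [0.4983 0.0309 0.1063] x [ 0.121 -0.993  0.004] y [ 0.002 -0.004 -1.   ] F [-0.7 -7.7 -1.6] w 0.0206 q [-0.174  0.428  1.629 -0.004  1.082  1.278]
theta est 0.13089169456049177
```

>>> step_arm([
  [0, 0.02, -0.006, 0, 0, 0, 0.15],
  [0, 0.02, -0.006, 0, 0, 0, 0.15],
  [0, 0.02, -0.005, 0, 0, 0, 0.15],
  [0, 0.012, -0.003, 0, 0, 0, 0.15],
  [0, 0, 0, 0, 0, 0, 0.15],
  [0, 0, 0, 0, 0, 0, 0.15],
])

```text
time_s: 40.07
ee_pos: [0.4927, 0.0301, 0.0854]
tcp_rot: [-0.529, 0.53, -0.467, 0.47]
force: [-1.9, -9.6, -1.8]
gripper_width: 0.0205
```

Run:
```python
from lp import *
s=st();save(get_image('side'),'s28.png',(180,100,340,250),4)
```

```text
t 40.07 pos [0.4927 0.0301 0.0854] x [ 0.121 -0.993  0.004] y [ 0.002 -0.004 -1.   ] F [-1.9 -9.6 -1.8] w 0.0205 q [-0.177  0.45   1.67  -0.004  1.019  1.274]
```

View pics/s28.png

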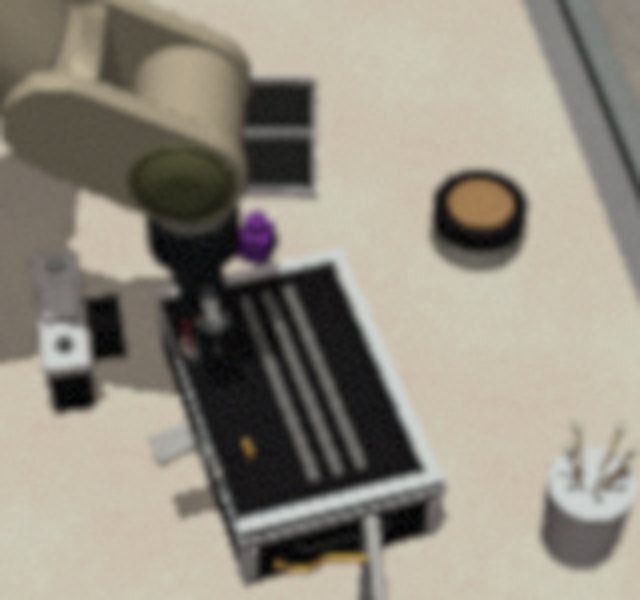

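>>> step_arm([
  [0, 0.006, 0, 0, 0, 0, 0.15],
  [0, 0.004, 0, 0, 0, 0, 0.15],
  [0, 0, 0, 0, 0, 0, 0.15],
  [0, 0, 0, 0, 0, 0, 0.15],
])

```text
time_s: 40.45
ee_pos: [0.4922, 0.0301, 0.0825]
tcp_rot: [-0.528, 0.53, -0.468, 0.47]
force: [-4.7, -10.6, 1.4]
gripper_width: 0.0204
```

Run:
```python
from lp import *
s=st()
```

```text
t 40.45 pos [0.4922 0.0301 0.0825] x [ 0.121 -0.993  0.004] y [ 0.001 -0.004 -1.   ] F [ -4.7 -10.6   1.4] w 0.0204 q [-0.177  0.454  1.674 -0.005  1.013  1.274]
```

>>> step_arm([
  [0, 0, 0, 0, 0, 0, 0.5],
  [0, 0, 0, 0, 0, 0, 0.5],
  [0, 0, 0, 0, 0, 0, 0.5],
  [0, 0, 0, 0, 0, 0, 0.5],
  [0, -0.06, 0, 0, 0, 0, 0.5],
  [0, -0.1, 0, 0, 0, 0, 0.5],
  [0, -0.13, 0, 0, 0, 0, 0.5],
  [0, -0.13, 0, 0, 0, 0, 0.5],
  [0, 0, 0, 0, 0, 0, 0.5],
])

```text
time_s: 41.2
ee_pos: [0.4947, 0.0317, 0.2146]
tcp_rot: [0.532, -0.527, 0.464, -0.473]
force: [0.5, 0.2, 0.2]
gripper_width: 0.0427
```

Run:
```python
from lp import *
s=st();save(get_image('wrist'),'w29.png')
a=plan(case((-.11,-.03,.24)),ori(CASE[2]-np.pi/2),g=.5)
```

```text
t 41.20 pos [0.4947 0.0317 0.2146] x [ 0.121 -0.993  0.005] y [ 0.013 -0.003 -1.   ] F [0.5 0.2 0.2] w 0.0427 q [-1.750e-01  2.940e-01  1.481e+00 -1.000e-03  1.353e+00  1.274e+00]
n 3 dist 0.1051 ang 0.5 end [ 0.4598 -0.0636  0.2399]
[[0.101, -0.032, -0.05, -0.003, -0.001, 0.001, 0.5], [0.1, -0.032, -0.05, -0.003, -0.001, 0.001, 0.5], [0.101, -0.032, -0.05, -0.004, -0.002, 0.002, 0.5]]
```

View pics/w29.png

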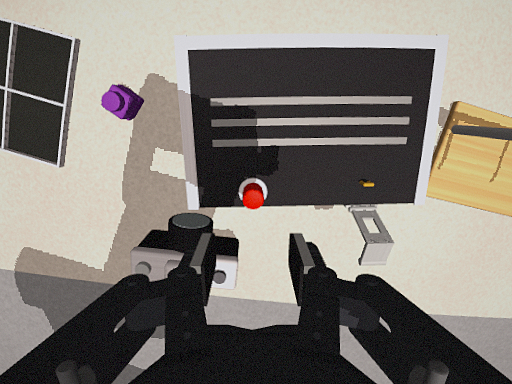

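Run:
```python
from lp import *
s=sense()
r=np.hypot(.152,.0385);a0=np.arctan2(.0385,.152)
for th in (0,.03,.06,.1): print(th,proj(case((.085-r*np.cos(a0+th),.06,.0735+r*np.sin(a0+th))),'wrist',s))
# tab outer edge (31 mm above strap, at 50) centre and strap end
for th in (1.7,1.9,2.1,2.3):
    e=lambda a,b,y:case((-.087+a*np.cos(th)-b*np.sin(th),-.06+y,.0835+a*np.sin(th)+b*np.cos(th)))
    print(th,proj([e(.05,.031,.013),e(.05,.031,-.013),e(.0525,0,0)],'wrist',s).round(0).tolist(), e(.05,.022,0))
save(get_image('wrist'),'w29a.png',(330,180,410,280),6)
```

```text
0 [[252.08504765 198.82069475]]
0.03 [[252.099748   199.07327773]]
0.06 [[252.11438716 199.18116805]]
0.1 [[252.1337812  199.08504155]]
1.7 [[363.0, 260.0], [390.0, 260.0], [384.0, 234.0]] [ 0.45822092 -0.09390173  0.13024866]
1.9 [[359.0, 263.0], [384.0, 263.0], [382.0, 243.0]] [ 0.44956476 -0.09498942  0.12370263]
2.1 [[355.0, 264.0], [379.0, 263.0], [378.0, 250.0]] [ 0.4423715  -0.09589329  0.11555385]
2.3 [[351.0, 262.0], [374.0, 261.0], [374.0, 255.0]] [ 0.4369279  -0.0965773   0.10612719]
```

View pics/w29a.png

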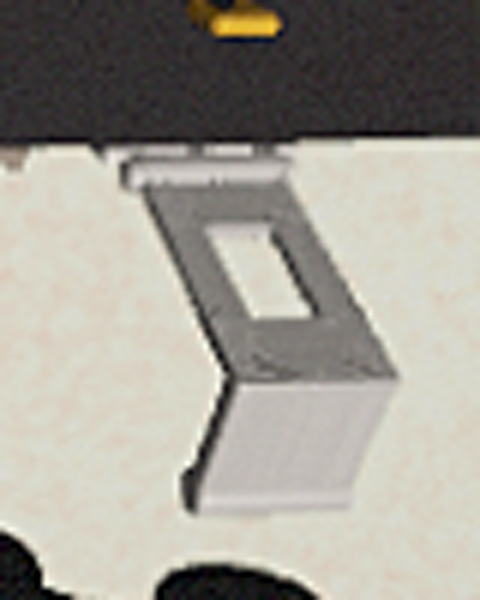

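Run:
```python
from lp import *
O=ori(CASE[2]-np.pi/2)
th=1.9
p=case((-.087+.05*np.cos(th)-.022*np.sin(th),-.0605,.0835+.05*np.sin(th)+.022*np.cos(th)-.019));print(p)
a=plan(p+[0,0,.09],O,g=.5,n=4)
a=plan(p,O,g=.5,n=5,start=a)
```

```text
[ 0.4496271  -0.09548552  0.10470263]
n 4 dist 0.1352 ang 0.3 end [ 0.4496 -0.0955  0.1946]
[[0.101, 0.012, -0.048, -0.001, -0.001, 0.001, 0.5], [0.101, 0.012, -0.049, -0.001, -0.001, 0.001, 0.5], [0.101, 0.011, -0.048, -0.001, -0.001, 0.001, 0.5], [0.101, 0.012, -0.049, -0.001, -0.002, -0.001, 0.5]]
n 5 dist 0.0899 ang 0.0 end [ 0.4496 -0.0955  0.1046]
[[0.0, 0.06, 0.0, 0.0, 0.0, 0.0, 0.5], [0.0, 0.06, 0.0, 0.0, 0.0, 0.0, 0.5], [0.0, 0.06, 0.0, 0.0, 0.0, 0.0, 0.5], [0.0, 0.06, 0.0, 0.0, 0.0, 0.0, 0.5], [0.0, 0.06, 0.0, 0.0, 0.0, 0.0, 0.5]]
```

>>> step_arm([
  [0.101, 0.012, -0.048, 0, 0, 0, 0.5],
  [0.101, 0.012, -0.049, 0, 0, 0, 0.5],
  [0.101, 0.012, -0.048, 0, 0, 0, 0.5],
  [0.101, 0.012, -0.049, 0, 0, 0, 0.5],
  [0, 0, 0, 0, 0, 0, 0.5],
  [0, 0, 0, 0, 0, 0, 0.5],
])

```text
time_s: 41.8
ee_pos: [0.4481, -0.0964, 0.1919]
tcp_rot: [-0.528, 0.529, -0.47, 0.469]
force: [0.6, 0.3, -0.3]
gripper_width: 0.0425
```

Run:
```python
from lp import *
s=st();save(get_image('wrist'),'w30.png');save(get_image('side'),'s30.png')
th=1.9;O=ori(CASE[2]-np.pi/2)
p=case((-.087+.05*np.cos(th)-.022*np.sin(th),-.0605,.0835+.05*np.sin(th)+.022*np.cos(th)))
e=lambda a,b,y:case((-.087+a*np.cos(th)-b*np.sin(th),-.06+y,.0835+a*np.sin(th)+b*np.cos(th)))
print(proj([e(.05,.031,.013),e(.05,.031,-.013),e(.0525,0,.013),e(.0525,0,-.013)],'wrist',s))
a=plan(p-[0,0,.019],O,g=.5,n=5)
```

```text
t 41.80 pos [ 0.4481 -0.0964  0.1919] x [ 0.118 -0.993 -0.001] y [-0.002  0.    -1.   ] F [ 0.6  0.3 -0.3] w 0.0425 q [-4.710e-01  2.590e-01  1.604e+00 -1.000e-03  1.280e+00  9.820e-01]
[[235.64059574 213.0912823 ]
 [266.10236375 212.91079487]
 [233.78454793 184.76259468]
 [267.22980949 184.55143965]]
n 5 dist 0.0879 ang 0.2 end [ 0.4497 -0.0954  0.1047]
[[0.0, 0.059, 0.001, 0.0, -0.001, 0.0, 0.5], [0.001, 0.058, 0.0, 0.0, -0.001, 0.0, 0.5], [0.0, 0.059, 0.001, 0.0, -0.001, 0.0, 0.5], [0.001, 0.058, 0.0, 0.0, -0.001, 0.0, 0.5], [0.0, 0.059, 0.001, 0.001, -0.001, 0.0, 0.5]]
```

View pics/w30.png

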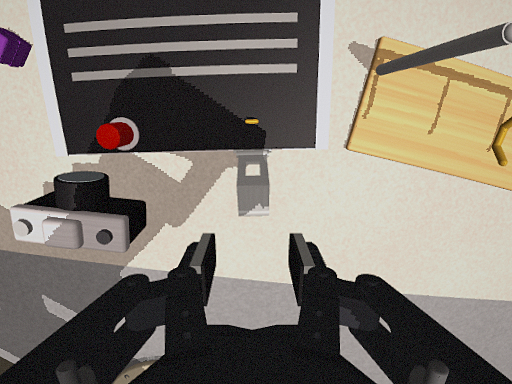

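>>> step_arm([
  [0.002, 0.058, 0, 0, 0, 0, 0.5],
  [0.002, 0.058, 0, 0, 0, 0, 0.5],
  [0.002, 0.058, 0, 0, 0, 0, 0.5],
  [0, 0.058, 0, 0, 0, 0, 0.5],
  [0, 0.055, 0, 0, 0, 0, 0.5],
  [0, 0, 0, 0, 0, 0, 0.5],
], force=25)

```text
time_s: 42.4
ee_pos: [0.4482, -0.0955, 0.1047]
tcp_rot: [-0.529, 0.53, -0.47, 0.467]
force: [-0.3, 0.8, -0.4]
gripper_width: 0.0427
```

Run:
```python
from lp import *
s=st();save(get_image('wrist'),'w31.png')
```

```text
t 42.40 pos [ 0.4482 -0.0955  0.1047] x [ 0.123 -0.992 -0.002] y [-0.005  0.002 -1.   ] F [-0.3  0.8 -0.4] w 0.0427 q [-4.690e-01  3.730e-01  1.736e+00 -1.000e-03  1.038e+00  9.790e-01]
```

View pics/w31.png

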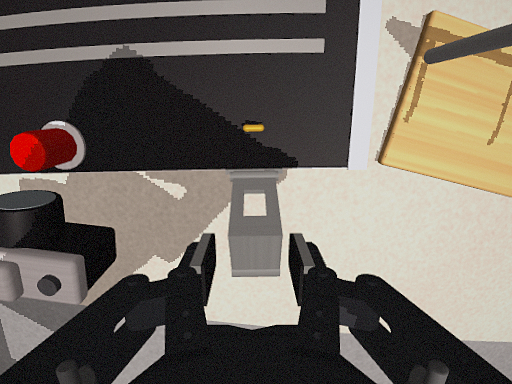

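>>> step_arm([
  [0.005, 0, 0, 0, 0, 0, 0.5],
  [0, 0, 0, 0, 0, 0, 0.25],
  [0, 0, 0, 0, 0, 0, 0.2],
  [0, 0, 0, 0, 0, 0, 0.2],
  [0, 0, 0, 0, 0, 0, 0.2],
  [0, 0, 0, 0, 0, 0, 0.2],
], force=25)

```text
time_s: 42.95
ee_pos: [0.449, -0.0975, 0.1079]
tcp_rot: [0.53, -0.529, 0.469, -0.468]
force: [-1.5, 7.8, 2.1]
gripper_width: 0.0253
```

```bash
cat > harc.py <<'E'
from pl import *
import sys
b,n=float(sys.argv[1]),int(sys.argv[2])
s=st();O=ori(CASE[2]-np.pi/2);p=s['ee_pos']
c,sn=np.cos(CASE[2]),np.sin(CASE[2]);d=p[:2]-np.array(CASE[:2]);lx=c*d[0]+sn*d[1]
vx,vz=lx+.087,p[2]+.019-.0835;r=np.hypot(vx,vz);th0=np.arctan2(vz,vx)-np.arctan2(.0225,.05);print('r',r,'(nom .0548) theta',th0)
out=[];cx,cz=lx,p[2]
phi0=np.arctan2(vz,vx)
for th in np.linspace(th0,b,n+1)[1:]:
    ph=phi0+th-th0;w=(th-th0)/(b-th0);rr=r+(0.0548-r)*w
    X,Z=-.087+rr*np.cos(ph),.0835+rr*np.sin(ph)-.019
    row=[0,-round((Z-cz)/.3,3)+0.,round((X-cx)/.3,3)+0.,0,0,0,.2];out.append(row);cx+=row[2]*.3;cz-=row[1]*.3
for i in range(0,n,12): print(json.dumps(out[i:i+12]))
E
python3 harc.py 0 22
```

```text
t 42.95 pos [ 0.449  -0.0975  0.1079] x [ 0.122 -0.993 -0.001] y [ 0.     0.001 -1.   ] F [-1.5  7.8  2.1] w 0.0253 q [-4.730e-01  3.680e-01  1.731e+00  1.000e-03  1.043e+00  9.750e-01]
r 0.057578796031293976 (nom .0548) theta 1.8644768546057209
[[0, -0.01, 0.013, 0, 0, 0, 0.2], [0, -0.008, 0.014, 0, 0, 0, 0.2], [0, -0.008, 0.014, 0, 0, 0, 0.2], [0, -0.006, 0.015, 0, 0, 0, 0.2], [0, -0.005, 0.015, 0, 0, 0, 0.2], [0, -0.004, 0.016, 0, 0, 0, 0.2], [0, -0.002, 0.016, 0, 0, 0, 0.2], [0, -0.001, 0.016, 0, 0, 0, 0.2], [0, 0.001, 0.016, 0, 0, 0, 0.2], [0, 0.002, 0.016, 0, 0, 0, 0.2], [0, 0.003, 0.015, 0, 0, 0, 0.2], [0, 0.004, 0.015, 0, 0, 0, 0.2]]
[[0, 0.006, 0.015, 0, 0, 0, 0.2], [0, 0.007, 0.014, 0, 0, 0, 0.2], [0, 0.008, 0.014, 0, 0, 0, 0.2], [0, 0.009, 0.013, 0, 0, 0, 0.2], [0, 0.01, 0.011, 0, 0, 0, 0.2], [0, 0.011, 0.011, 0, 0, 0, 0.2], [0, 0.012, 0.01, 0, 0, 0, 0.2], [0, 0.013, 0.009, 0, 0, 0, 0.2], [0, 0.014, 0.008, 0, 0, 0, 0.2], [0, 0.014, 0.007, 0, 0, 0, 0.2]]
```

Run:
```python
from h import *
a=rd('side0.png')[155:245,205:300];b=rd('s30.png')[155:245,205:300]
save(np.hstack([a,b]),'cmp.png',None,4)
```

```text
(no output)
```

View pics/cmp.png

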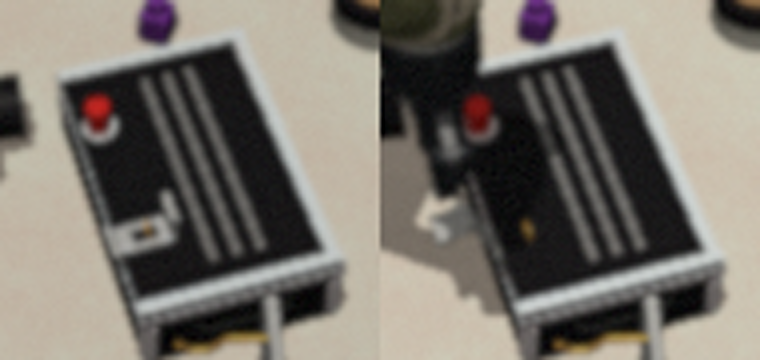

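The knob and lid edges coincide with the start picture, so the lid is shut. Now I'll swing the hasp back.

>>> step_arm([
  [-0.004, -0.01, 0.013, 0, 0, 0, 0.2],
  [0, -0.008, 0.014, 0, 0, 0, 0.2],
  [0, -0.008, 0.014, 0, 0, 0, 0.2],
  [0, -0.006, 0.015, 0, 0, 0, 0.2],
  [0, -0.005, 0.015, 0, 0, 0, 0.2],
  [0, -0.004, 0.016, 0, 0, 0, 0.2],
  [0, -0.002, 0.016, 0, 0, 0, 0.2],
  [0, -0.001, 0.016, 0, 0, 0, 0.2],
  [0, 0.001, 0.016, 0, 0, 0, 0.2],
  [0, 0.002, 0.016, 0, 0, 0, 0.2],
  [0, 0, 0, 0, 0, 0, 0.2],
])

```text
time_s: 43.87
ee_pos: [0.4943, -0.091, 0.1198]
tcp_rot: [0.53, -0.529, 0.469, -0.468]
force: [-2.7, 6.2, 1.3]
gripper_width: 0.0252
```

```bash
python3 harc.py 0 12
```

```text
t 43.87 pos [ 0.4943 -0.091   0.1198] x [ 0.121 -0.993 -0.001] y [-0.001  0.001 -1.   ] F [-2.7  6.2  1.3] w 0.0252 q [-4.180e-01  4.160e-01  1.601e+00  1.000e-03  1.127e+00  1.030e+00]
r 0.055813301791849554 (nom .0548) theta 1.006045831787757
[[0, 0.003, 0.015, 0, 0, 0, 0.2], [0, 0.005, 0.015, 0, 0, 0, 0.2], [0, 0.005, 0.015, 0, 0, 0, 0.2], [0, 0.007, 0.014, 0, 0, 0, 0.2], [0, 0.008, 0.013, 0, 0, 0, 0.2], [0, 0.009, 0.013, 0, 0, 0, 0.2], [0, 0.01, 0.011, 0, 0, 0, 0.2], [0, 0.011, 0.011, 0, 0, 0, 0.2], [0, 0.012, 0.01, 0, 0, 0, 0.2], [0, 0.012, 0.009, 0, 0, 0, 0.2], [0, 0.013, 0.008, 0, 0, 0, 0.2], [0, 0.014, 0.006, 0, 0, 0, 0.2]]
```

>>> step_arm([
  [0, 0.003, 0.015, 0, 0, 0, 0.2],
  [0, 0.005, 0.015, 0, 0, 0, 0.2],
  [0, 0.005, 0.015, 0, 0, 0, 0.2],
  [0, 0.007, 0.014, 0, 0, 0, 0.2],
  [0, 0.008, 0.013, 0, 0, 0, 0.2],
  [0, 0.009, 0.013, 0, 0, 0, 0.2],
  [0, 0.01, 0.011, 0, 0, 0, 0.2],
  [0, 0.011, 0.011, 0, 0, 0, 0.2],
  [0, 0.012, 0.01, 0, 0, 0, 0.2],
  [0, 0.012, 0.009, 0, 0, 0, 0.2],
  [0, 0, 0, 0, 0, 0, 0.2],
])

```text
time_s: 44.78
ee_pos: [0.5323, -0.0859, 0.0954]
tcp_rot: [0.53, -0.529, 0.469, -0.469]
force: [-0.3, 10.0, 3.9]
gripper_width: 0.0255
```

```bash
python3 harc.py 0 3
```

```text
t 44.78 pos [ 0.5323 -0.0859  0.0954] x [ 0.121 -0.993 -0.002] y [ 0.001  0.002 -1.   ] F [-0.3 10.   3.9] w 0.0255 q [-0.381  0.501  1.531  0.002  1.11   1.068]
r 0.055630756925724056 (nom .0548) theta 0.16582368075021348
[[0, 0.009, 0.005, 0, 0, 0, 0.2], [0, 0.009, 0.004, 0, 0, 0, 0.2], [0, 0.01, 0.003, 0, 0, 0, 0.2]]
```

>>> step_arm([
  [0, 0.01, 0.005, 0, 0, 0, 0.2],
  [0, 0.01, 0.004, 0, 0, 0, 0.2],
  [0, 0.01, 0.002, 0, 0, 0, 0.2],
  [0, 0.006, 0, 0, 0, 0, 0.2],
  [0, 0, 0, 0, 0, 0, 0.2],
  [0, 0, 0, 0, 0, 0, 0.2],
])

```text
time_s: 45.28
ee_pos: [0.537, -0.0853, 0.086]
tcp_rot: [0.531, -0.528, 0.468, -0.47]
force: [4.6, 14.4, 9.3]
gripper_width: 0.0255
```

```bash
python3 harc.py 0 1
```

```text
t 45.28 pos [ 0.537  -0.0853  0.086 ] x [ 0.121 -0.993 -0.001] y [ 0.006  0.002 -1.   ] F [ 4.6 14.4  9.3] w 0.0255 q [-0.377  0.518  1.533  0.004  1.087  1.071]
r 0.05538247582869868 (nom .0548) theta -0.02345343904007746
[[0, -0.003, -0.004, 0, 0, 0, 0.2]]
```

>>> step_arm([
  [0, 0, 0, 0, 0, 0, 0.5],
  [0, 0, 0, 0, 0, 0, 0.5],
  [0, 0, 0, 0, 0, 0, 0.5],
  [0, 0, 0, 0, 0, 0, 0.5],
  [0, -0.05, 0, 0, 0, 0, 0.5],
  [0, -0.1, 0, 0, 0, 0, 0.5],
  [0, -0.13, 0, 0, 0, 0, 0.5],
  [0, -0.13, 0, 0, 0, 0, 0.5],
  [0, 0, 0, 0, 0, 0, 0.5],
])

```text
time_s: 46.03
ee_pos: [0.5376, -0.0883, 0.2146]
tcp_rot: [0.531, -0.528, 0.464, -0.474]
force: [0.2, -1.0, 0.6]
gripper_width: 0.0427
```

Run:
```python
from lp import *
s=st();im=get_image('wrist');save(im,'w33.png');save(im,'w33a.png',(190,160,310,260),6)
a=plan(np.array([.40,-.12,.30]),ori(CASE[2]-np.pi/2),g=.5)
e=lambda th,a,b,y:case((-.087+a*np.cos(th)-b*np.sin(th),-.06+y,.0835+a*np.sin(th)+b*np.cos(th)))
for th in (0,.05,.12,.2): print(th,proj([e(th,.05,.031,0),e(th,.0475,.0015,.0)],'wrist',s).round(1).tolist())
```

```text
t 46.03 pos [ 0.5376 -0.0883  0.2146] x [ 0.121 -0.993  0.008] y [ 0.013 -0.006 -1.   ] F [ 0.2 -1.   0.6] w 0.0427 q [-3.800e-01  3.780e-01  1.352e+00 -1.000e-03  1.398e+00  1.070e+00]
n 5 dist 0.1661 ang 0.6 end [ 0.4001 -0.1201  0.3001]
[[0.011, -0.06, -0.092, -0.002, -0.001, 0.001, 0.5], [0.01, -0.06, -0.093, -0.002, -0.001, 0.001, 0.5], [0.01, -0.06, -0.093, -0.002, -0.001, 0.001, 0.5], [0.01, -0.059, -0.093, -0.002, -0.001, 0.001, 0.5], [0.011, -0.06, -0.092, -0.001, -0.001, 0.003, 0.5]]
0 [[246.8, 197.6], [247.1, 191.5]]
0.05 [[246.8, 200.0], [247.1, 192.2]]
0.12 [[246.8, 203.6], [247.1, 193.5]]
0.2 [[246.8, 208.0], [247.0, 195.2]]
```

View pics/w33.png

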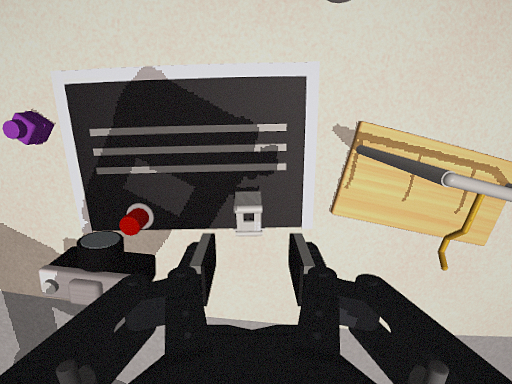

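View pics/w33a.png

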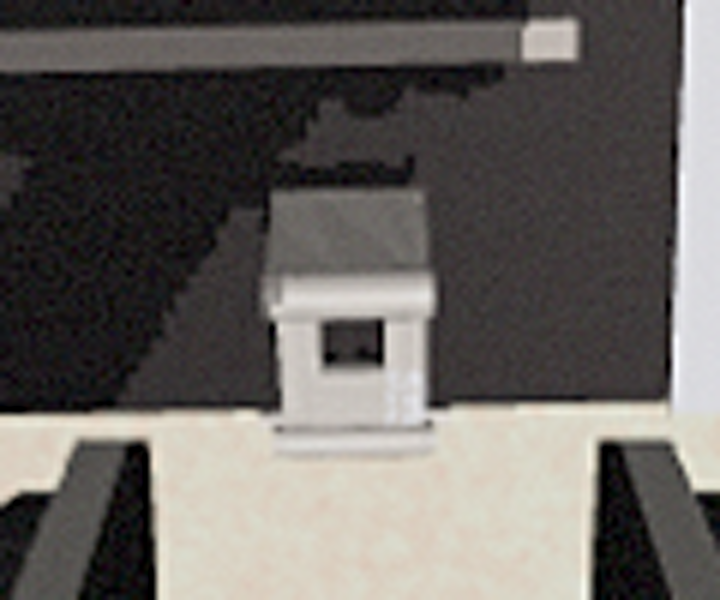

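Run:
```python
from lp import *
s=st()
e=lambda th,a,b,y:case((-.087+a*np.cos(th)-b*np.sin(th),-.06+y,.0835+a*np.sin(th)+b*np.cos(th)))
for th in (0,.1,.2,.3,.4): print(th,proj([e(th,.0525,-.0015,0),e(th,.0525,.031,0),e(th,.0475,.031,0),e(th,0,0,0),e(th,.0525,.031,.013),e(th,.0525,.031,-.013)],'wrist',s).round(1).tolist())
b=get_image('side');save(b,'s34f.png')
a=rd('side0.png')[155:245,205:300];b=b[155:245,205:300]
save(np.hstack([a,b]),'cmp2.png',None,4)
```

```text
t 46.08 pos [ 0.5365 -0.0879  0.2109] x [ 0.121 -0.993  0.005] y [ 0.008 -0.004 -1.   ] F [-0.3  0.  -0.5] w 0.0426 q [-3.800e-01  3.810e-01  1.357e+00 -1.000e-03  1.394e+00  1.070e+00]
0 [[247.8, 185.6], [247.5, 194.7], [247.5, 199.8], [248.2, 232.0], [233.6, 194.8], [261.4, 194.6]]
0.1 [[247.8, 187.0], [247.5, 199.8], [247.5, 204.8], [248.2, 232.0], [233.3, 199.9], [261.6, 199.8]]
0.2 [[247.7, 189.0], [247.5, 205.5], [247.5, 210.2], [248.2, 232.0], [233.1, 205.6], [261.8, 205.4]]
0.3 [[247.7, 191.5], [247.4, 211.6], [247.5, 216.0], [248.2, 232.0], [232.9, 211.7], [262.0, 211.6]]
0.4 [[247.7, 194.6], [247.4, 218.1], [247.5, 222.1], [248.2, 232.0], [232.8, 218.2], [262.1, 218.1]]
```

View pics/cmp2.png

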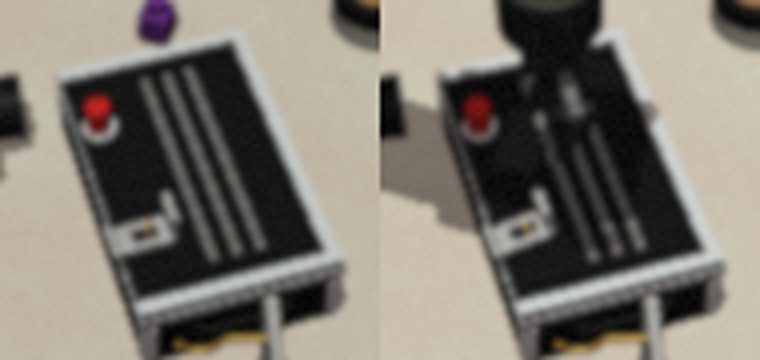

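The side view looks close to the start, but the wrist view puts the tab edge about 10 px lower than for a flat hasp, so it is at about 0.17 rad. I'll press the tab down with closed fingers.

Run:
```python
from lp import *
O=ori(CASE[2]-np.pi/2)
a=plan(case((-.040,-.061,.135)),O,g=0,n=5)
```

```text
n 5 dist 0.0733 ang 0.3 end [ 0.5331 -0.0855  0.1351]
[[-0.002, 0.049, -0.002, -0.001, -0.001, 0.001, 0], [-0.002, 0.049, -0.001, -0.001, -0.001, 0.001, 0], [-0.001, 0.049, -0.002, -0.001, -0.001, 0.001, 0], [-0.001, 0.049, -0.001, -0.001, -0.001, 0.001, 0], [-0.002, 0.048, -0.001, 0.0, -0.001, -0.001, 0]]
```

>>> step_arm([
  [0, 0, 0, 0, 0, 0, 0],
  [0, 0, 0, 0, 0, 0, 0],
  [0, 0, 0, 0, 0, 0, 0],
  [0, 0, 0, 0, 0, 0, 0],
  [-0.002, 0.049, -0.002, 0, 0, 0, 0],
  [-0.002, 0.049, -0.001, 0, 0, 0, 0],
  [-0.002, 0.049, -0.002, 0, 0, 0, 0],
  [-0.001, 0.049, -0.001, 0, 0, 0, 0],
  [-0.001, 0.04, -0.001, 0, 0, 0, 0],
  [0, 0, 0, 0, 0, 0, 0],
])

```text
time_s: 46.97
ee_pos: [0.5314, -0.0847, 0.1338]
tcp_rot: [-0.528, 0.53, -0.47, 0.467]
force: [0.4, 0.6, -0.4]
gripper_width: 0.0001
```

Run:
```python
from lp import *
s=st();save(get_image('wrist'),'w35.png')
O=ori(CASE[2]-np.pi/2)
a=plan(case((-.040,-.061,.114)),O,g=0,n=5)
```

```text
t 46.97 pos [ 0.5314 -0.0847  0.1338] x [ 0.121 -0.993 -0.001] y [-0.005  0.001 -1.   ] F [ 0.4  0.6 -0.4] w 0.0001 q [-3.780e-01  4.540e-01  1.482e+00 -1.000e-03  1.210e+00  1.072e+00]
n 5 dist 0.0213 ang 0.3 end [ 0.5331 -0.0854  0.1139]
[[0.0, 0.014, 0.001, 0.001, -0.001, 0.0, 0], [0.001, 0.014, 0.0, 0.001, -0.001, 0.0, 0], [0.0, 0.014, 0.001, 0.001, -0.001, 0.0, 0], [0.001, 0.014, 0.0, 0.001, -0.001, 0.0, 0], [0.0, 0.015, 0.001, -0.001, -0.001, 0.0, 0]]
```

View pics/w35.png

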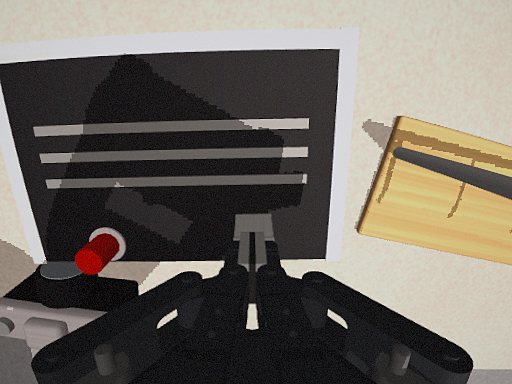

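>>> step_arm([
  [0, 0.014, 0.001, 0, 0, 0, 0],
  [0, 0.014, 0.001, 0, 0, 0, 0],
  [0, 0.014, 0.001, 0, 0, 0, 0],
  [0, 0.012, 0.001, 0, 0, 0, 0],
  [0, 0.01, 0, 0, 0, 0, 0],
  [0, 0, 0, 0, 0, 0, 0],
])

```text
time_s: 47.52
ee_pos: [0.5337, -0.0849, 0.1166]
tcp_rot: [-0.529, 0.53, -0.469, 0.469]
force: [0.1, 0.5, 0.2]
gripper_width: -0.0
```

Run:
```python
from lp import *
s=st()
```

```text
t 47.52 pos [ 0.5337 -0.0849  0.1166] x [ 0.121 -0.993  0.001] y [-0.001 -0.001 -1.   ] F [0.1 0.5 0.2] w -0.0000 q [-3.770e-01  4.760e-01  1.501e+00 -1.000e-03  1.164e+00  1.073e+00]
```

>>> step_arm([
  [0, 0.007, 0, 0, 0, 0, 0],
  [0, 0, 0, 0, 0, 0, 0],
  [0, 0, 0, 0, 0, 0, 0],
])

```text
time_s: 47.77
ee_pos: [0.5338, -0.085, 0.1151]
tcp_rot: [-0.529, 0.53, -0.469, 0.469]
force: [0.5, -0.6, -0.5]
gripper_width: 0.0001
```

>>> step_arm([
  [0, 0.006, 0, 0, 0, 0, 0],
  [0, 0, 0, 0, 0, 0, 0],
  [0, 0, 0, 0, 0, 0, 0],
])

```text
time_s: 48.02
ee_pos: [0.534, -0.085, 0.1145]
tcp_rot: [-0.529, 0.529, -0.468, 0.47]
force: [-2.7, 1.0, 11.7]
gripper_width: 0.0001
```

Contact came firmly at z = 0.1145, exactly the height of the tab's free edge when the hasp is flat. I'll retreat and check.

>>> step_arm([
  [0, -0.05, 0, 0, 0, 0, 0],
  [0, -0.1, 0, 0, 0, 0, 0],
  [0, -0.13, 0, 0, 0, 0, 0],
  [0, -0.1, 0, 0, 0, 0, 0.3],
  [0, 0, 0, 0, 0, 0, 0.5],
  [0, 0, 0, 0, 0, 0, 0.5],
  [0, 0, 0, 0, 0, 0, 0.5],
])

```text
time_s: 48.6
ee_pos: [0.5333, -0.0847, 0.2263]
tcp_rot: [-0.529, 0.53, -0.469, 0.469]
force: [-0.1, 1.0, 0.3]
gripper_width: 0.0427
```

Run:
```python
from lp import *
s=st();im=get_image('wrist');save(im,'w36a.png',(190,130,310,250),5);save(im,'w36.png')
e=lambda th,a,b,y:case((-.087+a*np.cos(th)-b*np.sin(th),-.06+y,.0835+a*np.sin(th)+b*np.cos(th)))
for th in (0,.1,.2,.3): print(th,proj([e(th,.0525,-.0015,0),e(th,.0525,.031,0),e(th,.0475,.031,0),e(th,0,0,0)],'wrist',s).round(1).tolist())
K=case((-.067,.06,.112));print('knob',proj(K,'wrist',s))
```

```text
t 48.60 pos [ 0.5333 -0.0847  0.2263] x [ 0.121 -0.993  0.   ] y [-0.001 -0.    -1.   ] F [-0.1  1.   0.3] w 0.0427 q [-3.760e-01  3.670e-01  1.333e+00 -1.000e-03  1.442e+00  1.073e+00]
0 [[251.8, 178.4], [251.8, 186.5], [251.8, 191.4], [252.0, 223.0]]
0.1 [[251.8, 179.7], [251.8, 191.3], [251.9, 196.0], [252.0, 223.0]]
0.2 [[251.8, 181.5], [251.8, 196.6], [251.9, 201.1], [252.0, 223.0]]
0.3 [[251.8, 183.8], [251.9, 202.3], [251.9, 206.5], [252.0, 223.0]]
knob [[136.70665312 216.39289221]]
```

View pics/w36a.png

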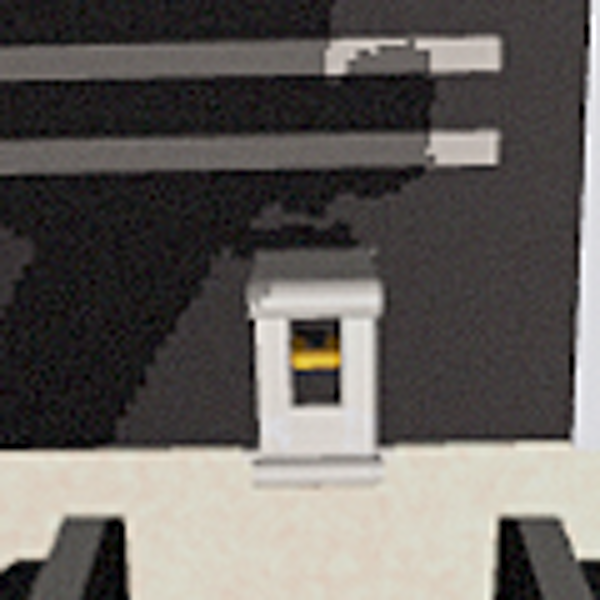

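The tab edge is at row 186.6, against 186.5 predicted for a flat hasp, and the brass staple comes through the slot. I'll back off for a last check.

>>> step_arm([
  [0, -0.08, 0, 0, 0, 0, 0.5],
  [0, -0.1, 0, 0, 0, 0, 0.5],
  [0, -0.05, -0.05, 0, 0, 0, 0.5],
  [0, 0, -0.1, 0, 0, 0, 0.5],
  [0, 0, -0.1, 0, 0, 0, 0.5],
  [0, 0, -0.1, 0, 0, 0, 0.5],
  [0, 0, -0.05, 0, 0, 0, 0.5],
  [0, 0, 0, 0, 0, 0, 0.5],
  [0, 0, 0, 0, 0, 0, 0.5],
])

```text
time_s: 49.4
ee_pos: [0.4145, -0.0994, 0.2956]
tcp_rot: [-0.529, 0.529, -0.469, 0.469]
force: [-0.2, -0.9, -0.4]
gripper_width: 0.0431
```

Run:
```python
from lp import *
s=st();b=get_image('side');save(b,'s37.png')
save(np.hstack([rd('side0.png')[100:250,180:345],b[100:250,180:345]]),'cmp3.png',None,2.4)
save(get_image('wrist'),'w37.png')
```

```text
t 49.40 pos [ 0.4145 -0.0994  0.2956] x [ 0.12  -0.993  0.   ] y [-0.001 -0.    -1.   ] F [-0.2 -0.9 -0.4] w 0.0431 q [-5.140e-01  1.150e-01  1.478e+00 -1.000e-03  1.550e+00  9.360e-01]
```

View pics/cmp3.png

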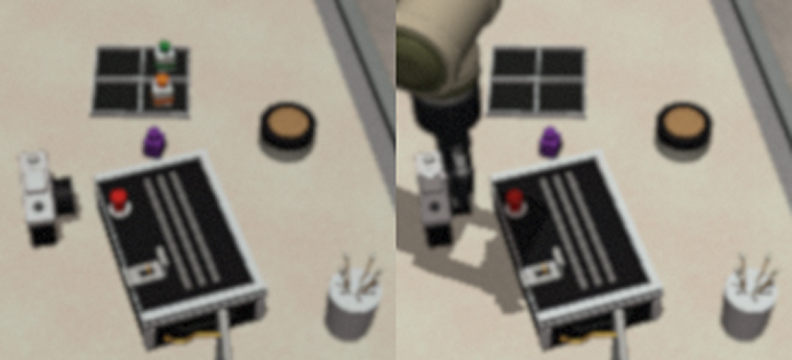

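View pics/w37.png

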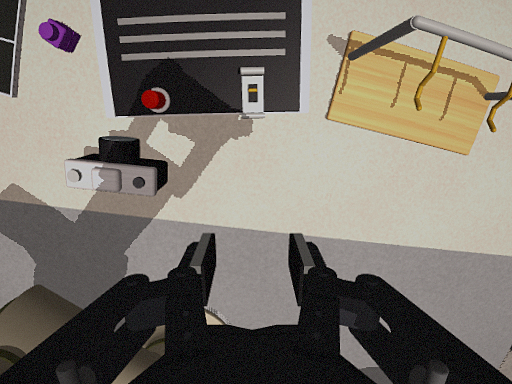

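Lid, knob and hasp look as they did at the start. The tray is empty, the purple bottle, camera, tape and cup have not moved, and the arm is clear. Handing in.

```bash
python3 -c "
from workcell import *
print(close_job())"
```

```text
the job is handed in; nothing more can be done
None
```

The job is handed in at about 50 s on the robot's clock, and the checks I made support every step. No verdict was reported.

- **Opening:** I threw the hasp to about 2 rad with the lid shut, then opened the lid by its knob. The camera put it at 1.65 rad, just short of its 1.75 stop.
- **Packing:** The orange and green bottles stand upright in the yellow bay. The only loupe present, the red-banded one, lies on its side in the blue bay. I last saw all three in place just before shutting the lid.
- **Orange bottle:** It had shifted a few centimetres in the tray since the first pictures, so I measured it again before gripping.
- **Closing:** The shut lid and knob match the start picture.
- **Hasp:** After the first release it still stood at about 0.17 rad, above the 0.12 limit. I pressed the tab down until it bottomed at z = 0.1145 m. In the last close view it was flat, with the brass staple through the slot.
- **Bystanders:** The camera, tape, swab cup and purple bottle stand where they were, and the arm is clear with no contact force.

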